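# Light-cure both windows of the filter cells at the UV lamp

## Robot

A 6-joint arm with a two-finger parallel gripper is mounted at the origin on the work surface. World frame = base frame: x ahead of the robot, y to its left, z up, the work surface at z = 0. Lengths are in m, angles in rad, forces in N, time in s.
With the tool pointing down it reaches from about 0.35 to 0.875 m from the base axis. Payload 4.2 kg.
Tool frame: the origin (TCP) lies at the centre of the arm's flange, where the gripper is bolted on; the fingertips stand 173 mm ahead of it and the grasp point (between the pads) lies 155 mm ahead of it; z points along the fingers, y is the direction in which the jaws open and shut (so a half turn about z gives the same grasp; the last joint's range is limited). The gripper opens to 85 mm and grips with 20 to 120 N. Pads are 22 mm wide; open, the fingers measure 114 mm over their backs; the gripper's body (76 mm by 85 mm) begins 54 mm behind the grasp point. The pads swing forward as they close: fully open they stand 13 mm farther back than shut.
Start: joints at [0.259, 0.385, 0.008, 0, -1.194, -0.259], TCP at [0.625, 0, 0.405] pointing down, gripper open.
Joint ranges: [-3.14, 3.14], [-1.21, 2.06], [-1.07, 1.41], [-3.16, 2.05], [-2.99, -0.16], [-3.1, 3.1]. Speed limits (rad/s): [2.79, 2.79, 3.14, 3.14, 3.14, 3.14].

## Interface

Orientations are given as a 3x3 rotation matrix whose columns are the frame's x, y, z axes.
In Python, from station import * gives the robot as it stands.
- The arm moves only by the shell command python3 -m inch 'ROWS' [FORCE]. ROWS is JSON, a list of rows, each an object of numbers: "dx", "dy", "dz": the shift along the tool's x, y, z in mm; "wx", "wy", "wz": the turn, a rotation vector about the tool's x, y, z in degrees; "fingers": the opening, from 0 (shut) to 1 (fully open). A call has 1 to 5 rows; each row shifts and turns the commanded pose from where the row before left it, along the tool's axes as they then stand; what a row does not reach is not made up. A row lasts 1/12 s, in which the tool goes at most 41.7 mm and 7.16 degrees, less where a joint would pass 70% of its speed; a pose out of reach is approached as far as the arm can. A call with a gripper value outside its range is refused whole. The fingers move at their own pace and stop on an object; FORCE is the grip in N (left out, the last holds). Time passes only in rows, so rows that do not move let the fingers close. It gives the time, the measured TCP pose, the force and the opening at its end, in the units of the state.
- get_state(): the state, without advancing time (a new reading comes with each control period).
- get_image(name): name is "scene" or "side" or "wrist"; returns (picture, depth): 420x560x3 uint8, blue, green, red; 420x560 float32, m along the optical axis (not along the pixel's ray), 0 where there is no reading.
- camera_model(name): a dict with "vfov" (degrees; the focal length in pixels is half the picture's height over the tangent of half this angle, whatever the lens; pixels are square), "cx", "cy" (the principal point, pixels), "dist" ([k1, k2, p1, p2, k3] as OpenCV has them; the pictures are not rectified), "R" (3x3) and "t" (3): a world point X has camera coordinates R X + t; the wrist camera has in their place "tool_from_camera" (4x4, takes a point from camera to tool coordinates, whose origin is the TCP and whose axes are the flange's). Camera axes: x right, y down, z forward; pixel columns grow to the right and rows downward; lengths in m; the calibration is good to about 2 mm. A picture is of the moment at which its call begins: read the wrist's pose just before it. camera_model takes no time and is no camera call.
- close_job(): hands the job in, once; it reports no verdict.
The state is a dict: "time_s": time; "q": joint angles; "qvel": joint speeds; "joint_torque": joint torques, N m; "position": TCP position; "ee_rot": TCP orientation; "contact_force": force on the tool from outside, world axes, zero at the start; "moment": the same for the moment, N m; "gripper_width": finger opening in m.
Only numpy, scipy, OpenCV 4.12 (cv2) and the standard library are available. Lean on these libraries where they do the work, as an engineer would, in place of code of your own. Each camera call takes 0.05 s, during which the arm holds its last target. There are 200 camera calls.

## Task

Cure the window glue of all the filter cells on the bench (two or three of them): stand them side by side with their amber windows flush against the lamp's guard bars, push the shutter lever fully over to its blue mark, hold it there for two seconds and let it spring back to the middle; then turn every cell round so that the green windows are flush against the bars and expose them all in the same way. Afterwards stand all the cells upright on the floor of the red tray, and leave the two jars and the white spot plate where they are.

Things in the scene. Friction and masses are not known exactly. Their poses are not given: they have to be found in the camera images.
- lamp: UV curing lamp fixed to the bench: grey-white housing 380 mm long (y), 78 deep, 90 high, its window and two steel guard bars facing the robot. Origin: on the bench, mid-length, in the upright plane of the bars' fronts; x points from the bars into the lamp (away from the robot, 8 degrees at most), y along the bars to the robot's left, z up. The housing begins 15 mm behind that plane
- bars (a point): the lamp's origin, axes as the lamp. The guard bars (10 mm thick, centred 26 and 62 mm above the bench, fronts at x = 0) run along y between dark end cheeks at +-196 mm. A window is flush when its outer face is at x = 0, anywhere within 170 mm of the middle; three cells fit with 70 mm between them
- shutter_lever (a joint): shutter lever, rad: 0 upright in the middle (closed), + leaning to the lamp's +y (robot's left, blue mark, open), stops at +-0.6; a 0.8 N m/rad spring recentres it (6 N at the knob fully over). Axis along the lamp's x at lamp x 35, y 268, z 60 mm, on a grey block 58 mm high (y 203 to 333 mm, x 2 to 78 mm) with a blue mark at its outer (+y) end, white at the inner
- lever_knob (a point): centre of the lever's black ball knob (26 mm diameter) on a 12 mm steel rod, 83 mm from the lever's axis, 143 mm above the bench when upright
- red_tray: red plastic tray fixed to the bench, 230 (x) by 130 (y) by 30 mm high outside, walls and floor 5 mm thick; origin at the centre of its underside, z up
- jar_1: bystander: clear glass jar with blue cap, 64 mm diameter, 105 mm high; origin at the centre of its underside
- jar_2: bystander: brown glass jar with blue cap, 60 mm diameter, 115 mm high; origin at the centre of its underside
- spot_plate: bystander: white ceramic spot plate, 75 by 95 by 14 mm, lying flat; origin at the centre of its underside
- cell_1: filter cell: upright aluminium block on a steel foot, 60 mm thick over foot and windows (x), 56 wide (y), 70 high, about 0.4 kg, amber window on its +x face, green on its -x face, a band of the same colour on the top edge over each. A black grip lug stands on top, 24 (x) by 16 (y) mm, from 70 to 102 mm high. Origin: centre of its underside, z up. None if absent
- cell_1_amber (a point): centre of the outer face of cell_1's amber window (30 mm from the cell's axis along its +x, 41.5 mm above its underside)
- cell_1_green (a point): centre of the outer face of cell_1's green window (30 mm from the cell's axis along its -x, 41.5 mm above its underside)
- cell_2: filter cell: upright aluminium block on a steel foot, 60 mm thick over foot and windows (x), 56 wide (y), 70 high, about 0.4 kg, amber window on its +x face, green on its -x face, a band of the same colour on the top edge over each. A black grip lug stands on top, 24 (x) by 16 (y) mm, from 70 to 102 mm high. Origin: centre of its underside, z up. None if absent
- cell_2_amber (a point): centre of the outer face of cell_2's amber window (30 mm from the cell's axis along its +x, 41.5 mm above its underside)
- cell_2_green (a point): centre of the outer face of cell_2's green window (30 mm from the cell's axis along its -x, 41.5 mm above its underside)
- cell_3: filter cell: upright aluminium block on a steel foot, 60 mm thick over foot and windows (x), 56 wide (y), 70 high, about 0.4 kg, amber window on its +x face, green on its -x face, a band of the same colour on the top edge over each. A black grip lug stands on top, 24 (x) by 16 (y) mm, from 70 to 102 mm high. Origin: centre of its underside, z up. None if absent
- cell_3_amber (a point): centre of the outer face of cell_3's amber window (30 mm from the cell's axis along its +x, 41.5 mm above its underside)
- cell_3_green (a point): centre of the outer face of cell_3's green window (30 mm from the cell's axis along its -x, 41.5 mm above its underside)

How it is judged:
On the way, in this order (a step that is already met when the one before it is completed fails the run):
1. all cells upright with their amber windows flush against the guard bars (within 5 mm and 7 degrees) while the lever is held over at the blue mark (beyond 0.45 rad) for 1.5 s (x of cell_1_amber in the frame of bars between -0.005 and 0.004 m and y of cell_1_amber in the frame of bars between -0.17 and 0.17 m and angle between each of cell_1, cell_2, cell_3's own z axis and vertical below 0.1 rad and angle between the x axis of each of cell_1, cell_2, cell_3 and the x axis of lamp, either way round below 0.12 rad and x of cell_2_amber in the frame of bars between -0.005 and 0.004 m and y of cell_2_amber in the frame of bars between -0.17 and 0.17 m and x of cell_3_amber in the frame of bars between -0.005 and 0.004 m and y of cell_3_amber in the frame of bars between -0.17 and 0.17 m and value of joint shutter_lever above 0.45 rad), for 1.5 s.
2. the lever has sprung back to the middle (within 0.08 rad) (value of joint shutter_lever between -0.08 and 0.08 rad), for 0.3 s.
3. all cells turned round, green windows flush against the guard bars, while the lever is held over at the blue mark for 1.5 s (x of cell_1_green in the frame of bars between -0.005 and 0.004 m and y of cell_1_green in the frame of bars between -0.17 and 0.17 m and angle between each of cell_1, cell_2, cell_3's own z axis and vertical below 0.1 rad and angle between the x axis of each of cell_1, cell_2, cell_3 and the x axis of lamp, either way round below 0.12 rad and x of cell_2_green in the frame of bars between -0.005 and 0.004 m and y of cell_2_green in the frame of bars between -0.17 and 0.17 m and x of cell_3_green in the frame of bars between -0.005 and 0.004 m and y of cell_3_green in the frame of bars between -0.17 and 0.17 m and value of joint shutter_lever above 0.45 rad), for 1.5 s.
4. the lever has sprung back to the middle again (all of step 2), for 0.3 s.
At the end, for the whole second after the job is handed in: all cells stand upright (within 6 degrees), at rest on the floor of the red tray (origin under 12 mm above the tray's underside and inside its walls), and the shutter lever is in the middle (within 0.08 rad) (all of step 4 and x of cell_1 in the frame of red_tray between -0.09 and 0.1 m and y of cell_1 in the frame of red_tray between -0.05 and 0.05 m and z of each of cell_1, cell_2, cell_3 in the frame of red_tray below 0.012 m and angle between each of cell_1, cell_2, cell_3's own z axis and vertical below 0.1 rad and linear speed of each of cell_1, cell_2, cell_3 below 0.03 m/s and x of cell_2 in the frame of red_tray between -0.09 and 0.1 m and y of cell_2 in the frame of red_tray between -0.05 and 0.05 m and x of cell_3 in the frame of red_tray between -0.09 and 0.1 m and y of cell_3 in the frame of red_tray between -0.05 and 0.05 m); the robot touches nothing.
It fails at once if the clear jar is shifted by more than 30 mm (distance of jar_1 from where it was at the start of the episode above 0.03 m).
It fails at once if the brown jar is shifted by more than 30 mm (distance of jar_2 from where it was at the start of the episode above 0.03 m).
It fails at once if the spot plate is shifted by more than 30 mm (distance of spot_plate from where it was at the start of the episode above 0.03 m).
Of cell_1, cell_2, cell_3 only 2 to 3 are there at a start; the rules pass over those that are not, and their reading is None.
At some moment in a run one of cell_1, cell_2, cell_3 may be knocked a few centimetres aside while the robot is not near it.
Once in a run the grip may slacken for a moment while it holds something.
It also fails if it takes over 210 s, if anything falls off the work surface, if the arm or the gripper's body presses on something with over 40 N, if the wrist force passes 120 N, or if a joint passes its speed limit or range.

## Working session

There is one attempt and no reset: what is moved stays moved. The work goes in short steps, Python scripts to look and compute and a shell command to move; the robot and the scene stay as the last step left them, time stands still between calls to the robot, and variables do not carry over. Pictures are saved under pics/ and viewed, about 12 in all and at most 16, crops included, and the job is handed in when it is done.

```bash
mkdir -p pics; ls; cat > h.py <<'E'
import numpy as np, cv2, json
from station import *
def K(m,h=420):
    f=h/2/np.tan(np.radians(m['vfov'])/2); return np.array([[f,0,m['cx']],[0,f,m['cy']],[0,0,1.]])
def pose(name,st=None):
    m=camera_model(name)
    if name!='wrist': return m,np.array(m['R']),np.array(m['t'])
    st=st or get_state()
    T=np.eye(4);T[:3,:3]=st['ee_rot'];T[:3,3]=st['position']
    W=np.linalg.inv(T@np.array(m['tool_from_camera']));return m,W[:3,:3],W[:3,3]
def rays(P,uv):
    m,R,t=P; n=cv2.undistortPoints(np.array(uv,float).reshape(-1,1,2),K(m),np.array(m['dist'],float)).reshape(-1,2)
    d=np.c_[n,np.ones(len(n))]; return -R.T@t, d@R
def onz(P,uv,z):
    c,d=rays(P,uv); return c+d*((z-c[2])/d[:,2])[:,None]
def withdepth(P,uv,dep):
    c,d=rays(P,uv); return c+d*np.array(dep)[:,None]
def cloud(P,dep):
    v,u=np.mgrid[0:420,0:560]; uv=np.c_[u.ravel(),v.ravel()]
    return withdepth(P,uv,dep.ravel()).reshape(420,560,3)
def proj(P,X):
    m,R,t=P; return cv2.projectPoints(np.array(X,float).reshape(-1,1,3),cv2.Rodrigues(R)[0],t,K(m),np.array(m['dist'],float))[0].reshape(-1,2)
E
python3 - <<'E'
from h import *
for n in ['scene','side','wrist']:
    P=pose(n); im,d=get_image(n); cv2.imwrite(f'pics/{n}0.png',im); np.savez(f'pics/{n}0.npz',im=im,d=d)
    print(n,-P[1].T@P[2],P[1][2],P[0]['vfov'],(d==0).mean())
print(get_state()); print(camera_model('wrist'))
E
```

```text
pics
scene [ 1.36011753 -0.20044266  1.07414761] [-0.63238524  0.18031328 -0.75337642] 42.433257035331835 0.003949829931972789
side [0.11851256 0.81550646 0.77864963] [ 0.38665447 -0.70087275 -0.59939612] 49.161074300363076 0.004187925170068027
wrist [ 0.62362424 -0.06949045  0.37444238] [-0.00207246  0.27660145 -0.96098249] 66.10089614668048 0.003924319727891156
{'time_s': 0.15, 'q': array([ 2.58609437e-01,  3.85389875e-01,  6.92610310e-03, -3.37934096e-04,
       -1.19403425e+00, -2.58615939e-01]), 'qvel': array([-0.00072964, -0.00454439,  0.00567694,  0.00249255,  0.00257059,
        0.00129746]), 'joint_torque': array([-6.03353892e-04, -3.92678475e+01,  1.88581592e+01,  4.18858320e+00,
       -3.39302780e-03,  5.70479813e-06]), 'position': array([6.24845672e-01, 3.60999331e-05, 4.03863375e-01]), 'ee_rot': array([[-1.30985792e-04, -9.99998503e-01, -1.72545062e-03],
       [-9.99999983e-01,  1.31212707e-04, -1.31398463e-04],
       [ 1.31624668e-04,  1.72543338e-03, -9.99998503e-01]]), 'contact_force': array([-0.14485065, -0.01172499, -0.25369513]), 'moment': array([-0.00557709, -0.00996793,  0.0143739 ]), 'gripper_width': 0.08518795043714453}
{'vfov': 66.10089614668048, 'cx': 287.3263433494438, 'cy': 213.31444396586323, 'dist': array([-0.02445017,  0.        ,  0.        ,  0.        ,  0.        ]), 'tool_from_camera': array([[ 5.70730822e-04, -9.60958006e-01, -2.76693666e-01,
         6.95254114e-02],
       [ 9.99999831e-01,  5.18990391e-04,  2.60225524e-04,
         1.11901984e-03],
       [-1.06464447e-04, -2.76693768e-01,  9.60958140e-01,
         2.93123064e-02],
       [ 0.00000000e+00,  0.00000000e+00,  0.00000000e+00,
         1.00000000e+00]])}
```

View pics/scene0.png

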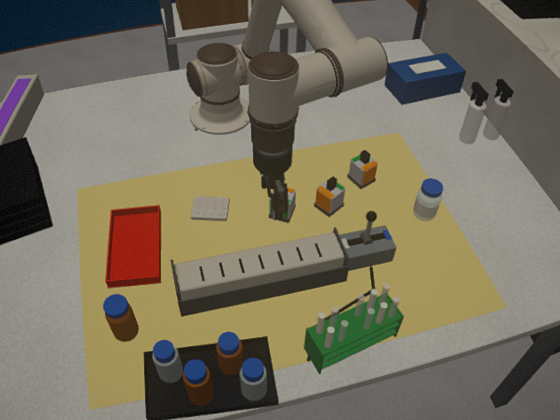

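View pics/side0.png

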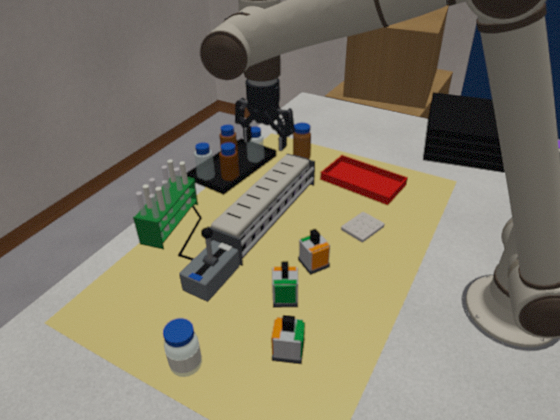

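```bash
cat > det.py <<'E'
from h import *
def colmask(im):
    hsv=cv2.cvtColor(im,cv2.COLOR_BGR2HSV).astype(int); H,S,V=hsv[...,0],hsv[...,1],hsv[...,2]
    return dict(amber=(H>=5)&(H<=20)&(S>170)&(V>120),green=(H>45)&(H<90)&(S>120)&(V>50),black=(V<50),red=((H<5)|(H>174))&(S>180),blue=(H>105)&(H<125)&(S>150))
def blobs(m,mn=8):
    n,l,s,c=cv2.connectedComponentsWithStats(m.astype(np.uint8),connectivity=8)
    return [l==i for i in range(1,n) if s[i,4]>=mn]
E
python3 - <<'E'
from det import *
for n in ['scene','side']:
    z=np.load(f'pics/{n}0.npz'); im,d=z['im'],z['d']; P=pose(n); C=cloud(P,d); ok=(d>0)&(C[...,0]>.25)&(C[...,0]<.95)&(abs(C[...,1])<.5)
    m=colmask(im)
    print(n,'table z',np.median(C[(ok)&(abs(C[...,2])<.015)][:,2]))
    for k,lo,hi in [('amber',.01,.08),('green',.01,.08),('black',.06,.115),('black',.12,.17),('red',-.01,.05),('blue',.03,.13)]:
        for b in blobs(m[k]&ok&(C[...,2]>lo)&(C[...,2]<hi)):
            p=C[b]; print(k,b.sum(),'med',np.median(p,0).round(3),'lo',np.percentile(p,3,0).round(3),'hi',np.percentile(p,97,0).round(3))
    # lamp top
    b=max(blobs(ok&(abs(C[...,2]-.09)<.006)),key=lambda b:b.sum()); p=C[b][:,:2].astype(np.float32)
    print('lamp top',b.sum(),cv2.minAreaRect(p),np.median(C[b][:,2]))
    b=m['red']&ok&(C[...,2]<.05); print('tray',cv2.minAreaRect(C[b][:,:2].astype(np.float32)))
E
```

```text
scene table z 0.0009684154092205466
amber 78 med [0.407 0.334 0.069] lo [0.395 0.314 0.063] hi [0.419 0.354 0.074]
amber 91 med [0.472 0.184 0.07 ] lo [0.452 0.171 0.064] hi [0.493 0.197 0.074]
amber 22 med [0.443 0.1   0.072] lo [0.436 0.094 0.068] hi [0.451 0.106 0.074]
amber 18 med [ 0.363 -0.301  0.031] lo [ 0.357 -0.322  0.026] hi [ 0.368 -0.28   0.034]
amber 8 med [ 0.368 -0.264  0.03 ] lo [ 0.366 -0.273  0.029] hi [ 0.37  -0.255  0.034]
amber 9 med [ 0.388 -0.367  0.031] lo [ 0.376 -0.368  0.026] hi [ 0.4   -0.366  0.035]
amber 9 med [ 0.44  -0.373  0.032] lo [ 0.423 -0.374  0.026] hi [ 0.449 -0.372  0.034]
green 25 med [0.37  0.309 0.071] lo [0.361 0.298 0.067] hi [0.376 0.321 0.074]
green 26 med [0.463 0.227 0.072] lo [0.453 0.219 0.069] hi [0.472 0.235 0.077]
green 16 med [0.484 0.075 0.027] lo [0.482 0.072 0.019] hi [0.486 0.078 0.039]
green 832 med [0.889 0.128 0.053] lo [0.869 0.04  0.018] hi [0.909 0.218 0.061]
green 102 med [0.866 0.018 0.056] lo [0.849 0.015 0.015] hi [0.901 0.026 0.078]
green 17 med [0.884 0.023 0.029] lo [0.877 0.021 0.014] hi [0.891 0.024 0.042]
bl
[... 3814 characters left out ...]
] hi [ 0.915 -0.2    0.129]
blue 75 med [ 0.824 -0.267  0.11 ] lo [ 0.812 -0.291  0.097] hi [ 0.844 -0.254  0.114]
blue 124 med [ 0.908 -0.104  0.11 ] lo [ 0.894 -0.127  0.097] hi [ 0.929 -0.091  0.114]
blue 138 med [ 0.842 -0.139  0.11 ] lo [ 0.825 -0.166  0.094] hi [ 0.863 -0.125  0.113]
blue 61 med [0.634 0.292 0.061] lo [0.621 0.283 0.059] hi [0.646 0.299 0.063]
blue 634 med [0.543 0.453 0.106] lo [0.522 0.427 0.096] hi [0.568 0.475 0.109]
lamp top 2706 ((0.6445994973182678, -0.03197391331195831), (0.40317946672439575, 0.09559980034828186), 89.7630386352539) 0.09155974976591352
tray ((0.6683923006057739, -0.2706621289253235), (0.6481518745422363, 0.23143042623996735), 15.680749893188477)
```

View pics/wrist0.png

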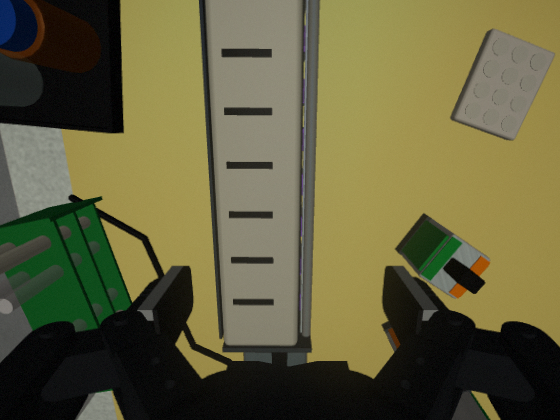

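```bash
python3 - <<'E'
from det import *
for n in ['wrist','side']:
    z=np.load(f'pics/{n}0.npz'); im,d=z['im'],z['d']; P=pose(n); C=cloud(P,d)
    # housing top front edge & bars: bin along y
    X=C.reshape(-1,3); X=X[(d.ravel()>0)]
    print(n)
    for nm,lo,hi,xl,xh in [('top',.082,.098,.55,.75),('upbar',.056,.0665,.58,.625),('lowbar',.022,.03,.58,.625)]:
        S=X[(X[:,2]>lo)&(X[:,2]<hi)&(X[:,0]>xl)&(X[:,0]<xh)]
        r=[]
        for y in np.arange(-.2,.15,.025):
            s=S[(S[:,1]>y)&(S[:,1]<y+.025)]
            if len(s)>8: r.append((y+.0125,np.percentile(s[:,0],4),np.percentile(s[:,0],96)))
        r=np.array(r)
        if len(r)>3:
            for j in (1,2):
                p=np.polyfit(r[:,0],r[:,j],1); print(nm,j,len(r),'yaw deg',np.degrees(-np.arctan(p[0])).round(2),'x at y=-.03',np.polyval(p,-.03).round(4),'res',np.std(np.polyval(p,r[:,0])-r[:,j]).round(4))
    if n=='wrist':
        hsv=cv2.cvtColor(im,cv2.COLOR_BGR2HSV)
        b=[c for c in blobs((hsv[...,2]<70)&(d>0)&(C[...,0]>.6)&(C[...,0]<.7),20)]
        for q in b:
            v,u=np.nonzero(q)
            if 30<np.ptp(u)<70 and np.ptp(v)<20: print('slot',onz(P,[[u.mean(),v.mean()]],.09).round(4),onz(P,[[u.min(),v[u==u.min()].mean()],[u.max(),v[u==u.max()].mean()]],.09)[:,0].round(4))
E
```

```text
wrist
top 1 13 yaw deg -0.41 x at y=-.03 0.6147 res 0.0002
top 2 13 yaw deg -0.27 x at y=-.03 0.6853 res 0.0001
upbar 1 13 yaw deg -0.35 x at y=-.03 0.5966 res 0.0002
upbar 2 13 yaw deg -0.19 x at y=-.03 0.6072 res 0.0011
slot [[ 0.6562 -0.1226  0.09  ]] [0.6759 0.6363]
slot [[ 0.6567 -0.0773  0.09  ]] [0.6765 0.6369]
slot [[ 0.6569 -0.0319  0.09  ]] [0.6762 0.6375]
slot [[0.6573 0.0135 0.09  ]] [0.6767 0.6372]
slot [[0.6576 0.0585 0.09  ]] [0.677  0.6378]
slot [[0.6571 0.1039 0.09  ]] [0.6773 0.6374]
side
top 1 14 yaw deg -0.33 x at y=-.03 0.6133 res 0.0004
top 2 14 yaw deg -0.38 x at y=-.03 0.6844 res 0.0007
upbar 1 14 yaw deg -0.21 x at y=-.03 0.5976 res 0.0005
upbar 2 14 yaw deg -0.45 x at y=-.03 0.6123 res 0.0008
lowbar 1 12 yaw deg -0.28 x at y=-.03 0.5981 res 0.0006
lowbar 2 12 yaw deg -0.37 x at y=-.03 0.6124 res 0.0008
```

```bash
R='{"dx":-27,"dy":20}'
python3 -m inch '[{"dx":-27,"dy":20},{"dx":-27,"dy":20},{"dx":-27,"dy":20},{"dx":-27,"dy":20},{"dx":-27,"dy":20}]' 40
python3 -m inch '[{"dx":-27,"dy":19},{"dx":-27,"dy":19},{"dx":-27,"dy":19},{"dx":-27,"dy":19},{"dx":-27,"dy":19}]'
cat > cells.py <<'E'
from det import *
import sys
def cells(n,tag,region=(.3,.62,-.42,.45),zb=0.):
    st=get_state(); im,d=get_image(n); cv2.imwrite(f'pics/{tag}.png',im); P=pose(n,st); C=cloud(P,d); m=colmask(im)
    ok=(d>0)&(C[...,0]>region[0])&(C[...,0]<region[1])&(C[...,1]>region[2])&(C[...,1]<region[3])
    z=C[...,2]-zb
    top={k:C[m[k]&ok&(abs(z-.0705)<.006)] for k in('amber','green')}
    for b in blobs((C[...,2]-zb>.0955)&(z<.109)&ok,20):
        v,u=np.nonzero(b); L=onz(P,np.c_[u,v],.102+zb)[:,:2]; r=cv2.minAreaRect(L.astype(np.float32)); c=np.array(r[0])
        B={k:t[np.linalg.norm(t[:,:2]-c,axis=1)<.042] for k,t in top.items()}
        if min(len(t) for t in B.values())<10: print('lug?',c.round(4),[len(t) for t in B.values()]); continue
        a,g=[np.array(cv2.minAreaRect(B[k][:,:2].astype(np.float32))[0]) for k in('amber','green')]
        fit=[]
        for k in('amber','green'):
            t=B[k][:,:2]-B[k][:,:2].mean(0); e=np.linalg.svd(t,full_matrices=False)[2][0]; fit.append(np.degrees(np.arctan2(-e[0],e[1]))%180)
        print('cell lug',c.round(4),np.array(r[1]).round(3),round(r[2],1),'bandmid',((a+g)/2).round(4),'len',np.linalg.norm(a-g).round(3),'yaw a-g %.1f'%np.degrees(np.arctan2(*(a-g)[::-1])),'bandnormals mod180',np.round(fit,1),[len(B[k]) for k in B])
if __name__=='__main__':
    cells(sys.argv[1],sys.argv[2]); s=get_state(); print(s['position'].round(4),s['time_s'])
E
python3 cells.py wrist w1
```

```text
cell lug [0.4516 0.0747] [0.016 0.03 ] 57.0 bandmid [0.4496 0.0763] len 0.042 yaw a-g 147.0 bandnormals mod180 [146.3 147.2] [339, 726]
[0.6249 0.     0.404 ] 0.2schema error: expected keys dx, dy, dz, wx, wy, wz, fingers
schema error: expected keys dx, dy, dz, wx, wy, wz, fingers
```

View pics/w1.png

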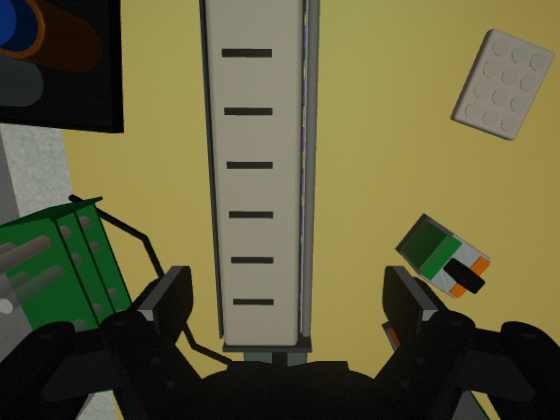

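```bash
python3 -m inch '[{"dx":-27,"dy":20,"dz":0,"wx":0,"wy":0,"wz":0,"fingers":1},{"dx":-27,"dy":20,"dz":0,"wx":0,"wy":0,"wz":0,"fingers":1},{"dx":-27,"dy":20,"dz":0,"wx":0,"wy":0,"wz":0,"fingers":1},{"dx":-27,"dy":20,"dz":0,"wx":0,"wy":0,"wz":0,"fingers":1},{"dx":-27,"dy":20,"dz":0,"wx":0,"wy":0,"wz":0,"fingers":1}]' 40
python3 -m inch '[{"dx":-27,"dy":19,"dz":0,"wx":0,"wy":0,"wz":0,"fingers":1},{"dx":-27,"dy":19,"dz":0,"wx":0,"wy":0,"wz":0,"fingers":1},{"dx":-27,"dy":19,"dz":0,"wx":0,"wy":0,"wz":0,"fingers":1},{"dx":-27,"dy":19,"dz":0,"wx":0,"wy":0,"wz":0,"fingers":1},{"dx":0,"dy":0,"dz":0,"wx":0,"wy":0,"wz":0,"fingers":1}]'
python3 cells.py wrist w2
```

```text
time_s: 0.62
position: [0.5238, 0.1359, 0.4045]
ee_rot: [[-0.001, -1.0, -0.0], [-1.0, 0.001, -0.0], [0.0, 0.0, -1.0]]
contact_force: [0.7, 0.9, -0.4]
gripper_width: 0.0854
time_s: 1.03
position: [0.4466, 0.2461, 0.4049]
ee_rot: [[0.005, -1.0, -0.0], [-1.0, -0.005, 0.001], [-0.001, 0.0, -1.0]]
contact_force: [-0.1, -0.5, 0.6]
gripper_width: 0.0854
cell lug [0.4585 0.2041] [0.016 0.024] 29.7 bandmid [0.4587 0.2042] len 0.043 yaw a-g -60.6 bandnormals mod180 [119.7 119.6] [990, 814]
cell lug [0.3848 0.3247] [0.024 0.02 ] 21.1 bandmid [0.3845 0.3262] len 0.043 yaw a-g 21.0 bandnormals mod180 [21.  21.3] [664, 657]
lug? [0.533  0.4221] [0, 0]
[0.4476 0.2449 0.4049] 1.0833
```

View pics/w2.png

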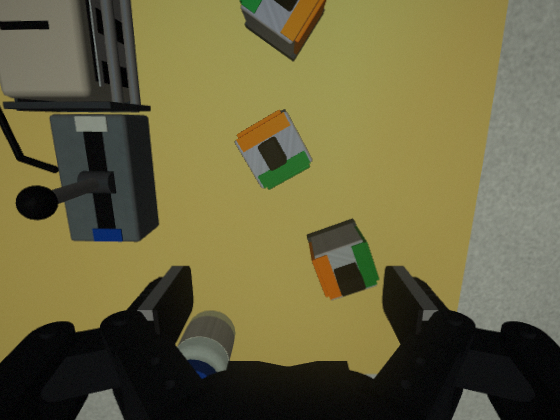

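```bash
cat > to.py <<'E'
# to.py x y z phi : remaining shift in tool axes after the turn wz, and rows needed
from h import *; import sys
x,y,z,ph=map(float,sys.argv[1:5]); s=get_state(); R=s['ee_rot']; p=s['position']
cur=np.degrees(np.arctan2(R[1,0],R[0,0])); w=-(ph-cur); a=np.radians(ph)
D=np.array([x,y,z])-p
f=lambda a:(D@np.array([[np.cos(a),np.sin(a),0],[np.sin(a),-np.cos(a),0],[0,0,-1]]))*1000
D=np.array([x,y,z])-p
print('phi %.2f tilt %s q6 %.2f wz %.2f (or %.2f) | shift before turn %s | after turn %s | F %s w %.4f t %.2f'%(cur,R[:2,2].round(4),s['q'][5],w,w-np.sign(w)*360,f(np.radians(cur)).round(1),f(a).round(1),np.round(s['contact_force'],1),s['gripper_width'],s['time_s']),p.round(4))
E
python3 -m inch '[{"dx":0,"dy":0,"dz":20,"wx":0,"wy":0,"wz":-6,"fingers":1},{"dx":0,"dy":0,"dz":20,"wx":0,"wy":0,"wz":-6,"fingers":1},{"dx":0,"dy":0,"dz":20,"wx":0,"wy":0,"wz":-6,"fingers":1},{"dx":0,"dy":0,"dz":20,"wx":0,"wy":0,"wz":-6,"fingers":1},{"dx":0,"dy":0,"dz":0,"wx":0,"wy":0,"wz":-6,"fingers":1}]' 60
python3 to.py .4587 .2042 .248 -60.5
```

```text
time_s: 1.5
position: [0.4484, 0.2413, 0.3205]
ee_rot: [[0.502, -0.865, -0.007], [-0.865, -0.502, -0.005], [0.001, 0.009, -1.0]]
contact_force: [-0.6, 0.3, -0.2]
gripper_width: 0.0853
phi -59.84 tilt [-0.0068 -0.0053] q6 -0.29 wz 0.66 (or -359.34) | shift before turn [37.3  9.7 72.5] | after turn [37.4  9.3 72.5] | F [-0.6  0.3 -0.2] w 0.0853 t 1.50 [0.4484 0.2413 0.3205]
```

```bash
python3 -m inch '[{"dx":19,"dy":5,"dz":10,"wx":0,"wy":0,"wz":0.6,"fingers":1},{"dx":18,"dy":4,"dz":15,"wx":0,"wy":0,"wz":0,"fingers":1},{"dx":0,"dy":0,"dz":15,"wx":0,"wy":0,"wz":0,"fingers":1},{"dx":0,"dy":0,"dz":0,"wx":0,"wy":0,"wz":0,"fingers":1}]'
python3 cells.py wrist w3
python3 to.py .4587 .2042 .248 -60.5
```

```text
time_s: 1.83
position: [0.4592, 0.2042, 0.2819]
ee_rot: [[0.488, -0.873, -0.005], [-0.873, -0.488, -0.004], [0.001, 0.006, -1.0]]
contact_force: [0.3, -0.5, -1.3]
gripper_width: 0.0859
cell lug [0.4506 0.0777] [0.019 0.024] 57.4 bandmid [0.4508 0.0784] len 0.043 yaw a-g 153.3 bandnormals mod180 [145.8 136.8] [2878, 1924]
cell lug [0.4594 0.203 ] [0.016 0.026] 29.9 bandmid [0.4587 0.2041] len 0.043 yaw a-g -60.5 bandnormals mod180 [119.5 119.3] [2290, 1080]
[0.4597 0.2052 0.2835] 1.8833
phi -60.71 tilt [-0.0028 -0.0026] q6 -0.23 wz -0.21 (or 359.79) | shift before turn [ 0.4  1.3 35.5] | after turn [ 0.4  1.3 35.5] | F [0.7 1.1 0.3] w 0.0857 t 1.88 [0.4597 0.2052 0.2835]
```

```bash
python3 -m inch '[{"dx":0.5,"dy":1,"dz":18,"wx":0,"wy":0,"wz":0,"fingers":1},{"dx":0,"dy":0,"dz":18,"wx":0,"wy":0,"wz":0,"fingers":0.6},{"dx":0,"dy":0,"dz":0,"wx":0,"wy":0,"wz":0,"fingers":0},{"dx":0,"dy":0,"dz":0,"wx":0,"wy":0,"wz":0,"fingers":0},{"dx":0,"dy":0,"dz":0,"wx":0,"wy":0,"wz":0,"fingers":0}]' 60
python3 -m inch '[{"dx":0,"dy":0,"dz":0,"wx":0,"wy":0,"wz":0,"fingers":0},{"dx":0,"dy":0,"dz":0,"wx":0,"wy":0,"wz":0,"fingers":0},{"dx":0,"dy":0,"dz":0,"wx":0,"wy":0,"wz":0,"fingers":0},{"dx":0,"dy":0,"dz":-12,"wx":0,"wy":0,"wz":0,"fingers":0},{"dx":0,"dy":0,"dz":0,"wx":0,"wy":0,"wz":0,"fingers":0}]' 60
python3 to.py .560 .038 .260 -0.4
```

```text
time_s: 2.3
position: [0.4595, 0.206, 0.25]
ee_rot: [[0.492, -0.871, 0.002], [-0.871, -0.492, 0.001], [-0.0, -0.002, -1.0]]
contact_force: [0.4, 0.5, 0.1]
gripper_width: 0.0389
time_s: 2.72
position: [0.4589, 0.2056, 0.2617]
ee_rot: [[0.491, -0.871, 0.002], [-0.871, -0.491, 0.001], [-0.001, -0.002, -1.0]]
contact_force: [0.7, -0.1, -4.8]
gripper_width: 0.0149
phi -60.60 tilt [0.0016 0.0015] q6 -0.23 wz -60.20 (or 299.80) | shift before turn [195.6  -5.8   1.7] | after turn [102.2 166.9   1.7] | F [ 0.7 -0.1 -4.8] w 0.0149 t 2.72 [0.4589 0.2056 0.2617]
```

```bash
python3 -m inch '[{"dx":0,"dy":0,"dz":0,"wx":0,"wy":0,"wz":-6.7,"fingers":0},{"dx":0,"dy":0,"dz":0,"wx":0,"wy":0,"wz":-6.7,"fingers":0},{"dx":0,"dy":0,"dz":0,"wx":0,"wy":0,"wz":-6.7,"fingers":0},{"dx":0,"dy":0,"dz":0,"wx":0,"wy":0,"wz":-6.7,"fingers":0},{"dx":0,"dy":0,"dz":0,"wx":0,"wy":0,"wz":-6.7,"fingers":0}]' 60
python3 -m inch '[{"dx":0,"dy":0,"dz":0,"wx":0,"wy":0,"wz":-6.7,"fingers":0},{"dx":0,"dy":0,"dz":0,"wx":0,"wy":0,"wz":-6.7,"fingers":0},{"dx":0,"dy":0,"dz":0,"wx":0,"wy":0,"wz":-6.7,"fingers":0},{"dx":0,"dy":0,"dz":0,"wx":0,"wy":0,"wz":-6.6,"fingers":0},{"dx":0,"dy":0,"dz":0,"wx":0,"wy":0,"wz":0,"fingers":0}]' 
python3 -m inch '[{"dx":29,"dy":29,"dz":0,"wx":0,"wy":0,"wz":0,"fingers":0},{"dx":29,"dy":29,"dz":0,"wx":0,"wy":0,"wz":0,"fingers":0},{"dx":29,"dy":29,"dz":0,"wx":0,"wy":0,"wz":0,"fingers":0},{"dx":0,"dy":38,"dz":0,"wx":0,"wy":0,"wz":0,"fingers":0},{"dx":0,"dy":38,"dz":0,"wx":0,"wy":0,"wz":0,"fingers":0}]' 
python3 -m inch '[{"dx":0,"dy":38,"dz":0,"wx":0,"wy":0,"wz":0,"fingers":0},{"dx":0,"dy":30,"dz":0,"wx":0,"wy":0,"wz":0,"fingers":0},{"dx":0,"dy":6,"dz":0,"wx":0,"wy":0,"wz":0,"fingers":0},{"dx":0,"dy":0,"dz":0,"wx":0,"wy":0,"wz":0,"fingers":0}]' 
python3 to.py .565 -.032 .249 -0.4
```

```text
time_s: 3.13
position: [0.4584, 0.2052, 0.2596]
ee_rot: [[0.893, -0.451, -0.002], [-0.451, -0.893, -0.001], [-0.001, 0.001, -1.0]]
contact_force: [0.4, -0.8, -4.8]
gripper_width: 0.0149
time_s: 3.55
position: [0.4585, 0.2052, 0.2597]
ee_rot: [[1.0, -0.006, -0.002], [-0.006, -1.0, -0.001], [-0.002, 0.001, -1.0]]
contact_force: [0.4, -0.2, -5.6]
gripper_width: 0.0148
time_s: 3.97
position: [0.5458, 0.0406, 0.2597]
ee_rot: [[1.0, -0.01, -0.0], [-0.01, -1.0, 0.0], [-0.0, -0.0, -1.0]]
contact_force: [0.3, -0.9, -6.1]
gripper_width: 0.0148
time_s: 4.3
position: [0.5436, -0.0343, 0.2597]
ee_rot: [[1.0, -0.014, -0.002], [-0.014, -1.0, -0.0], [-0.002, 0.0, -1.0]]
contact_force: [-0.8, 0.2, -5.3]
gripper_width: 0.0148
phi -0.79 tilt [-0.002  -0.0002] q6 1.32 wz -0.39 (or 359.61) | shift before turn [21.4 -2.6 10.7] | after turn [21.4 -2.5 10.7] | F [-0.8  0.2 -5.3] w 0.0148 t 4.30 [ 0.5436 -0.0343  0.2597]
```

```bash
python3 -m inch '[{"dx":10,"dy":-1,"dz":4,"wx":0,"wy":0,"wz":-0.4,"fingers":0},{"dx":8,"dy":-1,"dz":4,"wx":0,"wy":0,"wz":0,"fingers":0},{"dx":2,"dy":0,"dz":3,"wx":0,"wy":0,"wz":0,"fingers":0},{"dx":0,"dy":0,"dz":0,"wx":0,"wy":0,"wz":0,"fingers":0}]' 
python3 -m inch '[{"dx":1,"dy":0,"dz":0,"wx":0,"wy":0,"wz":0,"fingers":0},{"dx":1,"dy":0,"dz":0,"wx":0,"wy":0,"wz":0,"fingers":0},{"dx":0,"dy":0,"dz":0,"wx":0,"wy":0,"wz":0,"fingers":0}]' 
```

```text
time_s: 4.63
position: [0.5656, -0.0285, 0.2505]
ee_rot: [[1.0, 0.002, 0.001], [0.002, -1.0, -0.0], [0.001, 0.0, -1.0]]
contact_force: [-2.6, 0.5, 3.2]
gripper_width: 0.0147
time_s: 4.88
position: [0.5661, -0.0287, 0.2505]
ee_rot: [[1.0, 0.001, -0.002], [0.001, -1.0, 0.0], [-0.002, -0.0, -1.0]]
contact_force: [-5.1, 3.1, 5.9]
gripper_width: 0.0149
```

```bash
python3 -m inch '[{"dx":1,"dy":0,"dz":-0.5,"wx":0,"wy":0,"wz":0,"fingers":0},{"dx":1,"dy":0,"dz":0,"wx":0,"wy":0,"wz":0,"fingers":0},{"dx":0,"dy":0,"dz":0,"wx":0,"wy":0,"wz":0,"fingers":0}]' 
python3 -m inch '[{"dx":0,"dy":0,"dz":0,"wx":0,"wy":0,"wz":0,"fingers":0.5},{"dx":0,"dy":0,"dz":0,"wx":0,"wy":0,"wz":0,"fingers":0.5},{"dx":0,"dy":0,"dz":0,"wx":0,"wy":0,"wz":0,"fingers":0.5},{"dx":0,"dy":0,"dz":-12,"wx":0,"wy":0,"wz":0,"fingers":0.6},{"dx":0,"dy":0,"dz":-28,"wx":0,"wy":0,"wz":0,"fingers":0.6}]' 
python3 to.py .4508 .078 .300 -33; python3 to.py .3845 .326 .300 21
```

```text
time_s: 5.13
position: [0.567, -0.0287, 0.2506]
ee_rot: [[1.0, 0.001, -0.006], [0.001, -1.0, 0.0], [-0.006, -0.0, -1.0]]
contact_force: [-10.0, 3.5, 6.9]
gripper_width: 0.0151
time_s: 5.55
position: [0.5676, -0.03, 0.2871]
ee_rot: [[1.0, -0.0, -0.007], [-0.0, -1.0, -0.001], [-0.007, 0.001, -1.0]]
contact_force: [0.7, 0.9, -0.2]
gripper_width: 0.0514
phi -0.03 tilt [-0.0074 -0.0009] q6 1.34 wz 32.97 (or -327.03) | shift before turn [-116.9 -107.9  -12.9] | after turn [-156.8  -26.9  -12.9] | F [ 0.7  0.9 -0.2] w 0.0514 t 5.55 [ 0.5676 -0.03    0.2871]
phi -0.03 tilt [-0.0074 -0.0009] q6 1.34 wz -21.03 (or 338.97) | shift before turn [-183.3 -355.9  -12.9] | after turn [ -43.4 -398.   -12.9] | F [ 0.7  0.9 -0.2] w 0.0514 t 5.55 [ 0.5676 -0.03    0.2871]
```

```bash
python3 -m inch '[{"dx":-29,"dy":-27,"dz":-13,"wx":0,"wy":0,"wz":0,"fingers":1},{"dx":-29,"dy":-27,"dz":0,"wx":0,"wy":0,"wz":0,"fingers":1},{"dx":-29,"dy":-27,"dz":0,"wx":0,"wy":0,"wz":0,"fingers":1},{"dx":-30,"dy":-27,"dz":0,"wx":0,"wy":0,"wz":0,"fingers":1}]' 
python3 -m inch '[{"dx":0,"dy":0,"dz":0,"wx":0,"wy":0,"wz":6.6,"fingers":1},{"dx":0,"dy":0,"dz":0,"wx":0,"wy":0,"wz":6.6,"fingers":1},{"dx":0,"dy":0,"dz":0,"wx":0,"wy":0,"wz":6.6,"fingers":1},{"dx":0,"dy":0,"dz":0,"wx":0,"wy":0,"wz":6.6,"fingers":1},{"dx":0,"dy":0,"dz":0,"wx":0,"wy":0,"wz":6.6,"fingers":1}]' 
python3 -m inch '[{"dx":0,"dy":0,"dz":0,"wx":0,"wy":0,"wz":0,"fingers":1},{"dx":0,"dy":0,"dz":0,"wx":0,"wy":0,"wz":0,"fingers":1}]' 
python3 cells.py wrist w4;python3 to.py .4508 .078 .248 -33
```

```text
time_s: 5.88
position: [0.4507, 0.0788, 0.3037]
ee_rot: [[1.0, -0.001, 0.002], [-0.001, -1.0, 0.001], [0.002, -0.001, -1.0]]
contact_force: [0.1, 1.4, -0.7]
gripper_width: 0.0853
time_s: 6.3
position: [0.4517, 0.0784, 0.3036]
ee_rot: [[0.836, -0.549, 0.002], [-0.549, -0.836, 0.001], [0.001, -0.002, -1.0]]
contact_force: [-0.0, -0.6, 0.3]
gripper_width: 0.0853
time_s: 6.47
position: [0.4516, 0.0781, 0.3034]
ee_rot: [[0.84, -0.542, 0.001], [-0.542, -0.84, 0.0], [0.001, -0.001, -1.0]]
contact_force: [-0.5, 0.2, 1.2]
gripper_width: 0.0856
cell lug [0.4504 0.0754] [0.015 0.026] 56.8 bandmid [0.4497 0.0763] len 0.043 yaw a-g 146.9 bandnormals mod180 [146.3 146.5] [969, 1929]
[0.4515 0.078  0.3033] 6.5167
phi -32.84 tilt [0.0008 0.0003] q6 0.47 wz 0.16 (or -359.84) | shift before turn [-0.6  0.4 55.3] | after turn [-0.6  0.4 55.3] | F [-0.4  0.4  0.7] w 0.0853 t 6.52 [0.4515 0.078  0.3033]
```

```bash
python3 -m inch '[{"dx":-0.5,"dy":2,"dz":18,"wx":0,"wy":0,"wz":0.4,"fingers":1},{"dx":0,"dy":0,"dz":19,"wx":0,"wy":0,"wz":0,"fingers":1},{"dx":0,"dy":0,"dz":18,"wx":0,"wy":0,"wz":0,"fingers":0.6},{"dx":0,"dy":0,"dz":0,"wx":0,"wy":0,"wz":0,"fingers":0},{"dx":0,"dy":0,"dz":0,"wx":0,"wy":0,"wz":0,"fingers":0}]' 60
python3 -m inch '[{"dx":0,"dy":0,"dz":0,"wx":0,"wy":0,"wz":0,"fingers":0},{"dx":0,"dy":0,"dz":0,"wx":0,"wy":0,"wz":0,"fingers":0},{"dx":0,"dy":0,"dz":0,"wx":0,"wy":0,"wz":0,"fingers":0},{"dx":0,"dy":0,"dz":-12,"wx":0,"wy":0,"wz":0,"fingers":0},{"dx":0,"dy":0,"dz":0,"wx":0,"wy":0,"wz":0,"fingers":0}]' 60
python3 to.py .545 -.122 .260 -180.4
```

```text
time_s: 6.93
position: [0.4499, 0.0764, 0.2478]
ee_rot: [[0.836, -0.549, -0.001], [-0.549, -0.836, -0.001], [-0.001, 0.002, -1.0]]
contact_force: [-0.4, -0.7, -0.3]
gripper_width: 0.0517
time_s: 7.35
position: [0.4499, 0.0765, 0.2615]
ee_rot: [[0.835, -0.55, 0.003], [-0.55, -0.835, 0.001], [0.001, -0.003, -1.0]]
contact_force: [1.5, 0.5, -3.5]
gripper_width: 0.0145
phi -33.39 tilt [0.0025 0.0014] q6 0.46 wz 147.01 (or -212.99) | shift before turn [188.6 113.4   1.5] | after turn [ -96.5 -197.8    1.5] | F [ 1.5  0.5 -3.5] w 0.0145 t 7.35 [0.4499 0.0765 0.2615]
```

```bash
python3 -m inch '[{"dx":0,"dy":0,"dz":-6,"wx":0,"wy":0,"wz":7,"fingers":0},{"dx":0,"dy":0,"dz":-6,"wx":0,"wy":0,"wz":7,"fingers":0},{"dx":0,"dy":0,"dz":-6,"wx":0,"wy":0,"wz":7,"fingers":0},{"dx":0,"dy":0,"dz":-6,"wx":0,"wy":0,"wz":7,"fingers":0},{"dx":0,"dy":0,"dz":0,"wx":0,"wy":0,"wz":7,"fingers":0}]' 60
python3 -m inch '[{"dx":0,"dy":0,"dz":0,"wx":0,"wy":0,"wz":7,"fingers":0},{"dx":0,"dy":0,"dz":0,"wx":0,"wy":0,"wz":7,"fingers":0},{"dx":0,"dy":0,"dz":0,"wx":0,"wy":0,"wz":7,"fingers":0},{"dx":0,"dy":0,"dz":0,"wx":0,"wy":0,"wz":7,"fingers":0},{"dx":0,"dy":0,"dz":0,"wx":0,"wy":0,"wz":7,"fingers":0}]'
python3 -m inch '[{"dx":0,"dy":0,"dz":0,"wx":0,"wy":0,"wz":7,"fingers":0},{"dx":0,"dy":0,"dz":0,"wx":0,"wy":0,"wz":7,"fingers":0},{"dx":0,"dy":0,"dz":0,"wx":0,"wy":0,"wz":7,"fingers":0},{"dx":0,"dy":0,"dz":0,"wx":0,"wy":0,"wz":7,"fingers":0},{"dx":0,"dy":0,"dz":0,"wx":0,"wy":0,"wz":7,"fingers":0}]'
python3 -m inch '[{"dx":0,"dy":0,"dz":0,"wx":0,"wy":0,"wz":7,"fingers":0},{"dx":0,"dy":0,"dz":0,"wx":0,"wy":0,"wz":7,"fingers":0},{"dx":0,"dy":0,"dz":0,"wx":0,"wy":0,"wz":7,"fingers":0},{"dx":0,"dy":0,"dz":0,"wx":0,"wy":0,"wz":7,"fingers":0},{"dx":0,"dy":0,"dz":0,"wx":0,"wy":0,"wz":7,"fingers":0}]'
python3 -m inch '[{"dx":0,"dy":-33,"dz":0,"wx":0,"wy":0,"wz":7,"fingers":0},{"dx":0,"dy":-33,"dz":0,"wx":0,"wy":0,"wz":0,"fingers":0},{"dx":0,"dy":-33,"dz":0,"wx":0,"wy":0,"wz":0,"fingers":0},{"dx":0,"dy":-33,"dz":0,"wx":0,"wy":0,"wz":0,"fingers":0},{"dx":0,"dy":-33,"dz":0,"wx":0,"wy":0,"wz":0,"fingers":0}]'
python3 -m inch '[{"dx":-30,"dy":-33,"dz":0,"wx":0,"wy":0,"wz":0,"fingers":0},{"dx":-33,"dy":0,"dz":0,"wx":0,"wy":0,"wz":0,"fingers":0},{"dx":-33,"dy":0,"dz":0,"wx":0,"wy":0,"wz":0,"fingers":0},{"dx":0,"dy":0,"dz":0,"wx":0,"wy":0,"wz":0,"fingers":0}]'
python3 to.py .564 -.122 .252 -180.4
```

```text
time_s: 7.77
position: [0.4497, 0.0764, 0.2848]
ee_rot: [[0.362, -0.932, 0.001], [-0.932, -0.362, 0.001], [-0.001, -0.002, -1.0]]
contact_force: [0.2, -0.2, -4.8]
gripper_width: 0.0148
time_s: 8.18
position: [0.4493, 0.0762, 0.2836]
ee_rot: [[-0.238, -0.971, -0.001], [-0.971, 0.238, 0.0], [0.0, 0.001, -1.0]]
contact_force: [0.3, 0.8, -4.6]
gripper_width: 0.0148
time_s: 8.6
position: [0.4493, 0.0762, 0.2836]
ee_rot: [[-0.752, -0.659, -0.001], [-0.659, 0.752, 0.0], [0.001, 0.001, -1.0]]
contact_force: [0.4, -0.6, -5.0]
gripper_width: 0.015
time_s: 9.02
position: [0.4493, 0.0762, 0.2836]
ee_rot: [[-0.994, -0.109, -0.001], [-0.109, 0.994, 0.0], [0.001, 0.0, -1.0]]
contact_force: [-0.4, -0.7, -5.1]
gripper_width: 0.0151
time_s: 9.43
position: [0.4519, -0.0897, 0.2837]
ee_rot: [[-1.0, 0.007, -0.001], [0.007, 1.0, 0.0], [0.001, 0.0, -1.0]]
contact_force: [0.3, 0.5, -4.5]
gripper_width: 0.0151
time_s: 9.77
position: [0.552, -0.1206, 0.2839]
ee_rot: [[-1.0, 0.007, 0.008], [0.007, 1.0, -0.001], [-0.008, -0.001, -1.0]]
contact_force: [1.2, -1.2, -3.8]
gripper_width: 0.0151
phi 179.59 tilt [ 0.008  -0.0009] q6 -1.65 wz 359.99 (or -0.01) | shift before turn [-12.   -1.3  31.9] | after turn [-12.   -1.3  31.9] | F [ 1.2 -1.2 -3.8] w 0.0151 t 9.77 [ 0.552  -0.1206  0.2839]
```

```bash
python3 -m inch '[{"dx":-6,"dy":-1,"dz":11,"wx":0,"wy":0,"wz":0,"fingers":0},{"dx":-4,"dy":0,"dz":11,"wx":0,"wy":0,"wz":0,"fingers":0},{"dx":-2,"dy":0,"dz":11,"wx":0,"wy":0,"wz":0,"fingers":0},{"dx":0,"dy":0,"dz":2,"wx":0,"wy":0,"wz":0,"fingers":0},{"dx":0,"dy":0,"dz":0,"wx":0,"wy":0,"wz":0,"fingers":0}]' 60
python3 -m inch '[{"dx":-1,"dy":0,"dz":0,"wx":0,"wy":0,"wz":0,"fingers":0},{"dx":-1,"dy":0,"dz":0,"wx":0,"wy":0,"wz":0,"fingers":0},{"dx":0,"dy":0,"dz":0,"wx":0,"wy":0,"wz":0,"fingers":0}]'
```

```text
time_s: 10.18
position: [0.5583, -0.1208, 0.2489]
ee_rot: [[-1.0, 0.006, 0.0], [0.006, 1.0, -0.001], [-0.0, -0.001, -1.0]]
contact_force: [1.2, -1.5, -0.8]
gripper_width: 0.0149
time_s: 10.43
position: [0.5596, -0.1209, 0.249]
ee_rot: [[-1.0, 0.007, -0.002], [0.007, 1.0, 0.0], [0.002, -0.0, -1.0]]
contact_force: [-2.4, 0.4, 1.1]
gripper_width: 0.0149
```

```bash
python3 -m inch '[{"dx":-2,"dy":0,"dz":0,"wx":0,"wy":0,"wz":0,"fingers":0},{"dx":-2,"dy":0,"dz":0,"wx":0,"wy":0,"wz":0,"fingers":0},{"dx":-2,"dy":0,"dz":0,"wx":0,"wy":0,"wz":0,"fingers":0},{"dx":0,"dy":0,"dz":0,"wx":0,"wy":0,"wz":0,"fingers":0}]'
python3 -m inch '[{"dx":-1,"dy":0,"dz":0,"wx":0,"wy":0,"wz":0,"fingers":0},{"dx":-1,"dy":0,"dz":0,"wx":0,"wy":0,"wz":0,"fingers":0},{"dx":0,"dy":0,"dz":0,"wx":0,"wy":0,"wz":0,"fingers":0}]'
```

```text
time_s: 10.77
position: [0.5671, -0.1209, 0.249]
ee_rot: [[-1.0, 0.007, 0.001], [0.007, 1.0, 0.0], [-0.001, 0.0, -1.0]]
contact_force: [-0.9, 1.4, -2.4]
gripper_width: 0.0148
time_s: 11.02
position: [0.5683, -0.121, 0.249]
ee_rot: [[-1.0, 0.007, -0.001], [0.007, 1.0, 0.0], [0.001, 0.0, -1.0]]
contact_force: [-2.9, 0.8, 0.3]
gripper_width: 0.0152
```

```bash
python3 -m inch '[{"dx":-1,"dy":0,"dz":0,"wx":0,"wy":0,"wz":0,"fingers":0},{"dx":-1,"dy":0,"dz":0,"wx":0,"wy":0,"wz":0,"fingers":0},{"dx":0,"dy":0,"dz":0,"wx":0,"wy":0,"wz":0,"fingers":0}]'
python3 -m inch '[{"dx":0,"dy":0,"dz":0,"wx":0,"wy":0,"wz":0,"fingers":0.5},{"dx":0,"dy":0,"dz":0,"wx":0,"wy":0,"wz":0,"fingers":0.5},{"dx":0,"dy":0,"dz":0,"wx":0,"wy":0,"wz":0,"fingers":0.5},{"dx":0,"dy":0,"dz":-20,"wx":0,"wy":0,"wz":0,"fingers":0.6},{"dx":0,"dy":0,"dz":-40,"wx":0,"wy":0,"wz":0,"fingers":0.6}]' 
python3 to.py .3845 .326 .305 -159
```

```text
time_s: 11.27
position: [0.5691, -0.121, 0.249]
ee_rot: [[-1.0, 0.007, -0.005], [0.007, 1.0, 0.0], [0.005, 0.0, -1.0]]
contact_force: [-7.9, 2.3, 3.8]
gripper_width: 0.0151
time_s: 11.68
position: [0.5695, -0.121, 0.3051]
ee_rot: [[-1.0, 0.008, -0.01], [0.008, 1.0, 0.001], [0.01, 0.0, -1.0]]
contact_force: [1.1, 0.4, -1.6]
gripper_width: 0.0512
phi 179.55 tilt [-0.0098  0.0005] q6 -1.65 wz 338.55 (or -21.45) | shift before turn [1.885e+02 4.455e+02 1.000e-01] | after turn [1.250e+01 4.836e+02 1.000e-01] | F [ 1.1  0.4 -1.6] w 0.0512 t 11.68 [ 0.5695 -0.121   0.3051]
```

```bash
python3 -m inch '[{"dx":15.7,"dy":37,"dz":0,"wx":0,"wy":0,"wz":0,"fingers":1},{"dx":15.7,"dy":37,"dz":0,"wx":0,"wy":0,"wz":0,"fingers":1},{"dx":15.7,"dy":37,"dz":0,"wx":0,"wy":0,"wz":0,"fingers":1},{"dx":15.7,"dy":37,"dz":0,"wx":0,"wy":0,"wz":0,"fingers":1},{"dx":15.7,"dy":37,"dz":0,"wx":0,"wy":0,"wz":0,"fingers":1}]'
python3 -m inch '[{"dx":15.7,"dy":37,"dz":0,"wx":0,"wy":0,"wz":0,"fingers":1},{"dx":15.7,"dy":37,"dz":0,"wx":0,"wy":0,"wz":0,"fingers":1},{"dx":15.7,"dy":37,"dz":0,"wx":0,"wy":0,"wz":0,"fingers":1},{"dx":15.7,"dy":37,"dz":0,"wx":0,"wy":0,"wz":0,"fingers":1},{"dx":15.7,"dy":37,"dz":0,"wx":0,"wy":0,"wz":0,"fingers":1}]'
python3 -m inch '[{"dx":15.7,"dy":37,"dz":0,"wx":0,"wy":0,"wz":0,"fingers":1},{"dx":15.7,"dy":38,"dz":0,"wx":0,"wy":0,"wz":0,"fingers":1},{"dx":0,"dy":0,"dz":0,"wx":0,"wy":0,"wz":-7.1,"fingers":1},{"dx":0,"dy":0,"dz":0,"wx":0,"wy":0,"wz":-7.1,"fingers":1},{"dx":0,"dy":0,"dz":0,"wx":0,"wy":0,"wz":-7.1,"fingers":1}]'
python3 -m inch '[{"dx":0,"dy":0,"dz":0,"wx":0,"wy":0,"wz":0,"fingers":1},{"dx":0,"dy":0,"dz":0,"wx":0,"wy":0,"wz":0,"fingers":1}]'
python3 cells.py wrist w5;python3 to.py .3845 .326 .249 -159
```

```text
time_s: 12.1
position: [0.4929, 0.066, 0.3098]
ee_rot: [[-1.0, 0.007, 0.003], [0.007, 1.0, 0.001], [-0.003, 0.001, -1.0]]
contact_force: [-0.3, 1.0, 0.5]
gripper_width: 0.0856
time_s: 12.52
position: [0.4153, 0.2522, 0.3099]
ee_rot: [[-1.0, 0.006, 0.002], [0.006, 1.0, 0.002], [-0.002, 0.002, -1.0]]
contact_force: [1.3, 0.4, -0.1]
gripper_width: 0.0857
time_s: 12.93
position: [0.3849, 0.3268, 0.3095]
ee_rot: [[-0.931, -0.365, 0.001], [-0.365, 0.931, 0.002], [-0.002, 0.001, -1.0]]
contact_force: [-0.6, 0.1, -0.1]
gripper_width: 0.0854
time_s: 13.1
position: [0.3853, 0.3256, 0.3095]
ee_rot: [[-0.935, -0.354, 0.001], [-0.354, 0.935, 0.001], [-0.001, 0.001, -1.0]]
contact_force: [0.2, -0.6, -0.1]
gripper_width: 0.0856
cell lug [0.3831 0.3259] [0.026 0.016] 20.7 bandmid [0.3846 0.3265] len 0.043 yaw a-g 20.8 bandnormals mod180 [21.1 21.1] [945, 1813]
[0.3853 0.3254 0.3094] 13.15
phi -159.27 tilt [0.0007 0.0009] q6 -2.23 wz -0.27 (or 359.73) | shift before turn [ 0.6  0.8 60.4] | after turn [ 0.6  0.8 60.4] | F [-0.3 -0.1 -0.3] w 0.0852 t 13.15 [0.3853 0.3254 0.3094]
```

```bash
python3 -m inch '[{"dx":0.6,"dy":1,"dz":20,"wx":0,"wy":0,"wz":-0.2,"fingers":1},{"dx":0,"dy":0,"dz":20,"wx":0,"wy":0,"wz":0,"fingers":1},{"dx":0,"dy":0,"dz":21,"wx":0,"wy":0,"wz":0,"fingers":0.6},{"dx":0,"dy":0,"dz":0,"wx":0,"wy":0,"wz":0,"fingers":0},{"dx":0,"dy":0,"dz":0,"wx":0,"wy":0,"wz":0,"fingers":0}]' 60
python3 -m inch '[{"dx":0,"dy":0,"dz":0,"wx":0,"wy":0,"wz":0,"fingers":0},{"dx":0,"dy":0,"dz":0,"wx":0,"wy":0,"wz":0,"fingers":0},{"dx":0,"dy":0,"dz":0,"wx":0,"wy":0,"wz":0,"fingers":0},{"dx":0,"dy":0,"dz":-12,"wx":0,"wy":0,"wz":0,"fingers":0},{"dx":0,"dy":0,"dz":-12,"wx":0,"wy":0,"wz":0,"fingers":0}]' 60
python3 -m inch '[{"dx":0,"dy":0,"dz":0,"wx":0,"wy":0,"wz":7.1,"fingers":0},{"dx":0,"dy":0,"dz":0,"wx":0,"wy":0,"wz":7.1,"fingers":0},{"dx":0,"dy":0,"dz":0,"wx":0,"wy":0,"wz":7.1,"fingers":0},{"dx":-20,"dy":-33,"dz":0,"wx":0,"wy":0,"wz":0,"fingers":0},{"dx":-20,"dy":-33,"dz":0,"wx":0,"wy":0,"wz":0,"fingers":0}]' 
python3 -m inch '[{"dx":-20,"dy":-33,"dz":0,"wx":0,"wy":0,"wz":0,"fingers":0},{"dx":-20,"dy":-33,"dz":0,"wx":0,"wy":0,"wz":0,"fingers":0},{"dx":-20,"dy":-33,"dz":0,"wx":0,"wy":0,"wz":0,"fingers":0},{"dx":-20,"dy":-33,"dz":0,"wx":0,"wy":0,"wz":0,"fingers":0},{"dx":-20,"dy":-33,"dz":0,"wx":0,"wy":0,"wz":0,"fingers":0}]' 
python3 -m inch '[{"dx":-16,"dy":-33,"dz":0,"wx":0,"wy":0,"wz":0,"fingers":0},{"dx":0,"dy":0,"dz":0,"wx":0,"wy":0,"wz":0,"fingers":0},{"dx":0,"dy":0,"dz":0,"wx":0,"wy":0,"wz":0,"fingers":0}]' 
python3 to.py .561 .06 .249 -180.4
```

```text
time_s: 13.57
position: [0.3844, 0.3258, 0.2478]
ee_rot: [[-0.934, -0.358, -0.001], [-0.358, 0.934, -0.002], [0.001, -0.001, -1.0]]
contact_force: [-0.6, 0.1, 1.0]
gripper_width: 0.0518
time_s: 13.98
position: [0.3837, 0.3253, 0.2717]
ee_rot: [[-0.933, -0.359, -0.002], [-0.359, 0.933, -0.002], [0.003, -0.001, -1.0]]
contact_force: [-0.0, 0.9, -4.4]
gripper_width: 0.0146
time_s: 14.4
position: [0.4235, 0.2602, 0.2722]
ee_rot: [[-1.0, 0.0, -0.0], [0.0, 1.0, 0.001], [0.0, 0.001, -1.0]]
contact_force: [0.9, -0.1, -5.7]
gripper_width: 0.0149
time_s: 14.82
position: [0.5235, 0.0926, 0.272]
ee_rot: [[-1.0, 0.004, -0.001], [0.004, 1.0, 0.0], [0.001, 0.0, -1.0]]
contact_force: [0.4, 1.1, -5.3]
gripper_width: 0.0149
time_s: 15.07
position: [0.5393, 0.0592, 0.2715]
ee_rot: [[-1.0, 0.009, -0.002], [0.009, 1.0, 0.0], [0.002, -0.0, -1.0]]
contact_force: [-0.8, 1.1, -5.3]
gripper_width: 0.015
phi 179.50 tilt [-0.0018  0.    ] q6 -1.99 wz 359.90 (or -0.10) | shift before turn [-21.7   0.9  22.5] | after turn [-21.7   0.9  22.5] | F [-0.8  1.1 -5.3] w 0.0150 t 15.07 [0.5393 0.0592 0.2715]
```

```bash
python3 -m inch '[{"dx":-10,"dy":0,"dz":9,"wx":0,"wy":0,"wz":0,"fingers":0},{"dx":-8,"dy":0,"dz":9,"wx":0,"wy":0,"wz":0,"fingers":0},{"dx":-4,"dy":0,"dz":5,"wx":0,"wy":0,"wz":0,"fingers":0},{"dx":0,"dy":0,"dz":0,"wx":0,"wy":0,"wz":0,"fingers":0}]' 60
python3 -m inch '[{"dx":-2,"dy":0,"dz":0,"wx":0,"wy":0,"wz":0,"fingers":0},{"dx":-1.5,"dy":0,"dz":0,"wx":0,"wy":0,"wz":0,"fingers":0},{"dx":-1.5,"dy":0,"dz":0,"wx":0,"wy":0,"wz":0,"fingers":0},{"dx":0,"dy":0,"dz":0,"wx":0,"wy":0,"wz":0,"fingers":0}]'
python3 -m inch '[{"dx":-1,"dy":0,"dz":0,"wx":0,"wy":0,"wz":0,"fingers":0},{"dx":-1,"dy":0,"dz":0,"wx":0,"wy":0,"wz":0,"fingers":0},{"dx":0,"dy":0,"dz":0,"wx":0,"wy":0,"wz":0,"fingers":0}]'
```

```text
time_s: 15.4
position: [0.5617, 0.0624, 0.25]
ee_rot: [[-1.0, 0.002, -0.001], [0.002, 1.0, -0.001], [0.001, -0.001, -1.0]]
contact_force: [-2.5, -1.2, 2.7]
gripper_width: 0.0148
time_s: 15.73
position: [0.5659, 0.0622, 0.2501]
ee_rot: [[-1.0, 0.002, -0.001], [0.002, 1.0, -0.001], [0.001, -0.001, -1.0]]
contact_force: [-4.7, 0.6, 6.3]
gripper_width: 0.0151
time_s: 15.98
position: [0.568, 0.0621, 0.2501]
ee_rot: [[-1.0, 0.002, -0.001], [0.002, 1.0, -0.0], [0.001, -0.0, -1.0]]
contact_force: [-4.3, -0.8, 5.3]
gripper_width: 0.0151
```

```bash
python3 -m inch '[{"dx":-1,"dy":0,"dz":0,"wx":0,"wy":0,"wz":0,"fingers":0},{"dx":-1,"dy":0,"dz":0,"wx":0,"wy":0,"wz":0,"fingers":0},{"dx":0,"dy":0,"dz":0,"wx":0,"wy":0,"wz":0,"fingers":0}]'
python3 -m inch '[{"dx":0,"dy":0,"dz":0,"wx":0,"wy":0,"wz":0,"fingers":0.5},{"dx":0,"dy":0,"dz":0,"wx":0,"wy":0,"wz":0,"fingers":0.5},{"dx":0,"dy":0,"dz":0,"wx":0,"wy":0,"wz":0,"fingers":0.5},{"dx":0,"dy":0,"dz":-20,"wx":0,"wy":0,"wz":0,"fingers":0.6},{"dx":20,"dy":0,"dz":-41,"wx":0,"wy":0,"wz":0,"fingers":0.6}]' 
python3 -m inch '[{"dx":20,"dy":0,"dz":-36,"wx":0,"wy":0,"wz":0,"fingers":0.6},{"dx":40,"dy":-4,"dz":0,"wx":0,"wy":0,"wz":0,"fingers":0.6},{"dx":20,"dy":-16,"dz":0,"wx":0,"wy":0,"wz":0,"fingers":0},{"dx":0,"dy":0,"dz":0,"wx":0,"wy":0,"wz":0,"fingers":0},{"dx":0,"dy":0,"dz":0,"wx":0,"wy":0,"wz":0,"fingers":0}]'
python3 cells.py wrist w6; python3 cells.py scene s6; python3 cells.py side d6
```

```text
time_s: 16.23
position: [0.5692, 0.062, 0.2501]
ee_rot: [[-1.0, 0.003, -0.003], [0.003, 1.0, -0.001], [0.003, -0.001, -1.0]]
contact_force: [-7.2, 1.9, 9.4]
gripper_width: 0.0147
time_s: 16.65
position: [0.5532, 0.0616, 0.3029]
ee_rot: [[-1.0, 0.004, -0.007], [0.004, 1.0, -0.003], [0.007, -0.003, -1.0]]
contact_force: [1.4, 0.1, 1.3]
gripper_width: 0.0513
time_s: 17.07
position: [0.4713, 0.0414, 0.3434]
ee_rot: [[-1.0, 0.003, 0.002], [0.003, 1.0, 0.001], [-0.002, 0.001, -1.0]]
contact_force: [0.0, 0.6, -0.1]
gripper_width: 0.0154
cell lug [ 0.5633 -0.118 ] [0.029 0.021] 0.5 bandmid [ 0.5631 -0.1177] len 0.037 yaw a-g 7.9 bandnormals mod180 [ 32.5 179.2] [28, 998]
cell lug [0.5637 0.0587] [0.029 0.008] 1.2 bandmid [0.5656 0.0471] len 0.043 yaw a-g 0.0 bandnormals mod180 [165.6  23.4] [252, 372]
lug? [ 0.5732 -0.0503] [0, 686]
[0.4723 0.0418 0.3432] 17.1167
lug? [0.5499 0.4346] [0, 0]
cell lug [0.5693 0.0618] [0.028 0.017] 1.1 bandmid [0.5691 0.0623] len 0.04 yaw a-g -0.6 bandnormals mod180 [1.1 0.1] [110, 39]
cell lug [ 0.5699 -0.0444] [0.016 0.029] 87.4 bandmid [ 0.568  -0.0446] len 0.039 yaw a-g 0.1 bandnormals mod180 [1.000e-01 1.793e+02] [100, 38]
cell lug [ 0.5698 -0.1205] [0.016 0.028] 79.2 bandmid [ 0.5677 -0.1204] len 0.04 yaw a-g -0.2 bandnormals mod180 [178.3 179.6] [108, 46]
[0.4727 0.042  0.343 ] 17.1667
cell lug [ 0.5656 -0.0419] [0.022 0.029] 77.2 bandmid [ 0.5673 -0.0408] len 0.044 yaw a-g 6.4 bandnormals mod180 [3.4 3.1] [32, 77]
cell lug [0.5651 0.0655] [0.025 0.029] 85.9 bandmid [0.5675 0.0649] len 0.045 yaw a-g 4.6 bandnormals mod180 [9.8 0.5] [37, 97]
lug? [0.5463 0.4346] [0, 0]
[0.4729 0.0421 0.3427] 17.2167
```

View pics/d6.png

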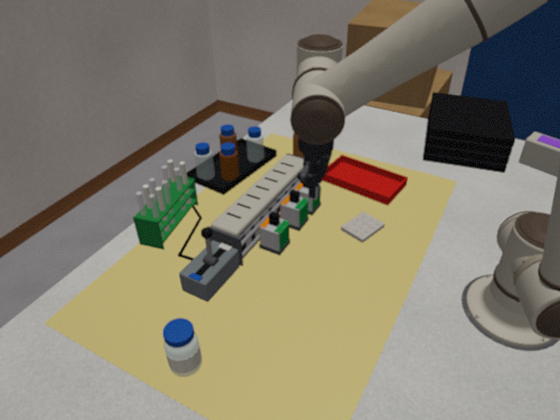

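```bash
python3 -m inch '[{"dx":-32,"dy":24,"dz":0,"wx":0,"wy":0,"wz":0,"fingers":0},{"dx":-32,"dy":24,"dz":0,"wx":0,"wy":0,"wz":0,"fingers":0},{"dx":-32,"dy":24,"dz":0,"wx":0,"wy":0,"wz":0,"fingers":0},{"dx":-32,"dy":24,"dz":0,"wx":0,"wy":0,"wz":0,"fingers":0},{"dx":-32,"dy":24,"dz":0,"wx":0,"wy":0,"wz":0,"fingers":0}]'
python3 -m inch '[{"dx":0,"dy":20,"dz":0,"wx":0,"wy":0,"wz":0,"fingers":0},{"dx":0,"dy":0,"dz":25,"wx":0,"wy":0,"wz":0,"fingers":0},{"dx":0,"dy":0,"dz":25,"wx":0,"wy":0,"wz":0,"fingers":0},{"dx":0,"dy":0,"dz":0,"wx":0,"wy":0,"wz":0,"fingers":0},{"dx":0,"dy":0,"dz":0,"wx":0,"wy":0,"wz":0,"fingers":0}]'
python3 to.py .633 .208 .291 -180
```

```text
time_s: 17.63
position: [0.6347, 0.1627, 0.3415]
ee_rot: [[-1.0, 0.003, -0.001], [0.003, 1.0, -0.001], [0.001, -0.001, -1.0]]
contact_force: [0.3, -0.3, 0.4]
gripper_width: -0.0004
time_s: 18.05
position: [0.6329, 0.1814, 0.2903]
ee_rot: [[-1.0, 0.003, -0.004], [0.003, 1.0, -0.003], [0.004, -0.003, -1.0]]
contact_force: [0.3, -0.2, 0.4]
gripper_width: -0.0002
phi 179.82 tilt [-0.0038 -0.0027] q6 -2.10 wz 359.82 (or -0.18) | shift before turn [-0.  26.6 -0.7] | after turn [-0.1 26.6 -0.7] | F [ 0.3 -0.2  0.4] w -0.0002 t 18.05 [0.6329 0.1814 0.2903]
```

```bash
python3 -m inch '[{"dx":0,"dy":12,"dz":0,"wx":0,"wy":0,"wz":0,"fingers":0},{"dx":0,"dy":12,"dz":0,"wx":0,"wy":0,"wz":0,"fingers":0},{"dx":0,"dy":8,"dz":0,"wx":0,"wy":0,"wz":0,"fingers":0},{"dx":0,"dy":8,"dz":0,"wx":0,"wy":0,"wz":0,"fingers":0},{"dx":0,"dy":8,"dz":0,"wx":0,"wy":0,"wz":0,"fingers":0}]'
python3 -m inch '[{"dx":0,"dy":5,"dz":0,"wx":0,"wy":0,"wz":0,"fingers":0},{"dx":0,"dy":5,"dz":0,"wx":0,"wy":0,"wz":0,"fingers":0},{"dx":0,"dy":0,"dz":0,"wx":0,"wy":0,"wz":0,"fingers":0}]'
python3 -m inch '[{"dx":0,"dy":4,"dz":0,"wx":0,"wy":0,"wz":0,"fingers":0},{"dx":0,"dy":4,"dz":0,"wx":0,"wy":0,"wz":0,"fingers":0},{"dx":0,"dy":0,"dz":0,"wx":0,"wy":0,"wz":0,"fingers":0}]'
```

```text
time_s: 18.47
position: [0.6329, 0.23, 0.2941]
ee_rot: [[-1.0, 0.003, 0.002], [0.003, 1.0, 0.0], [-0.002, 0.0, -1.0]]
contact_force: [1.4, -3.9, -0.5]
gripper_width: -0.0
time_s: 18.72
position: [0.6327, 0.2396, 0.2926]
ee_rot: [[-1.0, 0.003, 0.0], [0.003, 1.0, -0.001], [-0.0, -0.001, -1.0]]
contact_force: [1.9, -3.6, 0.8]
gripper_width: 0.0
time_s: 18.97
position: [0.6323, 0.2465, 0.2915]
ee_rot: [[-1.0, 0.004, -0.003], [0.004, 1.0, -0.002], [0.003, -0.002, -1.0]]
contact_force: [2.5, -5.9, -1.9]
gripper_width: 0.0004
```

```bash
python3 -m inch '[{"dx":0,"dy":4,"dz":0,"wx":0,"wy":0,"wz":0,"fingers":0},{"dx":0,"dy":2,"dz":0,"wx":0,"wy":0,"wz":0,"fingers":0},{"dx":0,"dy":0,"dz":0,"wx":0,"wy":0,"wz":0,"fingers":0}]'
python3 - <<'E'
from det import *
for n in ('scene','side'):
    im,d=get_image(n); cv2.imwrite(f'pics/lev_{n}.png',im); P=pose(n); C=cloud(P,d); m=colmask(im)['black']
    b=m&(C[...,2]>.105)&(C[...,2]<.165)&(abs(C[...,0]-.632)<.03)&(C[...,1]>.2)&(C[...,1]<.33)
    for q in blobs(b,15): print(n,q.sum(),np.median(C[q],0).round(3),np.percentile(C[q],5,0).round(3),np.percentile(C[q],95,0).round(3))
cv2.imwrite('pics/lev.png',cv2.resize(cv2.imread('pics/lev_side.png')[180:320,140:300],None,fx=3,fy=3))
E
```

```text
time_s: 19.22
position: [0.632, 0.2516, 0.2906]
ee_rot: [[-1.0, 0.005, -0.005], [0.005, 1.0, -0.004], [0.005, -0.004, -1.0]]
contact_force: [1.3, -6.3, -4.1]
gripper_width: 0.0002
scene 88 [0.64  0.271 0.14 ] [0.634 0.256 0.13 ] [0.646 0.281 0.164]
scene 45 [0.638 0.239 0.146] [0.632 0.237 0.128] [0.644 0.252 0.163]
side 17 [0.623 0.24  0.152] [0.619 0.237 0.131] [0.625 0.248 0.165]
side 141 [0.628 0.277 0.142] [0.622 0.26  0.131] [0.636 0.288 0.16 ]
```

View pics/lev.png

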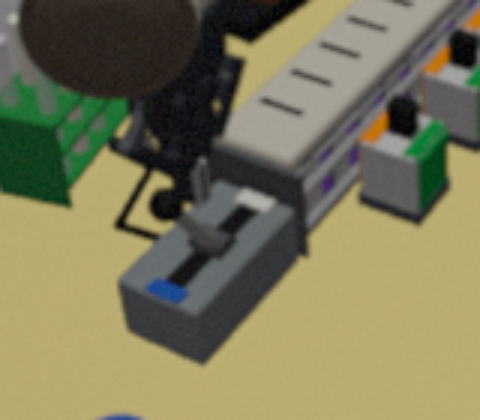

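```bash
python3 -m inch '[{"dx":0,"dy":3,"dz":0,"wx":0,"wy":0,"wz":0,"fingers":0},{"dx":0,"dy":3,"dz":0,"wx":0,"wy":0,"wz":0,"fingers":0},{"dx":0,"dy":0,"dz":0,"wx":0,"wy":0,"wz":0,"fingers":0}]'
python3 -m inch '[{"dx":0,"dy":2,"dz":0,"wx":0,"wy":0,"wz":0,"fingers":0},{"dx":0,"dy":2,"dz":0,"wx":0,"wy":0,"wz":0,"fingers":0},{"dx":0,"dy":0,"dz":0,"wx":0,"wy":0,"wz":0,"fingers":0}]'
```

```text
time_s: 19.57
position: [0.6317, 0.2569, 0.2899]
ee_rot: [[-1.0, 0.005, -0.008], [0.005, 1.0, -0.006], [0.008, -0.006, -1.0]]
contact_force: [1.5, -7.8, -5.4]
gripper_width: -0.0001
time_s: 19.82
position: [0.632, 0.2584, 0.2899]
ee_rot: [[-1.0, 0.006, -0.01], [0.006, 1.0, -0.011], [0.01, -0.011, -1.0]]
contact_force: [3.2, -16.3, -3.4]
gripper_width: -0.0002
```

```bash
python3 -m inch '[{"dx":0,"dy":0,"dz":0,"wx":0,"wy":0,"wz":0,"fingers":0},{"dx":0,"dy":0,"dz":0,"wx":0,"wy":0,"wz":0,"fingers":0},{"dx":0,"dy":0,"dz":0,"wx":0,"wy":0,"wz":0,"fingers":0},{"dx":0,"dy":0,"dz":0,"wx":0,"wy":0,"wz":0,"fingers":0},{"dx":0,"dy":0,"dz":0,"wx":0,"wy":0,"wz":0,"fingers":0}]'|tail -2
python3 -m inch '[{"dx":0,"dy":0,"dz":0,"wx":0,"wy":0,"wz":0,"fingers":0},{"dx":0,"dy":0,"dz":0,"wx":0,"wy":0,"wz":0,"fingers":0},{"dx":0,"dy":0,"dz":0,"wx":0,"wy":0,"wz":0,"fingers":0},{"dx":0,"dy":0,"dz":0,"wx":0,"wy":0,"wz":0,"fingers":0},{"dx":0,"dy":0,"dz":0,"wx":0,"wy":0,"wz":0,"fingers":0}]'|tail -2
python3 -m inch '[{"dx":0,"dy":0,"dz":0,"wx":0,"wy":0,"wz":0,"fingers":0},{"dx":0,"dy":0,"dz":0,"wx":0,"wy":0,"wz":0,"fingers":0},{"dx":0,"dy":0,"dz":0,"wx":0,"wy":0,"wz":0,"fingers":0},{"dx":0,"dy":0,"dz":0,"wx":0,"wy":0,"wz":0,"fingers":0},{"dx":0,"dy":0,"dz":0,"wx":0,"wy":0,"wz":0,"fingers":0}]'|tail -2
python3 cells.py scene s7
python3 -m inch '[{"dx":0,"dy":0,"dz":0,"wx":0,"wy":0,"wz":0,"fingers":0},{"dx":0,"dy":0,"dz":0,"wx":0,"wy":0,"wz":0,"fingers":0},{"dx":0,"dy":0,"dz":0,"wx":0,"wy":0,"wz":0,"fingers":0},{"dx":0,"dy":0,"dz":0,"wx":0,"wy":0,"wz":0,"fingers":0},{"dx":0,"dy":0,"dz":0,"wx":0,"wy":0,"wz":0,"fingers":0}]'|tail -2
python3 -m inch '[{"dx":0,"dy":0,"dz":0,"wx":0,"wy":0,"wz":0,"fingers":0},{"dx":0,"dy":0,"dz":0,"wx":0,"wy":0,"wz":0,"fingers":0},{"dx":0,"dy":0,"dz":0,"wx":0,"wy":0,"wz":0,"fingers":0},{"dx":0,"dy":0,"dz":0,"wx":0,"wy":0,"wz":0,"fingers":0},{"dx":0,"dy":0,"dz":0,"wx":0,"wy":0,"wz":0,"fingers":0}]'
python3 cells.py side d7
```

```text
contact_force: [1.9, -16.0, -4.1]
gripper_width: -0.0002
contact_force: [2.0, -16.4, -4.3]
gripper_width: -0.0002
contact_force: [2.6, -16.0, -3.7]
gripper_width: -0.0002
lug? [0.5483 0.4347] [0, 0]
cell lug [0.5693 0.0618] [0.017 0.028] 86.4 bandmid [0.5687 0.0625] len 0.042 yaw a-g -0.2 bandnormals mod180 [  2.5 179.1] [107, 38]
cell lug [ 0.5704 -0.0444] [0.016 0.03 ] 87.4 bandmid [ 0.5682 -0.0439] len 0.044 yaw a-g 1.0 bandnormals mod180 [  1.3 179.3] [101, 39]
cell lug [ 0.5698 -0.1205] [0.016 0.027] 79.2 bandmid [ 0.5684 -0.1203] len 0.042 yaw a-g -0.7 bandnormals mod180 [178.6 179.3] [108, 45]
[0.632  0.2582 0.2899] 21.1167
contact_force: [1.4, -15.9, -4.1]
gripper_width: -0.0001
time_s: 21.95
position: [0.632, 0.2582, 0.2899]
ee_rot: [[-1.0, 0.007, -0.01], [0.007, 1.0, -0.011], [0.01, -0.011, -1.0]]
contact_force: [1.7, -16.5, -3.9]
gripper_width: -0.0
cell lug [ 0.5652 -0.1178] [0.027 0.026] 3.6 bandmid [ 0.5663 -0.1152] len 0.043 yaw a-g 4.9 bandnormals mod180 [5.  4.9] [28, 68]
cell lug [ 0.5665 -0.0421] [0.023 0.027] 27.4 bandmid [ 0.5667 -0.0415] len 0.042 yaw a-g 9.1 bandnormals mod180 [1.5 0.5] [33, 81]
cell lug [0.566  0.0645] [0.024 0.027] 87.4 bandmid [0.5672 0.0649] len 0.045 yaw a-g 3.9 bandnormals mod180 [9.2 1.8] [36, 99]
lug? [0.5462 0.4349] [0, 0]
[0.632  0.2582 0.2899] 22.0
```

```bash
python3 -m inch '[{"dx":0,"dy":-15,"dz":0,"wx":0,"wy":0,"wz":0,"fingers":0},{"dx":0,"dy":-20,"dz":0,"wx":0,"wy":0,"wz":0,"fingers":0},{"dx":0,"dy":-25,"dz":0,"wx":0,"wy":0,"wz":0,"fingers":0},{"dx":0,"dy":-20,"dz":0,"wx":0,"wy":0,"wz":0,"fingers":0},{"dx":0,"dy":0,"dz":-26,"wx":0,"wy":0,"wz":0,"fingers":0}]'|tail -5
python3 -m inch '[{"dx":16,"dy":-29,"dz":-25,"wx":0,"wy":0,"wz":0,"fingers":0.5},{"dx":16,"dy":-29,"dz":0,"wx":0,"wy":0,"wz":0,"fingers":0.5},{"dx":16,"dy":-29,"dz":0,"wx":0,"wy":0,"wz":0,"fingers":0.5},{"dx":16,"dy":-29,"dz":0,"wx":0,"wy":0,"wz":0,"fingers":0.5},{"dx":0,"dy":0,"dz":0,"wx":0,"wy":0,"wz":0,"fingers":0.5}]'|tail -5
python3 - <<'E'
from det import *
for n in ('scene','side'):
    im,d=get_image(n); P=pose(n); C=cloud(P,d); m=colmask(im)['black']
    b=m&(C[...,2]>.105)&(C[...,2]<.165)&(abs(C[...,0]-.632)<.03)&(C[...,1]>.2)&(C[...,1]<.33)
    for q in blobs(b,15): print(n,q.sum(),np.median(C[q],0).round(3))
E
python3 cells.py wrist w8; python3 to.py .5685 .0618 .250 -180.4
```

```text
time_s: 22.42
position: [0.6306, 0.1798, 0.3136]
ee_rot: [[-1.0, 0.008, -0.011], [0.008, 1.0, -0.002], [0.011, -0.002, -1.0]]
contact_force: [-1.2, 1.2, -1.4]
gripper_width: -0.0
time_s: 22.83
position: [0.5649, 0.0639, 0.3444]
ee_rot: [[-1.0, 0.007, -0.001], [0.007, 1.0, 0.002], [0.001, 0.002, -1.0]]
contact_force: [0.1, -0.2, -0.9]
gripper_width: 0.0426
scene 59 [0.641 0.231 0.15 ]
side 96 [0.628 0.241 0.15 ]
cell lug [0.565  0.0628] [0.015 0.025] 89.7 bandmid [0.5657 0.0627] len 0.043 yaw a-g 0.0 bandnormals mod180 [  0.5 179.7] [842, 1376]
cell lug [ 0.5645 -0.1172] [0.023 0.025] 89.9 bandmid [ 0.5657 -0.1198] len 0.043 yaw a-g 0.4 bandnormals mod180 [  8.3 179.7] [804, 1400]
cell lug [ 0.5652 -0.042 ] [0.019 0.026] 89.8 bandmid [ 0.5665 -0.0438] len 0.043 yaw a-g -0.4 bandnormals mod180 [  9.5 179.8] [741, 1384]
[0.5682 0.0675 0.3444] 22.9833
phi 179.78 tilt [0.0023 0.0018] q6 -1.98 wz 360.18 (or 0.18) | shift before turn [-0.4 -5.7 94.4] | after turn [-0.4 -5.7 94.4] | F [ 0.7  0.1 -0.9] w 0.0426 t 22.98 [0.5682 0.0675 0.3444]
```

```bash
python3 -m inch '[{"dx":0,"dy":-5,"dz":30,"wx":0,"wy":0,"wz":0,"fingers":0.6},{"dx":0,"dy":0,"dz":32,"wx":0,"wy":0,"wz":0,"fingers":0.6},{"dx":0,"dy":0,"dz":22,"wx":0,"wy":0,"wz":0,"fingers":0.6},{"dx":0,"dy":0,"dz":10,"wx":0,"wy":0,"wz":0,"fingers":0.4},{"dx":0,"dy":0,"dz":0,"wx":0,"wy":0,"wz":0,"fingers":0}]' 60|tail -5
python3 -m inch '[{"dx":0,"dy":0,"dz":0,"wx":0,"wy":0,"wz":0,"fingers":0},{"dx":0,"dy":0,"dz":0,"wx":0,"wy":0,"wz":0,"fingers":0},{"dx":0,"dy":0,"dz":0,"wx":0,"wy":0,"wz":0,"fingers":0},{"dx":3,"dy":0,"dz":-6,"wx":0,"wy":0,"wz":0,"fingers":0},{"dx":10,"dy":0,"dz":-10,"wx":0,"wy":0,"wz":0,"fingers":0}]' 60
python3 -m inch '[{"dx":26,"dy":0,"dz":0,"wx":0,"wy":0,"wz":0,"fingers":0},{"dx":26,"dy":0,"dz":0,"wx":0,"wy":0,"wz":0,"fingers":0},{"dx":26,"dy":0,"dz":0,"wx":0,"wy":0,"wz":0,"fingers":0},{"dx":0,"dy":0,"dz":0,"wx":0,"wy":0,"wz":-7,"fingers":0},{"dx":0,"dy":0,"dz":0,"wx":0,"wy":0,"wz":-7,"fingers":0}]'|tail -5
python3 -m inch '[{"dx":0,"dy":0,"dz":0,"wx":0,"wy":0,"wz":-7,"fingers":0},{"dx":0,"dy":0,"dz":0,"wx":0,"wy":0,"wz":-7,"fingers":0},{"dx":0,"dy":0,"dz":0,"wx":0,"wy":0,"wz":-7,"fingers":0},{"dx":0,"dy":0,"dz":0,"wx":0,"wy":0,"wz":-7,"fingers":0},{"dx":0,"dy":0,"dz":0,"wx":0,"wy":0,"wz":-7,"fingers":0}]'|tail -2
python3 -m inch '[{"dx":0,"dy":0,"dz":0,"wx":0,"wy":0,"wz":-7,"fingers":0},{"dx":0,"dy":0,"dz":0,"wx":0,"wy":0,"wz":-7,"fingers":0},{"dx":0,"dy":0,"dz":0,"wx":0,"wy":0,"wz":-7,"fingers":0},{"dx":0,"dy":0,"dz":0,"wx":0,"wy":0,"wz":-7,"fingers":0},{"dx":0,"dy":0,"dz":0,"wx":0,"wy":0,"wz":-7,"fingers":0}]'|tail -2
python3 -m inch '[{"dx":0,"dy":0,"dz":0,"wx":0,"wy":0,"wz":-7,"fingers":0},{"dx":0,"dy":0,"dz":0,"wx":0,"wy":0,"wz":-7,"fingers":0},{"dx":0,"dy":0,"dz":0,"wx":0,"wy":0,"wz":-7,"fingers":0},{"dx":0,"dy":0,"dz":0,"wx":0,"wy":0,"wz":-7,"fingers":0},{"dx":0,"dy":0,"dz":0,"wx":0,"wy":0,"wz":-7,"fingers":0}]'|tail -2
python3 -m inch '[{"dx":0,"dy":0,"dz":0,"wx":0,"wy":0,"wz":-7,"fingers":0},{"dx":0,"dy":0,"dz":0,"wx":0,"wy":0,"wz":-7,"fingers":0},{"dx":0,"dy":0,"dz":0,"wx":0,"wy":0,"wz":-7,"fingers":0},{"dx":0,"dy":0,"dz":0,"wx":0,"wy":0,"wz":-7,"fingers":0},{"dx":0,"dy":0,"dz":0,"wx":0,"wy":0,"wz":-7,"fingers":0}]'|tail -2
python3 -m inch '[{"dx":0,"dy":0,"dz":0,"wx":0,"wy":0,"wz":-7,"fingers":0},{"dx":0,"dy":0,"dz":0,"wx":0,"wy":0,"wz":-7,"fingers":0},{"dx":0,"dy":0,"dz":0,"wx":0,"wy":0,"wz":-7,"fingers":0},{"dx":0,"dy":0,"dz":0,"wx":0,"wy":0,"wz":-5,"fingers":0},{"dx":0,"dy":0,"dz":0,"wx":0,"wy":0,"wz":0,"fingers":0}]'|tail -2
python3 to.py .562 .060 .250 -0.4
```

```text
time_s: 23.4
position: [0.5679, 0.0632, 0.2469]
ee_rot: [[-1.0, 0.003, -0.005], [0.003, 1.0, -0.001], [0.005, -0.001, -1.0]]
contact_force: [1.3, 0.2, -0.1]
gripper_width: 0.0281
time_s: 23.82
position: [0.5553, 0.0624, 0.2655]
ee_rot: [[-1.0, 0.004, -0.001], [0.004, 1.0, -0.0], [0.001, -0.0, -1.0]]
contact_force: [-0.2, -0.1, -4.5]
gripper_width: 0.0147
time_s: 24.23
position: [0.4751, 0.0623, 0.2667]
ee_rot: [[-0.97, -0.245, 0.0], [-0.245, 0.97, 0.0], [-0.0, 0.0, -1.0]]
contact_force: [1.3, 0.8, -4.3]
gripper_width: 0.015
contact_force: [-0.2, 0.5, -5.1]
gripper_width: 0.0151
contact_force: [0.4, 0.8, -4.6]
gripper_width: 0.0151
contact_force: [0.3, -0.2, -3.6]
gripper_width: 0.0147
contact_force: [0.0, -0.8, -4.3]
gripper_width: 0.0147
contact_force: [0.6, 0.0, -4.5]
gripper_width: 0.0148
phi -0.13 tilt [0.0011 0.0007] q6 1.10 wz 0.27 (or -359.73) | shift before turn [85.3  2.4 16.5] | after turn [85.3  2.  16.5] | F [ 0.6  0.  -4.5] w 0.0148 t 26.32 [0.4767 0.0626 0.2665]
```

```bash
python3 -m inch '[{"dx":25,"dy":1,"dz":0,"wx":0,"wy":0,"wz":0.3,"fingers":0},{"dx":30,"dy":1,"dz":0,"wx":0,"wy":0,"wz":0,"fingers":0},{"dx":24,"dy":0,"dz":4,"wx":0,"wy":0,"wz":0,"fingers":0},{"dx":6,"dy":0,"dz":8,"wx":0,"wy":0,"wz":0,"fingers":0},{"dx":0,"dy":0,"dz":6,"wx":0,"wy":0,"wz":0,"fingers":0}]'
python3 -m inch '[{"dx":2,"dy":0,"dz":0,"wx":0,"wy":0,"wz":0,"fingers":0},{"dx":2,"dy":0,"dz":0,"wx":0,"wy":0,"wz":0,"fingers":0},{"dx":1,"dy":0,"dz":0,"wx":0,"wy":0,"wz":0,"fingers":0},{"dx":0,"dy":0,"dz":0,"wx":0,"wy":0,"wz":0,"fingers":0}]'
python3 -m inch '[{"dx":1,"dy":0,"dz":0,"wx":0,"wy":0,"wz":0,"fingers":0},{"dx":1,"dy":0,"dz":0,"wx":0,"wy":0,"wz":0,"fingers":0},{"dx":0,"dy":0,"dz":0,"wx":0,"wy":0,"wz":0,"fingers":0}]'
```

```text
time_s: 26.73
position: [0.564, 0.0604, 0.2492]
ee_rot: [[1.0, -0.01, 0.004], [-0.01, -1.0, 0.001], [0.004, -0.001, -1.0]]
contact_force: [-12.2, 5.2, 47.1]
gripper_width: 0.0148
time_s: 27.07
position: [0.5658, 0.0603, 0.2494]
ee_rot: [[1.0, -0.01, -0.001], [-0.01, -1.0, 0.0], [-0.001, -0.0, -1.0]]
contact_force: [-4.6, 1.6, 6.6]
gripper_width: 0.0146
time_s: 27.32
position: [0.5671, 0.0601, 0.2495]
ee_rot: [[1.0, -0.01, -0.003], [-0.01, -1.0, -0.0], [-0.003, 0.0, -1.0]]
contact_force: [-6.3, 1.4, 8.2]
gripper_width: 0.0151
```

```bash
python3 -m inch '[{"dx":1,"dy":0,"dz":0,"wx":0,"wy":0,"wz":0,"fingers":0},{"dx":1,"dy":0,"dz":0,"wx":0,"wy":0,"wz":0,"fingers":0},{"dx":0,"dy":0,"dz":0,"wx":0,"wy":0,"wz":0,"fingers":0}]'
python3 -m inch '[{"dx":0,"dy":0,"dz":0,"wx":0,"wy":0,"wz":0,"fingers":0.5},{"dx":0,"dy":0,"dz":0,"wx":0,"wy":0,"wz":0,"fingers":0.5},{"dx":0,"dy":0,"dz":0,"wx":0,"wy":0,"wz":0,"fingers":0.5},{"dx":0,"dy":0,"dz":-20,"wx":0,"wy":0,"wz":0,"fingers":0.6},{"dx":0,"dy":20,"dz":-35,"wx":0,"wy":0,"wz":0,"fingers":0.6}]' |tail -5
python3 -m inch '[{"dx":0,"dy":40,"dz":0,"wx":0,"wy":0,"wz":0,"fingers":0.6},{"dx":0,"dy":30,"dz":0,"wx":0,"wy":0,"wz":0,"fingers":0.6},{"dx":0,"dy":16,"dz":0,"wx":0,"wy":0,"wz":0,"fingers":0.6},{"dx":0,"dy":0,"dz":0,"wx":0,"wy":0,"wz":0,"fingers":0.6},{"dx":0,"dy":0,"dz":0,"wx":0,"wy":0,"wz":0,"fingers":0.6}]' |tail -5
python3 cells.py wrist w9;python3 cells.py scene s9; python3 to.py .5685 -.044 .249 -0.4
```

```text
time_s: 27.57
position: [0.5679, 0.0602, 0.2495]
ee_rot: [[1.0, -0.01, -0.007], [-0.01, -1.0, -0.001], [-0.007, 0.001, -1.0]]
contact_force: [-11.2, 3.6, 12.9]
gripper_width: 0.015
time_s: 27.98
position: [0.57, 0.0414, 0.2996]
ee_rot: [[1.0, -0.007, -0.008], [-0.007, -1.0, -0.002], [-0.008, 0.002, -1.0]]
contact_force: [0.4, -0.4, -0.9]
gripper_width: 0.0511
time_s: 28.4
position: [0.57, -0.0469, 0.3027]
ee_rot: [[1.0, -0.011, 0.0], [-0.011, -1.0, -0.0], [0.0, 0.0, -1.0]]
contact_force: [0.2, 0.7, -0.2]
gripper_width: 0.0514
cell lug [ 0.5678 -0.044 ] [0.016 0.026] 89.4 bandmid [ 0.5665 -0.0438] len 0.043 yaw a-g -0.2 bandnormals mod180 [  0.3 179.4] [1895, 933]
cell lug [ 0.5669 -0.1187] [0.019 0.026] 89.3 bandmid [ 0.5658 -0.1205] len 0.043 yaw a-g -0.3 bandnormals mod180 [179.2 173.6] [1873, 691]
cell lug [0.5678 0.0587] [0.02  0.026] 89.7 bandmid [0.5667 0.0604] len 0.043 yaw a-g -177.4 bandnormals mod180 [12.8  0.3] [835, 1905]
[ 0.5701 -0.0461  0.3027] 28.45
lug? [0.5495 0.4342] [0, 0]
cell lug [0.5697 0.06  ] [0.017 0.028] 75.4 bandmid [0.5687 0.0604] len 0.041 yaw a-g 179.6 bandnormals mod180 [0.5 0.9] [41, 87]
cell lug [ 0.5697 -0.0444] [0.016 0.029] 87.4 bandmid [ 0.5683 -0.0447] len 0.042 yaw a-g -0.5 bandnormals mod180 [1.1 0.5] [104, 39]
cell lug [ 0.5698 -0.1205] [0.016 0.028] 79.2 bandmid [ 0.5681 -0.1204] len 0.042 yaw a-g -0.5 bandnormals mod180 [1.774e+02 1.000e-01] [110, 44]
[ 0.5702 -0.0456  0.3026] 28.5
phi -0.50 tilt [0.0002 0.    ] q6 1.36 wz -0.10 (or 359.90) | shift before turn [-1.7 -1.6 53.6] | after turn [-1.7 -1.6 53.6] | F [-0.2 -1.1  0.1] w 0.0514 t 28.50 [ 0.5702 -0.0456  0.3026]
```

```bash
python3 -m inch '[{"dx":-1.5,"dy":-1.5,"dz":24,"wx":0,"wy":0,"wz":0,"fingers":0.6},{"dx":0,"dy":0,"dz":20,"wx":0,"wy":0,"wz":0,"fingers":0.6},{"dx":0,"dy":0,"dz":10,"wx":0,"wy":0,"wz":0,"fingers":0.4},{"dx":0,"dy":0,"dz":0,"wx":0,"wy":0,"wz":0,"fingers":0},{"dx":0,"dy":0,"dz":0,"wx":0,"wy":0,"wz":0,"fingers":0}]' 60|tail -5
python3 -m inch '[{"dx":0,"dy":0,"dz":0,"wx":0,"wy":0,"wz":0,"fingers":0},{"dx":0,"dy":0,"dz":0,"wx":0,"wy":0,"wz":0,"fingers":0},{"dx":0,"dy":0,"dz":0,"wx":0,"wy":0,"wz":0,"fingers":0},{"dx":-3,"dy":0,"dz":-10,"wx":0,"wy":0,"wz":0,"fingers":0},{"dx":-10,"dy":0,"dz":-20,"wx":0,"wy":0,"wz":0,"fingers":0}]' 60
python3 -m inch '[{"dx":-26,"dy":0,"dz":0,"wx":0,"wy":0,"wz":0,"fingers":0},{"dx":-26,"dy":0,"dz":0,"wx":0,"wy":0,"wz":0,"fingers":0},{"dx":-26,"dy":0,"dz":0,"wx":0,"wy":0,"wz":0,"fingers":0},{"dx":0,"dy":0,"dz":0,"wx":0,"wy":0,"wz":7,"fingers":0},{"dx":0,"dy":0,"dz":0,"wx":0,"wy":0,"wz":7,"fingers":0}]'|tail -5
python3 -m inch '[{"dx":0,"dy":0,"dz":0,"wx":0,"wy":0,"wz":7,"fingers":0},{"dx":0,"dy":0,"dz":0,"wx":0,"wy":0,"wz":7,"fingers":0},{"dx":0,"dy":0,"dz":0,"wx":0,"wy":0,"wz":7,"fingers":0},{"dx":0,"dy":0,"dz":0,"wx":0,"wy":0,"wz":7,"fingers":0},{"dx":0,"dy":0,"dz":0,"wx":0,"wy":0,"wz":7,"fingers":0}]'|tail -2
python3 -m inch '[{"dx":0,"dy":0,"dz":0,"wx":0,"wy":0,"wz":7,"fingers":0},{"dx":0,"dy":0,"dz":0,"wx":0,"wy":0,"wz":7,"fingers":0},{"dx":0,"dy":0,"dz":0,"wx":0,"wy":0,"wz":7,"fingers":0},{"dx":0,"dy":0,"dz":0,"wx":0,"wy":0,"wz":7,"fingers":0},{"dx":0,"dy":0,"dz":0,"wx":0,"wy":0,"wz":7,"fingers":0}]'|tail -2
python3 -m inch '[{"dx":0,"dy":0,"dz":0,"wx":0,"wy":0,"wz":7,"fingers":0},{"dx":0,"dy":0,"dz":0,"wx":0,"wy":0,"wz":7,"fingers":0},{"dx":0,"dy":0,"dz":0,"wx":0,"wy":0,"wz":7,"fingers":0},{"dx":0,"dy":0,"dz":0,"wx":0,"wy":0,"wz":7,"fingers":0},{"dx":0,"dy":0,"dz":0,"wx":0,"wy":0,"wz":7,"fingers":0}]'|tail -2
python3 -m inch '[{"dx":0,"dy":0,"dz":0,"wx":0,"wy":0,"wz":7,"fingers":0},{"dx":0,"dy":0,"dz":0,"wx":0,"wy":0,"wz":7,"fingers":0},{"dx":0,"dy":0,"dz":0,"wx":0,"wy":0,"wz":7,"fingers":0},{"dx":0,"dy":0,"dz":0,"wx":0,"wy":0,"wz":7,"fingers":0},{"dx":0,"dy":0,"dz":0,"wx":0,"wy":0,"wz":7,"fingers":0}]'|tail -2
python3 -m inch '[{"dx":0,"dy":0,"dz":0,"wx":0,"wy":0,"wz":7,"fingers":0},{"dx":0,"dy":0,"dz":0,"wx":0,"wy":0,"wz":7,"fingers":0},{"dx":0,"dy":0,"dz":0,"wx":0,"wy":0,"wz":7,"fingers":0},{"dx":0,"dy":0,"dz":0,"wx":0,"wy":0,"wz":5,"fingers":0},{"dx":0,"dy":0,"dz":0,"wx":0,"wy":0,"wz":0,"fingers":0}]'|tail -2
python3 to.py .563 -.034 .250 -180.4
```

```text
time_s: 28.92
position: [0.5689, -0.0438, 0.2485]
ee_rot: [[1.0, -0.007, -0.001], [-0.007, -1.0, -0.001], [-0.001, 0.001, -1.0]]
contact_force: [0.8, -0.8, -2.9]
gripper_width: 0.0155
time_s: 29.33
position: [0.5554, -0.0445, 0.2771]
ee_rot: [[1.0, -0.009, -0.004], [-0.009, -1.0, -0.001], [-0.004, 0.001, -1.0]]
contact_force: [-0.9, -0.3, -4.5]
gripper_width: 0.0151
time_s: 29.75
position: [0.4756, -0.044, 0.2798]
ee_rot: [[0.967, -0.256, 0.0], [-0.256, -0.967, 0.0], [0.0, -0.0, -1.0]]
contact_force: [2.2, 0.6, -4.4]
gripper_width: 0.0148
contact_force: [0.0, 0.4, -4.8]
gripper_width: 0.0149
contact_force: [-0.2, -0.2, -5.2]
gripper_width: 0.0149
contact_force: [0.2, -0.4, -5.1]
gripper_width: 0.0148
contact_force: [0.5, 0.1, -5.6]
gripper_width: 0.0148
contact_force: [0.6, -0.1, -4.9]
gripper_width: 0.0148
phi 179.41 tilt [0.0011 0.0003] q6 -1.83 wz 359.81 (or -0.19) | shift before turn [-85.5  10.7  29.6] | after turn [-85.6  10.4  29.6] | F [ 0.6 -0.1 -4.9] w 0.0148 t 31.83 [ 0.4774 -0.0438  0.2796]
```

```bash
python3 -m inch '[{"dx":-25,"dy":5,"dz":5,"wx":0,"wy":0,"wz":0,"fingers":0},{"dx":-30,"dy":5,"dz":7,"wx":0,"wy":0,"wz":0,"fingers":0},{"dx":-24,"dy":0,"dz":8,"wx":0,"wy":0,"wz":0,"fingers":0},{"dx":-6,"dy":0,"dz":5,"wx":0,"wy":0,"wz":0,"fingers":0},{"dx":0,"dy":0,"dz":3,"wx":0,"wy":0,"wz":0,"fingers":0}]'
python3 -m inch '[{"dx":-2,"dy":0,"dz":2,"wx":0,"wy":0,"wz":0,"fingers":0},{"dx":-1,"dy":0,"dz":0,"wx":0,"wy":0,"wz":0,"fingers":0},{"dx":-1,"dy":0,"dz":0,"wx":0,"wy":0,"wz":0,"fingers":0},{"dx":0,"dy":0,"dz":0,"wx":0,"wy":0,"wz":0,"fingers":0}]'
python3 -m inch '[{"dx":-1,"dy":0,"dz":0,"wx":0,"wy":0,"wz":0,"fingers":0},{"dx":-1,"dy":0,"dz":0,"wx":0,"wy":0,"wz":0,"fingers":0},{"dx":0,"dy":0,"dz":0,"wx":0,"wy":0,"wz":0,"fingers":0}]'
```

```text
time_s: 32.25
position: [0.5636, -0.0344, 0.2499]
ee_rot: [[-1.0, 0.007, -0.001], [0.007, 1.0, -0.0], [0.001, -0.0, -1.0]]
contact_force: [-0.0, 0.2, -6.0]
gripper_width: 0.015
time_s: 32.58
position: [0.5661, -0.0346, 0.249]
ee_rot: [[-1.0, 0.008, 0.0], [0.008, 1.0, 0.0], [-0.0, 0.0, -1.0]]
contact_force: [-0.6, -0.8, -5.2]
gripper_width: 0.0146
time_s: 32.83
position: [0.5673, -0.0347, 0.2485]
ee_rot: [[-1.0, 0.009, -0.005], [0.009, 1.0, -0.0], [0.005, -0.0, -1.0]]
contact_force: [-4.3, 0.8, -1.7]
gripper_width: 0.0147
```

```bash
python3 -m inch '[{"dx":-1,"dy":0,"dz":1,"wx":0,"wy":0,"wz":0,"fingers":0},{"dx":-1,"dy":0,"dz":1,"wx":0,"wy":0,"wz":0,"fingers":0},{"dx":0,"dy":0,"dz":0,"wx":0,"wy":0,"wz":0,"fingers":0}]'
python3 -m inch '[{"dx":0,"dy":0,"dz":0,"wx":0,"wy":0,"wz":0,"fingers":0.5},{"dx":0,"dy":0,"dz":0,"wx":0,"wy":0,"wz":0,"fingers":0.5},{"dx":0,"dy":0,"dz":0,"wx":0,"wy":0,"wz":0,"fingers":0.5},{"dx":0,"dy":0,"dz":-20,"wx":0,"wy":0,"wz":0,"fingers":0.6},{"dx":0,"dy":-20,"dz":-35,"wx":0,"wy":0,"wz":0,"fingers":0.6}]' |tail -5
python3 -m inch '[{"dx":0,"dy":-40,"dz":0,"wx":0,"wy":0,"wz":0,"fingers":0.6},{"dx":0,"dy":-20,"dz":0,"wx":0,"wy":0,"wz":0,"fingers":0.6},{"dx":0,"dy":-6,"dz":0,"wx":0,"wy":0,"wz":0,"fingers":0.6},{"dx":0,"dy":0,"dz":0,"wx":0,"wy":0,"wz":0,"fingers":0.6},{"dx":0,"dy":0,"dz":0,"wx":0,"wy":0,"wz":0,"fingers":0.6}]' |tail -5
python3 cells.py wrist w10;python3 cells.py scene s10; python3 to.py .5685 -.1205 .249 -180.4
```

```text
time_s: 33.08
position: [0.568, -0.0346, 0.2485]
ee_rot: [[-1.0, 0.008, -0.009], [0.008, 1.0, -0.001], [0.009, -0.001, -1.0]]
contact_force: [-14.6, 3.1, 13.6]
gripper_width: 0.0152
time_s: 33.5
position: [0.5703, -0.053, 0.299]
ee_rot: [[-1.0, 0.006, -0.007], [0.006, 1.0, -0.0], [0.007, -0.001, -1.0]]
contact_force: [0.2, -0.1, -0.4]
gripper_width: 0.0512
time_s: 33.92
position: [0.5702, -0.1205, 0.3015]
ee_rot: [[-1.0, 0.009, 0.0], [0.009, 1.0, -0.0], [-0.0, -0.0, -1.0]]
contact_force: [0.8, 1.2, -0.3]
gripper_width: 0.0511
cell lug [ 0.5644 -0.12  ] [0.016 0.025] 88.8 bandmid [ 0.5655 -0.1202] len 0.043 yaw a-g -0.0 bandnormals mod180 [179.4 179.6] [1056, 2046]
cell lug [ 0.5652 -0.0355] [0.019 0.025] 89.8 bandmid [ 0.5659 -0.0339] len 0.042 yaw a-g -179.9 bandnormals mod180 [179.5 169.7] [1967, 867]
[ 0.5702 -0.12    0.3015] 33.9667
lug? [0.5504 0.434 ] [0, 0]
cell lug [0.5696 0.06  ] [0.017 0.028] 74.1 bandmid [0.5688 0.0603] len 0.042 yaw a-g 176.7 bandnormals mod180 [179.6   0.2] [40, 87]
cell lug [ 0.5698 -0.0348] [0.017 0.028] 88.7 bandmid [ 0.5682 -0.0341] len 0.042 yaw a-g 179.3 bandnormals mod180 [0.  0.7] [50, 93]
cell lug [ 0.5698 -0.1205] [0.016 0.027] 79.2 bandmid [ 0.5671 -0.1204] len 0.041 yaw a-g -0.2 bandnormals mod180 [179.4 177.6] [108, 46]
[ 0.5702 -0.1197  0.3014] 34.0167
phi 179.56 tilt [-0.0001 -0.    ] q6 -1.65 wz 359.96 (or -0.04) | shift before turn [ 1.7 -0.8 52.4] | after turn [ 1.7 -0.8 52.4] | F [ 0.5  1.  -0.1] w 0.0511 t 34.02 [ 0.5702 -0.1197  0.3014]
```

```bash
python3 -m inch '[{"dx":1.5,"dy":-0.5,"dz":24,"wx":0,"wy":0,"wz":0,"fingers":0.6},{"dx":0,"dy":0,"dz":20,"wx":0,"wy":0,"wz":0,"fingers":0.6},{"dx":0,"dy":0,"dz":8,"wx":0,"wy":0,"wz":0,"fingers":0.4},{"dx":0,"dy":0,"dz":0,"wx":0,"wy":0,"wz":0,"fingers":0},{"dx":0,"dy":0,"dz":0,"wx":0,"wy":0,"wz":0,"fingers":0}]' 60|tail -5
python3 -m inch '[{"dx":0,"dy":0,"dz":0,"wx":0,"wy":0,"wz":0,"fingers":0},{"dx":0,"dy":0,"dz":0,"wx":0,"wy":0,"wz":0,"fingers":0},{"dx":0,"dy":0,"dz":0,"wx":0,"wy":0,"wz":0,"fingers":0},{"dx":3,"dy":0,"dz":-10,"wx":0,"wy":0,"wz":0,"fingers":0},{"dx":10,"dy":0,"dz":-20,"wx":0,"wy":0,"wz":0,"fingers":0}]' 60
python3 -m inch '[{"dx":26,"dy":0,"dz":0,"wx":0,"wy":0,"wz":0,"fingers":0},{"dx":26,"dy":0,"dz":0,"wx":0,"wy":0,"wz":0,"fingers":0},{"dx":26,"dy":0,"dz":0,"wx":0,"wy":0,"wz":0,"fingers":0},{"dx":0,"dy":0,"dz":0,"wx":0,"wy":0,"wz":-7,"fingers":0},{"dx":0,"dy":0,"dz":0,"wx":0,"wy":0,"wz":-7,"fingers":0}]'|tail -5
python3 -m inch '[{"dx":0,"dy":0,"dz":0,"wx":0,"wy":0,"wz":-7,"fingers":0},{"dx":0,"dy":0,"dz":0,"wx":0,"wy":0,"wz":-7,"fingers":0},{"dx":0,"dy":0,"dz":0,"wx":0,"wy":0,"wz":-7,"fingers":0},{"dx":0,"dy":0,"dz":0,"wx":0,"wy":0,"wz":-7,"fingers":0},{"dx":0,"dy":0,"dz":0,"wx":0,"wy":0,"wz":-7,"fingers":0}]'|tail -2
python3 -m inch '[{"dx":0,"dy":0,"dz":0,"wx":0,"wy":0,"wz":-7,"fingers":0},{"dx":0,"dy":0,"dz":0,"wx":0,"wy":0,"wz":-7,"fingers":0},{"dx":0,"dy":0,"dz":0,"wx":0,"wy":0,"wz":-7,"fingers":0},{"dx":0,"dy":0,"dz":0,"wx":0,"wy":0,"wz":-7,"fingers":0},{"dx":0,"dy":0,"dz":0,"wx":0,"wy":0,"wz":-7,"fingers":0}]'|tail -2
python3 -m inch '[{"dx":0,"dy":0,"dz":0,"wx":0,"wy":0,"wz":-7,"fingers":0},{"dx":0,"dy":0,"dz":0,"wx":0,"wy":0,"wz":-7,"fingers":0},{"dx":0,"dy":0,"dz":0,"wx":0,"wy":0,"wz":-7,"fingers":0},{"dx":0,"dy":0,"dz":0,"wx":0,"wy":0,"wz":-7,"fingers":0},{"dx":0,"dy":0,"dz":0,"wx":0,"wy":0,"wz":-7,"fingers":0}]'|tail -2
python3 -m inch '[{"dx":0,"dy":0,"dz":0,"wx":0,"wy":0,"wz":-7,"fingers":0},{"dx":0,"dy":0,"dz":0,"wx":0,"wy":0,"wz":-7,"fingers":0},{"dx":0,"dy":0,"dz":0,"wx":0,"wy":0,"wz":-7,"fingers":0},{"dx":0,"dy":0,"dz":0,"wx":0,"wy":0,"wz":-7,"fingers":0},{"dx":0,"dy":0,"dz":0,"wx":0,"wy":0,"wz":-7,"fingers":0}]'|tail -2
python3 -m inch '[{"dx":0,"dy":0,"dz":0,"wx":0,"wy":0,"wz":-7,"fingers":0},{"dx":0,"dy":0,"dz":0,"wx":0,"wy":0,"wz":-7,"fingers":0},{"dx":0,"dy":0,"dz":0,"wx":0,"wy":0,"wz":-7,"fingers":0},{"dx":0,"dy":0,"dz":0,"wx":0,"wy":0,"wz":-5,"fingers":0},{"dx":0,"dy":0,"dz":0,"wx":0,"wy":0,"wz":0,"fingers":0}]'|tail -2
python3 to.py .563 -.126 .250 -0.4
```

```text
time_s: 34.43
position: [0.5689, -0.1204, 0.2497]
ee_rot: [[-1.0, 0.007, -0.0], [0.007, 1.0, -0.001], [0.0, -0.001, -1.0]]
contact_force: [-0.1, -1.6, -0.2]
gripper_width: 0.0156
time_s: 34.85
position: [0.5552, -0.1209, 0.278]
ee_rot: [[-1.0, 0.009, -0.005], [0.009, 1.0, 0.0], [0.005, 0.0, -1.0]]
contact_force: [1.0, 0.5, -4.4]
gripper_width: 0.0153
time_s: 35.27
position: [0.4754, -0.1204, 0.2808]
ee_rot: [[-0.971, -0.239, 0.0], [-0.239, 0.971, 0.0], [-0.0, 0.0, -1.0]]
contact_force: [0.9, -0.8, -4.5]
gripper_width: 0.015
contact_force: [-0.2, -0.7, -4.1]
gripper_width: 0.0149
contact_force: [-0.5, 1.2, -4.8]
gripper_width: 0.0151
contact_force: [-0.1, 0.2, -4.3]
gripper_width: 0.0149
contact_force: [-0.9, -0.6, -5.7]
gripper_width: 0.0153
contact_force: [-0.4, -0.4, -4.3]
gripper_width: 0.0149
phi -0.43 tilt [0.001  0.0001] q6 1.48 wz -0.03 (or 359.97) | shift before turn [85.9  5.1 30.6] | after turn [85.9  5.1 30.6] | F [-0.4 -0.4 -4.3] w 0.0149 t 37.35 [ 0.4772 -0.1203  0.2806]
```

```bash
python3 -m inch '[{"dx":25,"dy":2,"dz":5,"wx":0,"wy":0,"wz":0,"fingers":0},{"dx":30,"dy":3,"dz":7,"wx":0,"wy":0,"wz":0,"fingers":0},{"dx":24,"dy":0,"dz":8,"wx":0,"wy":0,"wz":0,"fingers":0},{"dx":6,"dy":0,"dz":5,"wx":0,"wy":0,"wz":0,"fingers":0},{"dx":0,"dy":0,"dz":3,"wx":0,"wy":0,"wz":0,"fingers":0}]'
python3 -m inch '[{"dx":1.5,"dy":0,"dz":1,"wx":0,"wy":0,"wz":0,"fingers":0},{"dx":1,"dy":0,"dz":1,"wx":0,"wy":0,"wz":0,"fingers":0},{"dx":1,"dy":0,"dz":0,"wx":0,"wy":0,"wz":0,"fingers":0},{"dx":0,"dy":0,"dz":0,"wx":0,"wy":0,"wz":0,"fingers":0}]'
python3 -m inch '[{"dx":1,"dy":0,"dz":0,"wx":0,"wy":0,"wz":0,"fingers":0},{"dx":1,"dy":0,"dz":0,"wx":0,"wy":0,"wz":0,"fingers":0},{"dx":0,"dy":0,"dz":0,"wx":0,"wy":0,"wz":0,"fingers":0}]'
```

```text
time_s: 37.77
position: [0.5632, -0.126, 0.2508]
ee_rot: [[1.0, -0.011, -0.001], [-0.011, -1.0, 0.0], [-0.001, -0.0, -1.0]]
contact_force: [-1.3, 0.1, -3.8]
gripper_width: 0.015
time_s: 38.1
position: [0.5653, -0.126, 0.2501]
ee_rot: [[1.0, -0.009, 0.0], [-0.009, -1.0, 0.0], [0.0, -0.0, -1.0]]
contact_force: [-0.4, -0.1, -4.4]
gripper_width: 0.0149
time_s: 38.35
position: [0.5664, -0.126, 0.2499]
ee_rot: [[1.0, -0.009, -0.005], [-0.009, -1.0, 0.0], [-0.005, 0.0, -1.0]]
contact_force: [-6.0, 0.7, 0.7]
gripper_width: 0.0149
```

```bash
python3 -m inch '[{"dx":1,"dy":0,"dz":1,"wx":0,"wy":0,"wz":0,"fingers":0},{"dx":1,"dy":0,"dz":0.5,"wx":0,"wy":0,"wz":0,"fingers":0},{"dx":0,"dy":0,"dz":0,"wx":0,"wy":0,"wz":0,"fingers":0}]'
python3 -m inch '[{"dx":0,"dy":0,"dz":0,"wx":0,"wy":0,"wz":0,"fingers":0.5},{"dx":0,"dy":0,"dz":0,"wx":0,"wy":0,"wz":0,"fingers":0.5},{"dx":0,"dy":0,"dz":0,"wx":0,"wy":0,"wz":0,"fingers":0.5},{"dx":0,"dy":0,"dz":-20,"wx":0,"wy":0,"wz":0,"fingers":0.6},{"dx":0,"dy":0,"dz":-41,"wx":0,"wy":0,"wz":0,"fingers":0.6}]' |tail -5
python3 -m inch '[{"dx":-20,"dy":-35,"dz":-33,"wx":0,"wy":0,"wz":0,"fingers":0.6},{"dx":-20,"dy":-35,"dz":0,"wx":0,"wy":0,"wz":0,"fingers":0.6},{"dx":-20,"dy":-35,"dz":0,"wx":0,"wy":0,"wz":0,"fingers":0},{"dx":0,"dy":0,"dz":0,"wx":0,"wy":0,"wz":0,"fingers":0},{"dx":0,"dy":0,"dz":0,"wx":0,"wy":0,"wz":0,"fingers":0}]' |tail -5
python3 cells.py wrist w11;python3 cells.py scene s11;python3 cells.py side d11; python3 to.py .633 .182 .342 -0.4
```

```text
time_s: 38.6
position: [0.5671, -0.1261, 0.2499]
ee_rot: [[1.0, -0.009, -0.009], [-0.009, -1.0, -0.0], [-0.009, 0.0, -1.0]]
contact_force: [-13.3, 2.9, 12.2]
gripper_width: 0.0153
time_s: 39.02
position: [0.569, -0.1259, 0.3052]
ee_rot: [[1.0, -0.01, -0.01], [-0.01, -1.0, 0.001], [-0.01, -0.0, -1.0]]
contact_force: [1.1, -0.5, -0.3]
gripper_width: 0.0512
time_s: 39.43
position: [0.5146, -0.026, 0.3368]
ee_rot: [[1.0, -0.005, 0.003], [-0.005, -1.0, 0.0], [0.003, -0.0, -1.0]]
contact_force: [0.5, -0.0, 0.5]
gripper_width: 0.0153
cell lug [0.5669 0.0594] [0.018 0.024] 89.6 bandmid [0.5666 0.061 ] len 0.043 yaw a-g 179.4 bandnormals mod180 [1.5 0.3] [1333, 1691]
cell lug [ 0.5664 -0.0343] [0.016 0.024] 89.8 bandmid [ 0.5664 -0.034 ] len 0.043 yaw a-g 179.7 bandnormals mod180 [179.5 179.9] [1282, 1649]
cell lug [ 0.5659 -0.1239] [0.019 0.024] 88.3 bandmid [ 0.5657 -0.1255] len 0.043 yaw a-g 180.0 bandnormals mod180 [176.8 179.8] [1301, 1648]
[ 0.5151 -0.0268  0.3365] 39.4833
lug? [0.5482 0.4372] [0, 0]
cell lug [0.5707 0.06  ] [0.029 0.017] 4.6 bandmid [0.5675 0.0599] len 0.043 yaw a-g 17
[... 183 characters left out ...]
g [ 0.5695 -0.1261] [0.016 0.03 ] 89.8 bandmid [ 0.5678 -0.1255] len 0.044 yaw a-g -179.9 bandnormals mod180 [  0.5 179.1] [53, 107]
[ 0.5154 -0.0275  0.3361] 39.5333
cell lug [ 0.5658 -0.0318] [0.024 0.027] 87.9 bandmid [ 0.5667 -0.0318] len 0.043 yaw a-g -173.6 bandnormals mod180 [2.9 5.2] [79, 34]
cell lug [0.5659 0.0636] [0.024 0.027] 89.8 bandmid [0.5674 0.0631] len 0.043 yaw a-g -171.2 bandnormals mod180 [0.8 4.9] [92, 38]
lug? [0.5465 0.4348] [0, 0]
[ 0.5155 -0.0279  0.3358] 39.5833
phi -0.53 tilt [ 0.0013 -0.0001] q6 1.30 wz -0.13 (or 359.87) | shift before turn [ 115.5 -211.    -6.2] | after turn [ 116.  -210.7   -6.2] | F [-0.8  0.3 -0.6] w -0.0000 t 39.58 [ 0.5155 -0.0279  0.3358]
```

View pics/w11.png

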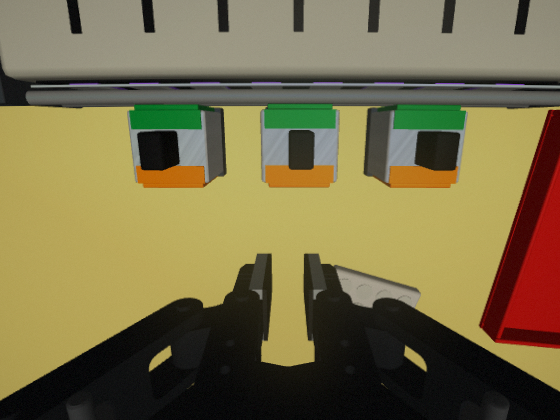

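```bash
python3 -m inch '[{"dx":20,"dy":-35,"dz":-6,"wx":0,"wy":0,"wz":0,"fingers":0},{"dx":20,"dy":-35,"dz":0,"wx":0,"wy":0,"wz":0,"fingers":0},{"dx":20,"dy":-35,"dz":0,"wx":0,"wy":0,"wz":0,"fingers":0},{"dx":20,"dy":-35,"dz":0,"wx":0,"wy":0,"wz":0,"fingers":0},{"dx":18,"dy":-35,"dz":0,"wx":0,"wy":0,"wz":0,"fingers":0}]'|tail -5
python3 -m inch '[{"dx":18,"dy":-35,"dz":0,"wx":0,"wy":0,"wz":0,"fingers":0},{"dx":0,"dy":0,"dz":0,"wx":0,"wy":0,"wz":0,"fingers":0},{"dx":0,"dy":0,"dz":25,"wx":0,"wy":0,"wz":0,"fingers":0},{"dx":0,"dy":0,"dz":26,"wx":0,"wy":0,"wz":0,"fingers":0},{"dx":0,"dy":0,"dz":0,"wx":0,"wy":0,"wz":0,"fingers":0}]'
python3 -m inch '[{"dx":0,"dy":-12,"dz":0,"wx":0,"wy":0,"wz":0,"fingers":0},{"dx":0,"dy":-12,"dz":0,"wx":0,"wy":0,"wz":0,"fingers":0},{"dx":0,"dy":-8,"dz":0,"wx":0,"wy":0,"wz":0,"fingers":0},{"dx":0,"dy":-8,"dz":0,"wx":0,"wy":0,"wz":0,"fingers":0},{"dx":0,"dy":-8,"dz":0,"wx":0,"wy":0,"wz":0,"fingers":0}]'
python3 -m inch '[{"dx":0,"dy":-7,"dz":0,"wx":0,"wy":0,"wz":0,"fingers":0},{"dx":0,"dy":-7,"dz":0,"wx":0,"wy":0,"wz":0,"fingers":0},{"dx":0,"dy":-5,"dz":0,"wx":0,"wy":0,"wz":0,"fingers":0},{"dx":0,"dy":0,"dz":0,"wx":0,"wy":0,"wz":0,"fingers":0}]'
```

```text
time_s: 40.0
position: [0.6163, 0.147, 0.341]
ee_rot: [[1.0, -0.011, 0.0], [-0.011, -1.0, -0.0], [0.0, 0.0, -1.0]]
contact_force: [0.9, -0.6, 0.3]
gripper_width: -0.0001
time_s: 40.42
position: [0.6318, 0.1798, 0.2839]
ee_rot: [[1.0, -0.012, -0.011], [-0.012, -1.0, -0.004], [-0.011, 0.004, -1.0]]
contact_force: [-1.4, -0.8, -1.4]
gripper_width: 0.0002
time_s: 40.83
position: [0.6336, 0.2302, 0.2923]
ee_rot: [[1.0, -0.008, 0.003], [-0.008, -1.0, 0.001], [0.003, -0.001, -1.0]]
contact_force: [2.5, -3.6, -0.2]
gripper_width: -0.0001
time_s: 41.17
position: [0.6328, 0.2485, 0.2894]
ee_rot: [[1.0, -0.009, -0.003], [-0.009, -1.0, -0.003], [-0.003, 0.003, -1.0]]
contact_force: [0.8, -4.9, -1.7]
gripper_width: 0.0003
```

```bash
python3 -m inch '[{"dx":0,"dy":-4,"dz":0,"wx":0,"wy":0,"wz":0,"fingers":0},{"dx":0,"dy":-3,"dz":0,"wx":0,"wy":0,"wz":0,"fingers":0},{"dx":0,"dy":-3,"dz":0,"wx":0,"wy":0,"wz":0,"fingers":0},{"dx":0,"dy":-2,"dz":0,"wx":0,"wy":0,"wz":0,"fingers":0},{"dx":0,"dy":0,"dz":0,"wx":0,"wy":0,"wz":0,"fingers":0}]'
python3 -m inch '[{"dx":0,"dy":0,"dz":0,"wx":0,"wy":0,"wz":0,"fingers":0},{"dx":0,"dy":0,"dz":0,"wx":0,"wy":0,"wz":0,"fingers":0},{"dx":0,"dy":0,"dz":0,"wx":0,"wy":0,"wz":0,"fingers":0},{"dx":0,"dy":0,"dz":0,"wx":0,"wy":0,"wz":0,"fingers":0},{"dx":0,"dy":0,"dz":0,"wx":0,"wy":0,"wz":0,"fingers":0}]'|tail -2
python3 cells.py scene s12
```

```text
time_s: 41.58
position: [0.6324, 0.2576, 0.2878]
ee_rot: [[1.0, -0.011, -0.009], [-0.011, -1.0, -0.009], [-0.009, 0.009, -1.0]]
contact_force: [1.9, -11.1, -3.9]
gripper_width: -0.0004
contact_force: [2.6, -11.2, -5.1]
gripper_width: 0.0002
lug? [0.5513 0.4346] [0, 0]
cell lug [0.5697 0.0603] [0.016 0.028] 88.4 bandmid [0.5688 0.0597] len 0.043 yaw a-g 178.6 bandnormals mod180 [178.6 177.9] [41, 87]
cell lug [ 0.5701 -0.0345] [0.016 0.029] 88.7 bandmid [ 0.5687 -0.0343] len 0.044 yaw a-g 179.2 bandnormals mod180 [0.2 0.6] [48, 90]
cell lug [ 0.5693 -0.1258] [0.029 0.016] 0.3 bandmid [ 0.5675 -0.1254] len 0.041 yaw a-g -179.3 bandnormals mod180 [178.2 179.8] [53, 106]
[0.6324 0.2574 0.2878] 42.05
```

```bash
python3 -m inch '[{"dx":0,"dy":0,"dz":0,"wx":0,"wy":0,"wz":0,"fingers":0},{"dx":0,"dy":0,"dz":0,"wx":0,"wy":0,"wz":0,"fingers":0},{"dx":0,"dy":0,"dz":0,"wx":0,"wy":0,"wz":0,"fingers":0},{"dx":0,"dy":0,"dz":0,"wx":0,"wy":0,"wz":0,"fingers":0},{"dx":0,"dy":0,"dz":0,"wx":0,"wy":0,"wz":0,"fingers":0}]'|tail -2
python3 -m inch '[{"dx":0,"dy":0,"dz":0,"wx":0,"wy":0,"wz":0,"fingers":0},{"dx":0,"dy":0,"dz":0,"wx":0,"wy":0,"wz":0,"fingers":0},{"dx":0,"dy":0,"dz":0,"wx":0,"wy":0,"wz":0,"fingers":0},{"dx":0,"dy":0,"dz":0,"wx":0,"wy":0,"wz":0,"fingers":0},{"dx":0,"dy":0,"dz":0,"wx":0,"wy":0,"wz":0,"fingers":0}]'|tail -2
python3 -m inch '[{"dx":0,"dy":0,"dz":0,"wx":0,"wy":0,"wz":0,"fingers":0},{"dx":0,"dy":0,"dz":0,"wx":0,"wy":0,"wz":0,"fingers":0},{"dx":0,"dy":0,"dz":0,"wx":0,"wy":0,"wz":0,"fingers":0},{"dx":0,"dy":0,"dz":0,"wx":0,"wy":0,"wz":0,"fingers":0},{"dx":0,"dy":0,"dz":0,"wx":0,"wy":0,"wz":0,"fingers":0}]'|tail -2
python3 -m inch '[{"dx":0,"dy":0,"dz":0,"wx":0,"wy":0,"wz":0,"fingers":0},{"dx":0,"dy":0,"dz":0,"wx":0,"wy":0,"wz":0,"fingers":0},{"dx":0,"dy":0,"dz":0,"wx":0,"wy":0,"wz":0,"fingers":0},{"dx":0,"dy":0,"dz":0,"wx":0,"wy":0,"wz":0,"fingers":0},{"dx":0,"dy":0,"dz":0,"wx":0,"wy":0,"wz":0,"fingers":0}]'|tail -2
python3 -m inch '[{"dx":0,"dy":0,"dz":0,"wx":0,"wy":0,"wz":0,"fingers":0},{"dx":0,"dy":0,"dz":0,"wx":0,"wy":0,"wz":0,"fingers":0},{"dx":0,"dy":0,"dz":0,"wx":0,"wy":0,"wz":0,"fingers":0},{"dx":0,"dy":0,"dz":0,"wx":0,"wy":0,"wz":0,"fingers":0},{"dx":0,"dy":0,"dz":0,"wx":0,"wy":0,"wz":0,"fingers":0}]'|tail -2
python3 cells.py scene s13
python3 - <<'E'
from det import *
for n in ('scene','side'):
    im,d=get_image(n); P=pose(n); C=cloud(P,d); m=colmask(im)
    b=m['black']&(C[...,2]>.105)&(C[...,2]<.165)&(abs(C[...,0]-.632)<.03)&(C[...,1]>.265)&(C[...,1]<.33)
    for q in blobs(b,15): print(n,q.sum(),np.median(C[q],0).round(3))
    if n=='scene':
        X=C[m['red']&(C[...,2]>.022)&(C[...,2]<.036)&(C[...,0]<.62)&(abs(C[...,1]+.32)<.12)]
        print('tray rim',cv2.minAreaRect(X[:,:2].astype(np.float32)),len(X))
        w=cv2.cvtColor(im,cv2.COLOR_BGR2HSV)
        X=C[(w[...,1]<60)&(abs(C[...,2]-.012)<.006)&(C[...,0]>.3)&(C[...,0]<.52)&(C[...,1]>-.24)&(C[...,1]<.05)]
        print('plate',cv2.minAreaRect(X[:,:2].astype(np.float32)),len(X))
E
```

```text
contact_force: [2.3, -11.0, -4.8]
gripper_width: 0.0003
contact_force: [1.0, -11.1, -4.5]
gripper_width: -0.0005
contact_force: [2.5, -11.8, -4.8]
gripper_width: -0.0001
contact_force: [1.5, -11.8, -4.9]
gripper_width: 0.0001
contact_force: [1.0, -11.0, -4.6]
gripper_width: 0.0
lug? [0.5495 0.4337] [0, 0]
cell lug [0.5706 0.0603] [0.016 0.03 ] 88.4 bandmid [0.5691 0.0599] len 0.043 yaw a-g 179.1 bandnormals mod180 [178.9 179.4] [40, 88]
cell lug [ 0.5703 -0.0345] [0.016 0.029] 88.7 bandmid [ 0.5677 -0.0342] len 0.043 yaw a-g 179.6 bandnormals mod180 [178.7   0.6] [49, 92]
cell lug [ 0.5698 -0.1258] [0.03  0.016] 0.3 bandmid [ 0.5666 -0.1254] len 0.044 yaw a-g -179.2 bandnormals mod180 [178.4   0.3] [54, 104]
[0.6324 0.2574 0.2878] 44.1833
scene 75 [0.641 0.276 0.138]
tray rim ((0.47489213943481445, -0.3138372004032135), (0.12876756489276886, 0.23595476150512695), 82.76793670654297) 489
plate ((0.3965447247028351, -0.1064191460609436), (0.09423702210187912, 0.07875194400548935), 71.94044494628906) 723
side 150 [0.627 0.283 0.138]
```

```bash
python3 -m inch '[{"dx":0,"dy":15,"dz":0,"wx":0,"wy":0,"wz":0,"fingers":0},{"dx":0,"dy":20,"dz":0,"wx":0,"wy":0,"wz":0,"fingers":0},{"dx":0,"dy":25,"dz":0,"wx":0,"wy":0,"wz":0,"fingers":0},{"dx":0,"dy":20,"dz":0,"wx":0,"wy":0,"wz":0,"fingers":0},{"dx":0,"dy":0,"dz":-26,"wx":0,"wy":0,"wz":0,"fingers":0}]'|tail -5
python3 -m inch '[{"dx":-8,"dy":38,"dz":-25,"wx":0,"wy":0,"wz":0,"fingers":0.6},{"dx":-8,"dy":38,"dz":0,"wx":0,"wy":0,"wz":0,"fingers":0.6},{"dx":-8,"dy":38,"dz":0,"wx":0,"wy":0,"wz":0,"fingers":0.6},{"dx":-8,"dy":38,"dz":0,"wx":0,"wy":0,"wz":0,"fingers":0.6},{"dx":-8,"dy":38,"dz":0,"wx":0,"wy":0,"wz":0,"fingers":0.6}]'|tail -5
python3 -m inch '[{"dx":-8,"dy":38,"dz":0,"wx":0,"wy":0,"wz":0,"fingers":0.6},{"dx":-8,"dy":38,"dz":0,"wx":0,"wy":0,"wz":0,"fingers":0.6},{"dx":-8,"dy":38,"dz":0,"wx":0,"wy":0,"wz":0,"fingers":0.6},{"dx":0,"dy":0,"dz":0,"wx":0,"wy":0,"wz":0,"fingers":0.6},{"dx":0,"dy":0,"dz":0,"wx":0,"wy":0,"wz":0,"fingers":0.6}]'|tail -5
python3 - <<'E'
from det import *
for n in ('scene','side'):
    im,d=get_image(n); P=pose(n); C=cloud(P,d); m=colmask(im)['black']
    b=m&(C[...,2]>.105)&(C[...,2]<.165)&(abs(C[...,0]-.632)<.03)&(C[...,1]>.2)&(C[...,1]<.33)
    for q in blobs(b,15): print(n,q.sum(),np.median(C[q],0).round(3))
E
python3 cells.py wrist w14; python3 to.py .568 -.1256 .2485 -0.4
```

```text
time_s: 44.7
position: [0.6307, 0.1772, 0.3117]
ee_rot: [[1.0, -0.013, -0.011], [-0.013, -1.0, -0.002], [-0.011, 0.003, -1.0]]
contact_force: [-0.1, 0.5, -2.5]
gripper_width: -0.0001
time_s: 45.12
position: [0.5909, -0.0065, 0.3401]
ee_rot: [[1.0, -0.008, 0.003], [-0.008, -1.0, 0.002], [0.003, -0.002, -1.0]]
contact_force: [1.4, 0.1, -0.3]
gripper_width: 0.0508
time_s: 45.53
position: [0.5662, -0.1208, 0.3398]
ee_rot: [[1.0, -0.012, 0.002], [-0.012, -1.0, 0.001], [0.002, -0.001, -1.0]]
contact_force: [0.2, 1.1, -0.4]
gripper_width: 0.0513
scene 53 [0.642 0.233 0.149]
side 96 [0.628 0.241 0.15 ]
cell lug [ 0.5675 -0.0351] [0.018 0.025] 89.5 bandmid [ 0.5664 -0.034 ] len 0.043 yaw a-g 179.9 bandnormals mod180 [  4.9 179.9] [772, 1475]
cell lug [ 0.5665 -0.1256] [0.016 0.026] 89.5 bandmid [ 0.5657 -0.1255] len 0.043 yaw a-g -179.9 bandnormals mod180 [179.3 179.6] [828, 1418]
cell lug [0.5677 0.0578] [0.025 0.022] 1.0 bandmid [0.5666 0.0604] len 0.043 yaw a-g -179.4 bandnormals mod180 [  8.4 179.7] [798, 1423]
[ 0.567  -0.1183  0.3395] 45.6833
phi -0.44 tilt [0.0014 0.0006] q6 1.49 wz -0.04 (or 359.96) | shift before turn [ 1.   7.3 91. ] | after turn [ 1.   7.3 91. ] | F [0.5 1.1 0.2] w 0.0512 t 45.68 [ 0.567  -0.1183  0.3395]
```

```bash
python3 -m inch '[{"dx":1,"dy":7,"dz":30,"wx":0,"wy":0,"wz":0,"fingers":0.6},{"dx":0,"dy":0,"dz":32,"wx":0,"wy":0,"wz":0,"fingers":0.6},{"dx":0,"dy":0,"dz":20,"wx":0,"wy":0,"wz":0,"fingers":0.6},{"dx":0,"dy":0,"dz":9,"wx":0,"wy":0,"wz":0,"fingers":0.4},{"dx":0,"dy":0,"dz":0,"wx":0,"wy":0,"wz":0,"fingers":0}]' 70|tail -5
python3 -m inch '[{"dx":0,"dy":0,"dz":0,"wx":0,"wy":0,"wz":0,"fingers":0},{"dx":0,"dy":0,"dz":0,"wx":0,"wy":0,"wz":0,"fingers":0},{"dx":0,"dy":0,"dz":0,"wx":0,"wy":0,"wz":0,"fingers":0},{"dx":-3,"dy":0,"dz":-10,"wx":0,"wy":0,"wz":0,"fingers":0},{"dx":-25,"dy":0,"dz":-25,"wx":0,"wy":0,"wz":0,"fingers":0}]' 70
python3 -m inch '[{"dx":-33,"dy":0,"dz":-20,"wx":0,"wy":0,"wz":0,"fingers":0},{"dx":-34,"dy":0,"dz":0,"wx":0,"wy":0,"wz":0,"fingers":0},{"dx":-34,"dy":0,"dz":0,"wx":0,"wy":0,"wz":0,"fingers":0},{"dx":-34,"dy":0,"dz":0,"wx":0,"wy":0,"wz":0,"fingers":0},{"dx":0,"dy":0,"dz":0,"wx":0,"wy":0,"wz":6.8,"fingers":0}]'
python3 to.py .4055 -.305 .255 -7.2
```

```text
time_s: 46.1
position: [0.5675, -0.125, 0.2459]
ee_rot: [[1.0, -0.007, -0.005], [-0.007, -1.0, 0.0], [-0.005, -0.0, -1.0]]
contact_force: [0.4, 0.7, 0.1]
gripper_width: 0.0284
time_s: 46.52
position: [0.5414, -0.1258, 0.2811]
ee_rot: [[1.0, -0.008, -0.002], [-0.008, -1.0, -0.0], [-0.002, 0.0, -1.0]]
contact_force: [-0.5, -0.8, -3.6]
gripper_width: 0.0144
time_s: 46.93
position: [0.3964, -0.1253, 0.3026]
ee_rot: [[0.991, -0.132, -0.009], [-0.132, -0.991, 0.002], [-0.009, -0.001, -1.0]]
contact_force: [-1.5, 0.1, -5.4]
gripper_width: 0.015
phi -7.58 tilt [-0.0091  0.0019] q6 1.35 wz -0.38 (or 359.62) | shift before turn [ 32.7 176.9  47.6] | after turn [ 31.5 177.1  47.6] | F [-1.5  0.1 -5.4] w 0.0150 t 46.93 [ 0.3964 -0.1253  0.3026]
```

```bash
python3 -m inch '[{"dx":8,"dy":35,"dz":0,"wx":0,"wy":0,"wz":0,"fingers":0},{"dx":8,"dy":36,"dz":0,"wx":0,"wy":0,"wz":0,"fingers":0},{"dx":8,"dy":36,"dz":0,"wx":0,"wy":0,"wz":0,"fingers":0},{"dx":8,"dy":36,"dz":0,"wx":0,"wy":0,"wz":0,"fingers":0},{"dx":0,"dy":34,"dz":0,"wx":0,"wy":0,"wz":0,"fingers":0}]'|tail -2
python3 -m inch '[{"dx":0,"dy":0,"dz":0,"wx":0,"wy":0,"wz":0,"fingers":0},{"dx":0,"dy":0,"dz":0,"wx":0,"wy":0,"wz":0,"fingers":0},{"dx":0,"dy":0,"dz":0,"wx":0,"wy":0,"wz":0,"fingers":0}]'|tail -2
python3 to.py .4055 -.305 .255 -7.2
python3 - <<'E'
from det import *
P=pose('wrist'); im,d=get_image('wrist'); cv2.imwrite('pics/w15.png',im); C=cloud(P,d); m=colmask(im)['red']
X=C[m&(C[...,2]>.022)&(C[...,2]<.036)]; print(len(X),cv2.minAreaRect(X[:,:2].astype(np.float32)),X.min(0),X.max(0))
E
```

```text
contact_force: [2.0, -0.6, -3.9]
gripper_width: 0.0149
contact_force: [0.1, -0.1, -4.3]
gripper_width: 0.0148
phi -7.37 tilt [0.0001 0.0004] q6 1.76 wz -0.17 (or 359.83) | shift before turn [-7.6  1.5 48.5] | after turn [-7.6  1.5 48.5] | F [ 0.1 -0.1 -4.3] w 0.0148 t 47.60 [ 0.4132 -0.3045  0.3035]
3730 ((0.44536226987838745, -0.3969789743423462), (0.3060418665409088, 0.20558972656726837), 80.6348876953125) [ 0.31903714 -0.53123298  0.02202909] [ 0.56834573 -0.23687062  0.0337985 ]
```

View pics/w15.png

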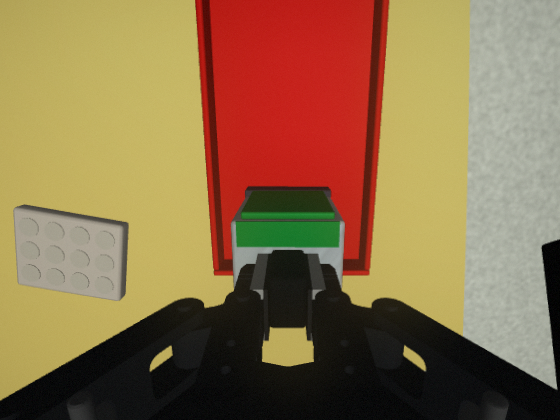

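```bash
python3 -m inch '[{"dx":-5,"dy":1,"dz":12,"wx":0,"wy":0,"wz":0,"fingers":0},{"dx":0,"dy":0,"dz":15,"wx":0,"wy":0,"wz":0,"fingers":0},{"dx":0,"dy":0,"dz":10,"wx":0,"wy":0,"wz":0,"fingers":0},{"dx":0,"dy":0,"dz":6,"wx":0,"wy":0,"wz":0,"fingers":0},{"dx":0,"dy":0,"dz":3,"wx":0,"wy":0,"wz":0,"fingers":0}]'
python3 -m inch '[{"dx":0,"dy":0,"dz":2,"wx":0,"wy":0,"wz":0,"fingers":0},{"dx":0,"dy":0,"dz":2,"wx":0,"wy":0,"wz":0,"fingers":0},{"dx":0,"dy":0,"dz":0,"wx":0,"wy":0,"wz":0,"fingers":0}]'
```

```text
time_s: 48.07
position: [0.409, -0.3041, 0.2565]
ee_rot: [[0.992, -0.126, -0.001], [-0.126, -0.992, 0.0], [-0.001, -0.0, -1.0]]
contact_force: [-0.3, -0.1, -4.2]
gripper_width: 0.0146
time_s: 48.32
position: [0.4093, -0.3049, 0.254]
ee_rot: [[0.992, -0.126, 0.001], [-0.126, -0.992, -0.001], [0.001, 0.001, -1.0]]
contact_force: [-0.9, 1.4, -0.7]
gripper_width: 0.0145
```

```bash
python3 -m inch '[{"dx":0,"dy":0,"dz":1,"wx":0,"wy":0,"wz":0,"fingers":0},{"dx":0,"dy":0,"dz":0.5,"wx":0,"wy":0,"wz":0,"fingers":0.5},{"dx":0,"dy":0,"dz":0,"wx":0,"wy":0,"wz":0,"fingers":0.6},{"dx":0,"dy":0,"dz":0,"wx":0,"wy":0,"wz":0,"fingers":0.6},{"dx":0,"dy":0,"dz":-25,"wx":0,"wy":0,"wz":0,"fingers":0.6}]'
python3 -m inch '[{"dx":0,"dy":0,"dz":-35,"wx":0,"wy":0,"wz":-7,"fingers":0.6},{"dx":18,"dy":-30,"dz":0,"wx":0,"wy":0,"wz":0,"fingers":0.6},{"dx":18,"dy":-30,"dz":0,"wx":0,"wy":0,"wz":0,"fingers":0.6},{"dx":18,"dy":-30,"dz":0,"wx":0,"wy":0,"wz":0,"fingers":0.6},{"dx":18,"dy":-30,"dz":0,"wx":0,"wy":0,"wz":0,"fingers":0.6}]'|tail -5
python3 cells.py scene s15
python3 -m inch '[{"dx":18,"dy":-30,"dz":0,"wx":0,"wy":0,"wz":0,"fingers":0.6},{"dx":18,"dy":-30,"dz":0,"wx":0,"wy":0,"wz":0,"fingers":0.6},{"dx":18,"dy":-30,"dz":0,"wx":0,"wy":0,"wz":0,"fingers":0.6},{"dx":18,"dy":-30,"dz":0,"wx":0,"wy":0,"wz":0,"fingers":0.6},{"dx":15,"dy":-31,"dz":0,"wx":0,"wy":0,"wz":0,"fingers":0.6}]'|tail -5
python3 -m inch '[{"dx":0,"dy":0,"dz":0,"wx":0,"wy":0,"wz":0,"fingers":0.6},{"dx":0,"dy":0,"dz":0,"wx":0,"wy":0,"wz":0,"fingers":0.6}]'|tail -2
python3 cells.py wrist w16; python3 to.py .568 -.034 .2485 -0.4
```

```text
time_s: 48.73
position: [0.4076, -0.3044, 0.2732]
ee_rot: [[0.992, -0.128, -0.008], [-0.128, -0.992, 0.004], [-0.008, -0.003, -1.0]]
contact_force: [-0.8, -0.3, -0.0]
gripper_width: 0.0514
time_s: 49.15
position: [0.4821, -0.1841, 0.3123]
ee_rot: [[1.0, -0.006, 0.002], [-0.006, -1.0, -0.0], [0.002, 0.0, -1.0]]
contact_force: [0.1, -0.4, -0.4]
gripper_width: 0.0517
lug? [0.5492 0.4337] [0, 0]
cell lug [ 0.4082 -0.3042] [0.018 0.032] 85.4 bandmid [ 0.4068 -0.3046] len 0.043 yaw a-g 173.9 bandnormals mod180 [172.7 171.4] [21, 87]
cell lug [0.5697 0.06  ] [0.017 0.028] 74.1 bandmid [0.5679 0.0601] len 0.042 yaw a-g 178.6 bandnormals mod180 [179.8 178.4] [40, 82]
cell lug [ 0.5701 -0.0345] [0.016 0.029] 88.7 bandmid [ 0.5689 -0.035 ] len 0.04 yaw a-g 180.0 bandnormals mod180 [177.7 179.1] [47, 90]
[ 0.4852 -0.1807  0.3125] 49.2
time_s: 49.62
position: [0.5704, -0.0332, 0.312]
ee_rot: [[1.0, -0.005, 0.002], [-0.005, -1.0, -0.0], [0.002, 0.0, -1.0]]
contact_force: [-0.1, -0.7, 0.8]
gripper_width: 0.0512
contact_force: [0.0, 0.2, -0.4]
gripper_width: 0.0511
cell lug [0.5675 0.0593] [0.019 0.026] 90.0 bandmid [0.5665 0.0609] len 0.043 yaw a-g 179.2 bandnormals mod180 [11.2  0.2] [799, 1762]
cell lug [ 0.5674 -0.0341] [0.016 0.026] 89.9 bandmid [ 0.5665 -0.034 ] len 0.043 yaw a-g 179.6 bandnormals mod180 [179.8 179.8] [928, 1832]
[ 0.5694 -0.0341  0.3114] 49.8333
phi -0.23 tilt [-0.0003 -0.0001] q6 1.34 wz 0.17 (or -359.83) | shift before turn [-1.4 -0.1 62.9] | after turn [-1.4 -0.1 62.9] | F [-1.3 -0.4  0.1] w 0.0510 t 49.83 [ 0.5694 -0.0341  0.3114]
```

```bash
python3 -m inch '[{"dx":-1,"dy":0,"dz":30,"wx":0,"wy":0,"wz":0,"fingers":0.6},{"dx":0,"dy":0,"dz":23,"wx":0,"wy":0,"wz":0,"fingers":0.6},{"dx":0,"dy":0,"dz":10,"wx":0,"wy":0,"wz":0,"fingers":0.4},{"dx":0,"dy":0,"dz":0,"wx":0,"wy":0,"wz":0,"fingers":0},{"dx":0,"dy":0,"dz":0,"wx":0,"wy":0,"wz":0,"fingers":0}]' 70|tail -5
python3 -m inch '[{"dx":0,"dy":0,"dz":0,"wx":0,"wy":0,"wz":0,"fingers":0},{"dx":0,"dy":0,"dz":0,"wx":0,"wy":0,"wz":0,"fingers":0},{"dx":0,"dy":0,"dz":0,"wx":0,"wy":0,"wz":0,"fingers":0},{"dx":-3,"dy":0,"dz":-10,"wx":0,"wy":0,"wz":0,"fingers":0},{"dx":-20,"dy":0,"dz":-25,"wx":0,"wy":0,"wz":0,"fingers":0}]' 70|tail -5
python3 -m inch '[{"dx":-33,"dy":0,"dz":-20,"wx":0,"wy":0,"wz":0,"fingers":0},{"dx":-33,"dy":0,"dz":0,"wx":0,"wy":0,"wz":0,"fingers":0},{"dx":0,"dy":0,"dz":0,"wx":0,"wy":0,"wz":7,"fingers":0},{"dx":5,"dy":38,"dz":0,"wx":0,"wy":0,"wz":0,"fingers":0},{"dx":5,"dy":38,"dz":0,"wx":0,"wy":0,"wz":0,"fingers":0}]'|tail -5
python3 -m inch '[{"dx":5,"dy":38,"dz":0,"wx":0,"wy":0,"wz":0,"fingers":0},{"dx":5,"dy":38,"dz":0,"wx":0,"wy":0,"wz":0,"fingers":0},{"dx":5,"dy":38,"dz":0,"wx":0,"wy":0,"wz":0,"fingers":0},{"dx":5,"dy":30,"dz":0,"wx":0,"wy":0,"wz":0,"fingers":0},{"dx":5,"dy":30,"dz":0,"wx":0,"wy":0,"wz":0,"fingers":0}]'|tail -5
python3 -m inch '[{"dx":0,"dy":20,"dz":0,"wx":0,"wy":0,"wz":0,"fingers":0},{"dx":0,"dy":0,"dz":0,"wx":0,"wy":0,"wz":0,"fingers":0},{"dx":0,"dy":0,"dz":0,"wx":0,"wy":0,"wz":0,"fingers":0}]'|tail -5
python3 to.py .4785 -.314 .254 -7.3
```

```text
time_s: 50.25
position: [0.5683, -0.0354, 0.2489]
ee_rot: [[1.0, -0.006, -0.0], [-0.006, -1.0, -0.0], [-0.0, 0.0, -1.0]]
contact_force: [-0.0, 0.4, -1.3]
gripper_width: 0.0158
time_s: 50.67
position: [0.5463, -0.0344, 0.2815]
ee_rot: [[1.0, -0.006, -0.004], [-0.006, -1.0, -0.001], [-0.004, 0.001, -1.0]]
contact_force: [0.5, 0.7, -3.9]
gripper_width: 0.0148
time_s: 51.08
position: [0.4791, -0.1101, 0.3056]
ee_rot: [[0.993, -0.122, 0.004], [-0.122, -0.993, 0.0], [0.004, -0.001, -1.0]]
contact_force: [1.2, -0.2, -4.0]
gripper_width: 0.015
time_s: 51.5
position: [0.4815, -0.2884, 0.3046]
ee_rot: [[0.992, -0.128, 0.001], [-0.128, -0.992, -0.0], [0.001, -0.0, -1.0]]
contact_force: [1.5, 0.4, -5.4]
gripper_width: 0.0148
time_s: 51.75
position: [0.479, -0.3074, 0.304]
ee_rot: [[0.992, -0.13, -0.0], [-0.13, -0.992, 0.0], [-0.0, -0.0, -1.0]]
contact_force: [-0.0, 0.3, -4.8]
gripper_width: 0.0147
phi -7.45 tilt [-0.      0.0003] q6 1.73 wz -0.15 (or 359.85) | shift before turn [ 0.4  6.6 50. ] | after turn [ 0.4  6.7 50. ] | F [-0.   0.3 -4.8] w 0.0147 t 51.75 [ 0.479  -0.3074  0.304 ]
```

```bash
python3 -m inch '[{"dx":0,"dy":6,"dz":14,"wx":0,"wy":0,"wz":0,"fingers":0},{"dx":0,"dy":0,"dz":15,"wx":0,"wy":0,"wz":0,"fingers":0},{"dx":0,"dy":0,"dz":10,"wx":0,"wy":0,"wz":0,"fingers":0},{"dx":0,"dy":0,"dz":5,"wx":0,"wy":0,"wz":0,"fingers":0},{"dx":0,"dy":0,"dz":3,"wx":0,"wy":0,"wz":0,"fingers":0}]'|tail -5
python3 -m inch '[{"dx":0,"dy":0,"dz":2,"wx":0,"wy":0,"wz":0,"fingers":0},{"dx":0,"dy":0,"dz":1,"wx":0,"wy":0,"wz":0,"fingers":0},{"dx":0,"dy":0,"dz":1,"wx":0,"wy":0,"wz":0,"fingers":0},{"dx":0,"dy":0,"dz":0,"wx":0,"wy":0,"wz":0,"fingers":0}]'
```

```text
time_s: 52.17
position: [0.4789, -0.3116, 0.2561]
ee_rot: [[0.992, -0.126, -0.001], [-0.126, -0.992, 0.0], [-0.001, -0.0, -1.0]]
contact_force: [0.4, 0.2, -4.9]
gripper_width: 0.0147
time_s: 52.5
position: [0.4792, -0.3122, 0.254]
ee_rot: [[0.992, -0.126, 0.001], [-0.126, -0.992, -0.0], [0.001, 0.0, -1.0]]
contact_force: [-1.1, 2.1, 1.9]
gripper_width: 0.0148
```

```bash
python3 -m inch '[{"dx":0,"dy":0,"dz":0,"wx":0,"wy":0,"wz":0,"fingers":0.5},{"dx":0,"dy":0,"dz":0,"wx":0,"wy":0,"wz":0,"fingers":0.6},{"dx":0,"dy":0,"dz":0,"wx":0,"wy":0,"wz":0,"fingers":0.6},{"dx":0,"dy":0,"dz":-25,"wx":0,"wy":0,"wz":0,"fingers":0.6},{"dx":0,"dy":0,"dz":-35,"wx":0,"wy":0,"wz":-7,"fingers":0.6}]'|tail -2
python3 -m inch '[{"dx":9,"dy":-37,"dz":0,"wx":0,"wy":0,"wz":0,"fingers":0.6},{"dx":9,"dy":-37,"dz":0,"wx":0,"wy":0,"wz":0,"fingers":0.6},{"dx":9,"dy":-37,"dz":0,"wx":0,"wy":0,"wz":0,"fingers":0.6},{"dx":9,"dy":-37,"dz":0,"wx":0,"wy":0,"wz":0,"fingers":0.6},{"dx":9,"dy":-37,"dz":0,"wx":0,"wy":0,"wz":0,"fingers":0.6}]'|tail -2
python3 cells.py scene s17
python3 -m inch '[{"dx":9,"dy":-37,"dz":0,"wx":0,"wy":0,"wz":0,"fingers":0.6},{"dx":9,"dy":-37,"dz":0,"wx":0,"wy":0,"wz":0,"fingers":0.6},{"dx":9,"dy":-37,"dz":0,"wx":0,"wy":0,"wz":0,"fingers":0.6},{"dx":9,"dy":-37,"dz":0,"wx":0,"wy":0,"wz":0,"fingers":0.6},{"dx":9,"dy":-37,"dz":0,"wx":0,"wy":0,"wz":0,"fingers":0.6}]'|tail -2
python3 -m inch '[{"dx":0,"dy":0,"dz":0,"wx":0,"wy":0,"wz":0,"fingers":0.6},{"dx":0,"dy":0,"dz":0,"wx":0,"wy":0,"wz":0,"fingers":0.6}]'|tail -2
python3 cells.py wrist w17; python3 to.py .568 .0605 .2485 -0.4
```

```text
contact_force: [1.0, 0.3, -0.2]
gripper_width: 0.0511
contact_force: [1.3, 0.3, 0.2]
gripper_width: 0.0511
lug? [0.5495 0.4335] [0, 0]
cell lug [ 0.4077 -0.3041] [0.018 0.032] 85.4 bandmid [ 0.4067 -0.3048] len 0.043 yaw a-g 173.0 bandnormals mod180 [173.5 170.6] [20, 75]
cell lug [0.5706 0.0599] [0.017 0.03 ] 88.4 bandmid [0.5688 0.0599] len 0.043 yaw a-g 179.4 bandnormals mod180 [  2.8 179.7] [37, 83]
cell lug [ 0.4781 -0.3112] [0.019 0.032] 76.4 bandmid [ 0.4661 -0.3136] len 0.022 yaw a-g 166.1 bandnormals mod180 [179.9 176.1] [14, 115]
[ 0.5269 -0.1216  0.3134] 53.3833
contact_force: [0.3, -1.6, -0.8]
gripper_width: 0.0511
contact_force: [0.0, 0.1, -0.3]
gripper_width: 0.0514
cell lug [0.5677 0.0605] [0.016 0.026] 89.2 bandmid [0.5666 0.0608] len 0.043 yaw a-g 179.3 bandnormals mod180 [179.9 180. ] [933, 1742]
[0.571  0.0577 0.3126] 54.0167
phi -0.22 tilt [ 0.0001 -0.0001] q6 1.18 wz 0.18 (or -359.82) | shift before turn [-3.  -2.8 64.1] | after turn [-3.  -2.8 64.1] | F [-0.1 -0.3  0.3] w 0.0516 t 54.02 [0.571  0.0577 0.3126]
```

```bash
python3 -m inch '[{"dx":-2.5,"dy":-3,"dz":30,"wx":0,"wy":0,"wz":0,"fingers":0.6},{"dx":0,"dy":0,"dz":24,"wx":0,"wy":0,"wz":0,"fingers":0.6},{"dx":0,"dy":0,"dz":10,"wx":0,"wy":0,"wz":0,"fingers":0.4},{"dx":0,"dy":0,"dz":0,"wx":0,"wy":0,"wz":0,"fingers":0},{"dx":0,"dy":0,"dz":0,"wx":0,"wy":0,"wz":0,"fingers":0}]' 70|tail -5
python3 -m inch '[{"dx":0,"dy":0,"dz":0,"wx":0,"wy":0,"wz":0,"fingers":0},{"dx":0,"dy":0,"dz":0,"wx":0,"wy":0,"wz":0,"fingers":0},{"dx":0,"dy":0,"dz":0,"wx":0,"wy":0,"wz":0,"fingers":0},{"dx":-3,"dy":0,"dz":-10,"wx":0,"wy":0,"wz":0,"fingers":0},{"dx":-20,"dy":0,"dz":-25,"wx":0,"wy":0,"wz":0,"fingers":0}]' 70|tail -5
python3 -m inch '[{"dx":-12,"dy":0,"dz":-20,"wx":0,"wy":0,"wz":0,"fingers":0},{"dx":0,"dy":0,"dz":0,"wx":0,"wy":0,"wz":7,"fingers":0},{"dx":6,"dy":37,"dz":0,"wx":0,"wy":0,"wz":0,"fingers":0},{"dx":6,"dy":37,"dz":0,"wx":0,"wy":0,"wz":0,"fingers":0},{"dx":6,"dy":37,"dz":0,"wx":0,"wy":0,"wz":0,"fingers":0}]'|tail -5
python3 -m inch '[{"dx":6,"dy":37,"dz":0,"wx":0,"wy":0,"wz":0,"fingers":0},{"dx":6,"dy":37,"dz":0,"wx":0,"wy":0,"wz":0,"fingers":0},{"dx":6,"dy":37,"dz":0,"wx":0,"wy":0,"wz":0,"fingers":0},{"dx":6,"dy":37,"dz":0,"wx":0,"wy":0,"wz":0,"fingers":0},{"dx":6,"dy":37,"dz":0,"wx":0,"wy":0,"wz":0,"fingers":0}]'|tail -5
python3 -m inch '[{"dx":6,"dy":37,"dz":0,"wx":0,"wy":0,"wz":0,"fingers":0},{"dx":6,"dy":37,"dz":0,"wx":0,"wy":0,"wz":0,"fingers":0},{"dx":0,"dy":0,"dz":0,"wx":0,"wy":0,"wz":0,"fingers":0},{"dx":0,"dy":0,"dz":0,"wx":0,"wy":0,"wz":0,"fingers":0}]'|tail -5
python3 to.py .548 -.320 .254 -7.3
```

```text
time_s: 54.43
position: [0.5686, 0.0592, 0.2489]
ee_rot: [[1.0, -0.006, -0.0], [-0.006, -1.0, -0.0], [-0.0, 0.0, -1.0]]
contact_force: [-1.3, 0.9, -1.4]
gripper_width: 0.0154
time_s: 54.85
position: [0.5463, 0.0603, 0.2814]
ee_rot: [[1.0, -0.006, -0.004], [-0.006, -1.0, -0.002], [-0.004, 0.002, -1.0]]
contact_force: [-0.4, -0.4, -4.3]
gripper_width: 0.0147
time_s: 55.27
position: [0.5366, -0.0526, 0.305]
ee_rot: [[0.992, -0.125, 0.001], [-0.125, -0.992, 0.0], [0.001, -0.001, -1.0]]
contact_force: [0.8, -0.1, -5.5]
gripper_width: 0.015
time_s: 55.68
position: [0.5428, -0.241, 0.3046]
ee_rot: [[0.992, -0.127, 0.001], [-0.127, -0.992, 0.0], [0.001, -0.0, -1.0]]
contact_force: [1.1, 1.4, -5.1]
gripper_width: 0.015
time_s: 56.02
position: [0.5456, -0.3164, 0.3042]
ee_rot: [[0.991, -0.13, 0.002], [-0.13, -0.991, -0.001], [0.002, 0.001, -1.0]]
contact_force: [1.3, -1.0, -4.6]
gripper_width: 0.0149
phi -7.49 tilt [ 0.002  -0.0008] q6 1.71 wz -0.19 (or 359.81) | shift before turn [ 2.9  3.2 50.2] | after turn [ 2.9  3.2 50.2] | F [ 1.3 -1.  -4.6] w 0.0149 t 56.02 [ 0.5456 -0.3164  0.3042]
```

```bash
python3 -m inch '[{"dx":2,"dy":3,"dz":14,"wx":0,"wy":0,"wz":0,"fingers":0},{"dx":0,"dy":0,"dz":15,"wx":0,"wy":0,"wz":0,"fingers":0},{"dx":0,"dy":0,"dz":10,"wx":0,"wy":0,"wz":0,"fingers":0},{"dx":0,"dy":0,"dz":5,"wx":0,"wy":0,"wz":0,"fingers":0},{"dx":0,"dy":0,"dz":3,"wx":0,"wy":0,"wz":0,"fingers":0}]'|tail -5
python3 -m inch '[{"dx":0,"dy":0,"dz":2,"wx":0,"wy":0,"wz":0,"fingers":0},{"dx":0,"dy":0,"dz":1,"wx":0,"wy":0,"wz":0,"fingers":0},{"dx":0,"dy":0,"dz":1,"wx":0,"wy":0,"wz":0,"fingers":0},{"dx":0,"dy":0,"dz":0,"wx":0,"wy":0,"wz":0,"fingers":0}]'
```

```text
time_s: 56.43
position: [0.5509, -0.3165, 0.2633]
ee_rot: [[0.992, -0.123, 0.011], [-0.123, -0.992, -0.005], [0.012, 0.004, -1.0]]
contact_force: [2.4, 4.8, 19.1]
gripper_width: 0.015
time_s: 56.77
position: [0.552, -0.3164, 0.2619]
ee_rot: [[0.992, -0.122, 0.016], [-0.122, -0.993, -0.007], [0.017, 0.005, -1.0]]
contact_force: [4.0, 6.9, 20.3]
gripper_width: 0.0147
```

```bash
python3 -m inch '[{"dx":0,"dy":0,"dz":-4,"wx":0,"wy":0,"wz":0,"fingers":0},{"dx":0,"dy":0,"dz":0,"wx":0,"wy":0,"wz":0,"fingers":0},{"dx":0,"dy":0,"dz":0,"wx":0,"wy":0,"wz":0,"fingers":0}]'
python3 - <<'E'
from h import *
a,_=get_image('wrist'); b,_=get_image('scene'); c,_=get_image('side')
b=cv2.resize(b[170:310,60:230],(400,330)); c=cv2.resize(c[120:220,270:430],(400,250))
cv2.imwrite('pics/mix.png',np.vstack([np.hstack([b,np.vstack([c,np.zeros((80,400,3),np.uint8)])]),np.hstack([cv2.resize(a,(360,270)),np.zeros((270,440,3),np.uint8)])]))
E
python3 cells.py scene s18
```

```text
time_s: 57.02
position: [0.5509, -0.3167, 0.2632]
ee_rot: [[0.992, -0.123, 0.013], [-0.122, -0.992, -0.006], [0.014, 0.004, -1.0]]
contact_force: [3.6, 3.5, 12.5]
gripper_width: 0.0148
lug? [0.5497 0.4351] [0, 0]
lug? [ 0.5628 -0.3194] [0, 50]
[ 0.5509 -0.3168  0.2634] 57.2167
```

View pics/mix.png

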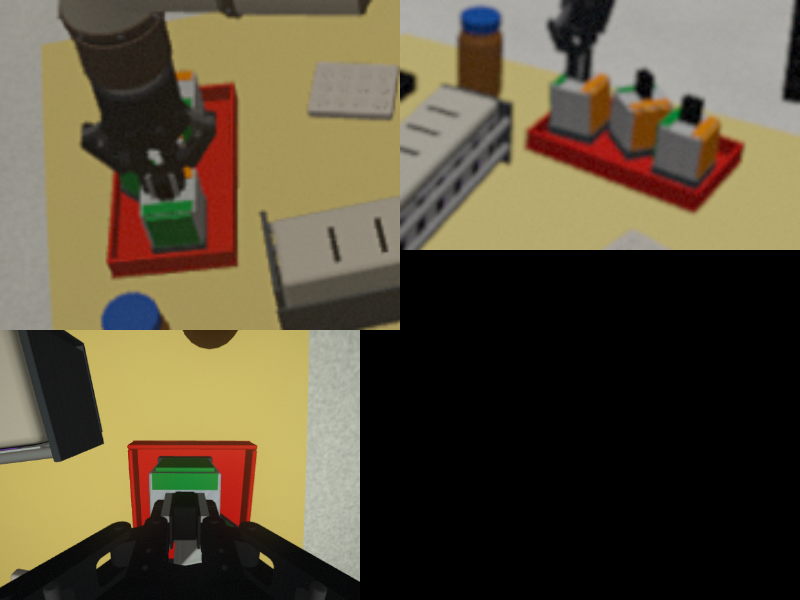

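```bash
python3 -m inch '[{"dx":0,"dy":0,"dz":-20,"wx":0,"wy":0,"wz":0,"fingers":0},{"dx":0,"dy":0,"dz":-36,"wx":0,"wy":0,"wz":0,"fingers":0},{"dx":0,"dy":-37,"dz":0,"wx":0,"wy":0,"wz":0,"fingers":0},{"dx":0,"dy":-37,"dz":0,"wx":0,"wy":0,"wz":0,"fingers":0},{"dx":0,"dy":-37,"dz":0,"wx":0,"wy":0,"wz":0,"fingers":0}]'
python3 -m inch '[{"dx":-3,"dy":-37,"dz":0,"wx":0,"wy":0,"wz":0,"fingers":0},{"dx":0,"dy":-37,"dz":0,"wx":0,"wy":0,"wz":0,"fingers":0},{"dx":0,"dy":0,"dz":0,"wx":0,"wy":0,"wz":0,"fingers":0}]'
python3 - <<'E'
from h import *
from cells import cells
cells('scene','s19',zb=.005); cells('side','d19',zb=.005)
a=cv2.imread('pics/s19.png');b=cv2.imread('pics/d19.png')
cv2.imwrite('pics/mix2.png',np.hstack([cv2.resize(a[170:310,60:230],(400,330)),cv2.resize(b[130:210,290:430],(400,330))]))
E
```

```text
time_s: 57.63
position: [0.5607, -0.2057, 0.313]
ee_rot: [[0.992, -0.128, -0.001], [-0.128, -0.992, 0.001], [-0.001, -0.001, -1.0]]
contact_force: [0.4, 0.2, -5.9]
gripper_width: 0.0146
time_s: 57.88
position: [0.5679, -0.1275, 0.3126]
ee_rot: [[0.993, -0.12, -0.0], [-0.12, -0.993, 0.002], [-0.001, -0.002, -1.0]]
contact_force: [0.2, -2.0, -4.3]
gripper_width: 0.0146
lug? [0.5522 0.4322] [0, 0]
cell lug [ 0.4072 -0.3032] [0.018 0.027] 84.9 bandmid [ 0.4178 -0.3035] len 0.016 yaw a-g 143.3 bandnormals mod180 [ 49.7 160.7] [31, 90]
cell lug [ 0.4731 -0.3285] [0.019 0.029] 56.7 bandmid [ 0.4627 -0.3247] len 0.035 yaw a-g 110.6 bandnormals mod180 [133.4 139.3] [46, 108]
lug? [ 0.5901 -0.1296] [0, 8]
cell lug [ 0.4683 -0.3211] [0.019 0.031] 48.6 bandmid [ 0.4592 -0.3192] len 0.012 yaw a-g 151.4 bandnormals mod180 [147.2  70.6] [48, 15]
cell lug [ 0.4035 -0.2953] [0.026 0.027] 76.6 bandmid [ 0.4063 -0.3018] len 0.046 yaw a-g 177.1 bandnormals mod180 [169.3 174.8] [56, 21]
lug? [ 0.5543 -0.112 ] [0, 0]
lug? [0.5452 0.4364] [0, 0]
```

View pics/mix2.png

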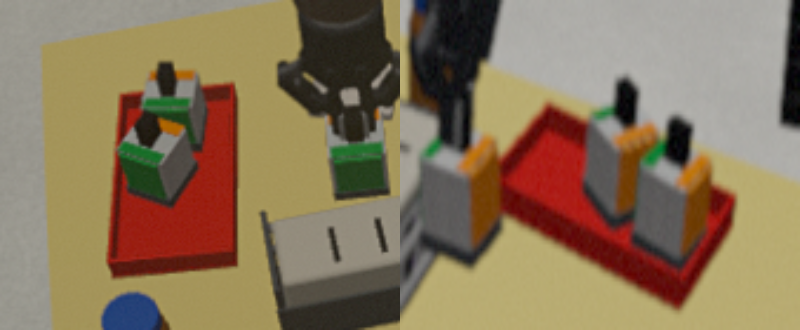

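```bash
python3 -m inch '[{"dx":-25,"dy":-10,"dz":10,"wx":0,"wy":0,"wz":0,"fingers":0},{"dx":-10,"dy":-10,"dz":20,"wx":0,"wy":0,"wz":0,"fingers":0},{"dx":0,"dy":0,"dz":14,"wx":0,"wy":0,"wz":0,"fingers":0},{"dx":0,"dy":0,"dz":8,"wx":0,"wy":0,"wz":0,"fingers":0},{"dx":0,"dy":0,"dz":4,"wx":0,"wy":0,"wz":0,"fingers":0}]'
python3 -m inch '[{"dx":0,"dy":0,"dz":2,"wx":0,"wy":0,"wz":0,"fingers":0},{"dx":0,"dy":0,"dz":2,"wx":0,"wy":0,"wz":0,"fingers":0},{"dx":0,"dy":0,"dz":2,"wx":0,"wy":0,"wz":0,"fingers":0},{"dx":0,"dy":0,"dz":0,"wx":0,"wy":0,"wz":0,"fingers":0}]'
```

```text
time_s: 58.4
position: [0.5354, -0.11, 0.2555]
ee_rot: [[0.992, -0.128, -0.002], [-0.128, -0.992, -0.0], [-0.002, 0.001, -1.0]]
contact_force: [0.6, -1.5, -5.0]
gripper_width: 0.0147
time_s: 58.73
position: [0.5361, -0.1097, 0.2507]
ee_rot: [[0.992, -0.128, 0.0], [-0.128, -0.992, 0.0], [0.0, -0.0, -1.0]]
contact_force: [-0.8, 0.0, -3.9]
gripper_width: 0.0147
```

```bash
python3 -m inch '[{"dx":0,"dy":0,"dz":1.5,"wx":0,"wy":0,"wz":0,"fingers":0},{"dx":0,"dy":0,"dz":0,"wx":0,"wy":0,"wz":0,"fingers":0.6},{"dx":0,"dy":0,"dz":0,"wx":0,"wy":0,"wz":0,"fingers":0.6},{"dx":0,"dy":0,"dz":0,"wx":0,"wy":0,"wz":0,"fingers":0.6},{"dx":0,"dy":0,"dz":-30,"wx":0,"wy":0,"wz":0,"fingers":0.6}]'|tail -2
python3 -m inch '[{"dx":0,"dy":0,"dz":-40,"wx":0,"wy":0,"wz":0,"fingers":0.6},{"dx":-7,"dy":37,"dz":-10,"wx":0,"wy":0,"wz":0,"fingers":0.6},{"dx":-7,"dy":37,"dz":0,"wx":0,"wy":0,"wz":0,"fingers":0.6},{"dx":-7,"dy":37,"dz":0,"wx":0,"wy":0,"wz":0,"fingers":0.6},{"dx":-7,"dy":37,"dz":0,"wx":0,"wy":0,"wz":0,"fingers":0.6}]'|tail -2
python3 -m inch '[{"dx":-7,"dy":37,"dz":0,"wx":0,"wy":0,"wz":0,"fingers":1},{"dx":0,"dy":37,"dz":0,"wx":0,"wy":0,"wz":0,"fingers":1},{"dx":0,"dy":0,"dz":0,"wx":0,"wy":0,"wz":0,"fingers":1},{"dx":0,"dy":0,"dz":0,"wx":0,"wy":0,"wz":0,"fingers":1},{"dx":0,"dy":0,"dz":0,"wx":0,"wy":0,"wz":0,"fingers":1}]'
python3 - <<'E'
from cells import cells
cells('wrist','w20',zb=.005)
E
python3 cells.py scene s20
```

```text
contact_force: [-0.2, -0.2, -1.1]
gripper_width: 0.0511
contact_force: [0.3, -0.5, -0.9]
gripper_width: 0.0513
time_s: 59.98
position: [0.4728, -0.3252, 0.3293]
ee_rot: [[0.992, -0.128, 0.0], [-0.128, -0.992, -0.0], [0.0, 0.0, -1.0]]
contact_force: [0.9, -0.1, 0.9]
gripper_width: 0.0852
cell lug [ 0.4688 -0.329 ] [0.017 0.025] 54.2 bandmid [ 0.4569 -0.3214] len 0.016 yaw a-g 142.3 bandnormals mod180 [142.5  94.1] [925, 1690]
cell lug [ 0.4053 -0.3043] [0.016 0.028] 76.8 bandmid [ 0.4172 -0.3067] len 0.015 yaw a-g 165.5 bandnormals mod180 [ 61.5 167.2] [753, 1270]
lug? [0.5491 0.4338] [0, 0]
lug? [ 0.4056 -0.304 ] [8, 72]
cell lug [ 0.4698 -0.3297] [0.019 0.032] 56.2 bandmid [ 0.4588 -0.322 ] len 0.03 yaw a-g 113.9 bandnormals mod180 [134.3  69.3] [29, 107]
cell lug [ 0.5307 -0.1088] [0.015 0.027] 84.1 bandmid [ 0.5294 -0.1087] len 0.043 yaw a-g 172.1 bandnormals mod180 [172.5 173.2] [50, 102]
[ 0.4732 -0.3243  0.3293] 60.0833
```

View pics/w20.png

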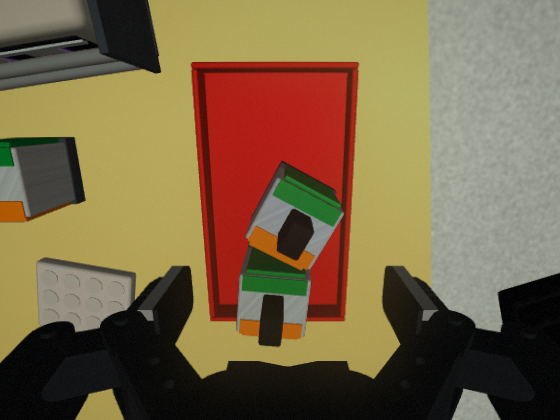

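```bash
python3 -m inch '[{"dx":0,"dy":0,"dz":0,"wx":0,"wy":0,"wz":6,"fingers":0.6},{"dx":0,"dy":0,"dz":0,"wx":0,"wy":0,"wz":6,"fingers":0.6},{"dx":0,"dy":0,"dz":0,"wx":0,"wy":0,"wz":6,"fingers":0.6},{"dx":0,"dy":0,"dz":0,"wx":0,"wy":0,"wz":6,"fingers":0.6},{"dx":0,"dy":0,"dz":0,"wx":0,"wy":0,"wz":5.3,"fingers":0.6}]'|tail -2
python3 -m inch '[{"dx":0,"dy":0,"dz":0,"wx":0,"wy":0,"wz":0,"fingers":0.6},{"dx":0,"dy":0,"dz":0,"wx":0,"wy":0,"wz":0,"fingers":0.6},{"dx":0,"dy":0,"dz":0,"wx":0,"wy":0,"wz":0,"fingers":0.6}]'|tail -2
python3 - <<'E'
from cells import cells
cells('wrist','w21',zb=.005)
E
python3 to.py .469 -.329 .2535 -37
```

```text
contact_force: [-1.9, -0.1, 0.3]
gripper_width: 0.0511
contact_force: [0.1, 0.2, -0.2]
gripper_width: 0.051
cell lug [ 0.4684 -0.3296] [0.015 0.025] 53.6 bandmid [ 0.4567 -0.3216] len 0.016 yaw a-g 140.9 bandnormals mod180 [144.7  82.3] [893, 1760]
cell lug [ 0.405  -0.3049] [0.017 0.028] 77.9 bandmid [ 0.4169 -0.3062] len 0.015 yaw a-g 162.2 bandnormals mod180 [ 58.7 167.5] [555, 1347]
cell lug [ 0.5269 -0.1159] [0.019 0.024] 81.2 bandmid [ 0.5269 -0.1085] len 0.043 yaw a-g 172.6 bandnormals mod180 [175.3 173.8] [786, 911]
phi -36.45 tilt [ 0.0002 -0.0001] q6 1.25 wz 0.55 (or -359.45) | shift before turn [-0.7  6.  75.7] | after turn [-0.7  6.  75.7] | F [-0.   0.8 -0.6] w 0.0512 t 60.80 [ 0.4731 -0.3246  0.3292]
```

```bash
python3 -m inch '[{"dx":-1,"dy":6,"dz":20,"wx":0,"wy":0,"wz":0,"fingers":0.6},{"dx":0,"dy":0,"dz":30,"wx":0,"wy":0,"wz":0,"fingers":0.6},{"dx":0,"dy":0,"dz":17,"wx":0,"wy":0,"wz":0,"fingers":0.6},{"dx":0,"dy":0,"dz":8,"wx":0,"wy":0,"wz":0,"fingers":0.4},{"dx":0,"dy":0,"dz":0,"wx":0,"wy":0,"wz":0,"fingers":0}]' 70
python3 -m inch '[{"dx":0,"dy":0,"dz":0,"wx":0,"wy":0,"wz":0,"fingers":0},{"dx":0,"dy":0,"dz":0,"wx":0,"wy":0,"wz":0,"fingers":0},{"dx":0,"dy":0,"dz":0,"wx":0,"wy":0,"wz":0,"fingers":0},{"dx":2,"dy":0,"dz":-10,"wx":0,"wy":0,"wz":0,"fingers":0},{"dx":12,"dy":-7,"dz":-15,"wx":0,"wy":0,"wz":0,"fingers":0}]' 70
python3 -m inch '[{"dx":16,"dy":-13,"dz":-15,"wx":0,"wy":0,"wz":0,"fingers":0},{"dx":0,"dy":0,"dz":0,"wx":0,"wy":0,"wz":-6,"fingers":0},{"dx":0,"dy":0,"dz":0,"wx":0,"wy":0,"wz":-6,"fingers":0},{"dx":0,"dy":0,"dz":0,"wx":0,"wy":0,"wz":-6,"fingers":0},{"dx":0,"dy":0,"dz":0,"wx":0,"wy":0,"wz":-6,"fingers":0}]' 
python3 -m inch '[{"dx":0,"dy":0,"dz":0,"wx":0,"wy":0,"wz":-5.2,"fingers":0},{"dx":0,"dy":0,"dz":0,"wx":0,"wy":0,"wz":0,"fingers":0},{"dx":0,"dy":0,"dz":0,"wx":0,"wy":0,"wz":0,"fingers":0}]' 
python3 to.py .4780 -.3135 .2545 -7.2
```

```text
time_s: 61.22
position: [0.4681, -0.3291, 0.2522]
ee_rot: [[0.803, -0.596, -0.004], [-0.596, -0.803, 0.002], [-0.004, 0.001, -1.0]]
contact_force: [0.1, -0.1, -1.3]
gripper_width: 0.0281
time_s: 61.63
position: [0.4814, -0.3316, 0.2781]
ee_rot: [[0.802, -0.598, -0.007], [-0.598, -0.802, 0.004], [-0.008, 0.001, -1.0]]
contact_force: [0.7, 0.0, -6.4]
gripper_width: 0.0147
time_s: 62.05
position: [0.5044, -0.3311, 0.2949]
ee_rot: [[0.977, -0.213, 0.0], [-0.213, -0.977, 0.0], [-0.0, -0.0, -1.0]]
contact_force: [-0.7, -0.3, -5.2]
gripper_width: 0.0145
time_s: 62.3
position: [0.5044, -0.3312, 0.2946]
ee_rot: [[0.991, -0.131, 0.0], [-0.131, -0.991, 0.0], [0.0, -0.0, -1.0]]
contact_force: [0.6, -0.1, -5.1]
gripper_width: 0.0149
phi -7.54 tilt [0.0002 0.0001] q6 1.75 wz -0.34 (or 359.66) | shift before turn [-28.5 -14.1  40.1] | after turn [-28.4 -14.2  40.1] | F [ 0.6 -0.1 -5.1] w 0.0149 t 62.30 [ 0.5044 -0.3312  0.2946]
```

```bash
python3 -m inch '[{"dx":-15,"dy":-7,"dz":0,"wx":0,"wy":0,"wz":0,"fingers":0},{"dx":-14.5,"dy":-7,"dz":0,"wx":0,"wy":0,"wz":-0.3,"fingers":0},{"dx":0,"dy":0,"dz":15,"wx":0,"wy":0,"wz":0,"fingers":0},{"dx":0,"dy":0,"dz":13,"wx":0,"wy":0,"wz":0,"fingers":0},{"dx":0,"dy":0,"dz":7,"wx":0,"wy":0,"wz":0,"fingers":0}]'
python3 -m inch '[{"dx":0,"dy":0,"dz":2,"wx":0,"wy":0,"wz":0,"fingers":0},{"dx":0,"dy":0,"dz":2,"wx":0,"wy":0,"wz":0,"fingers":0},{"dx":0,"dy":0,"dz":1,"wx":0,"wy":0,"wz":0,"fingers":0},{"dx":0,"dy":0,"dz":0,"wx":0,"wy":0,"wz":0,"fingers":0}]' 
```

```text
time_s: 62.72
position: [0.4764, -0.3132, 0.2583]
ee_rot: [[0.992, -0.126, -0.001], [-0.126, -0.992, 0.001], [-0.002, -0.001, -1.0]]
contact_force: [-1.0, -0.0, -4.6]
gripper_width: 0.0147
time_s: 63.05
position: [0.4775, -0.3137, 0.2547]
ee_rot: [[0.992, -0.124, 0.001], [-0.124, -0.992, -0.001], [0.001, 0.0, -1.0]]
contact_force: [-0.5, -0.4, -4.8]
gripper_width: 0.0147
```

```bash
python3 -m inch '[{"dx":0,"dy":0,"dz":1,"wx":0,"wy":0,"wz":0,"fingers":0},{"dx":0,"dy":0,"dz":1,"wx":0,"wy":0,"wz":0,"fingers":0},{"dx":0,"dy":0,"dz":0,"wx":0,"wy":0,"wz":0,"fingers":0}]'
python3 -m inch '[{"dx":0,"dy":0,"dz":0,"wx":0,"wy":0,"wz":0,"fingers":0.6},{"dx":0,"dy":0,"dz":0,"wx":0,"wy":0,"wz":0,"fingers":0.6},{"dx":0,"dy":0,"dz":0,"wx":0,"wy":0,"wz":0,"fingers":0.6},{"dx":0,"dy":0,"dz":-25,"wx":0,"wy":0,"wz":0,"fingers":0.6},{"dx":0,"dy":0,"dz":-40,"wx":0,"wy":0,"wz":0,"fingers":0.6}]' |tail -2
python3 -m inch '[{"dx":5,"dy":-35,"dz":0,"wx":0,"wy":0,"wz":0,"fingers":0.6},{"dx":5,"dy":-35,"dz":0,"wx":0,"wy":0,"wz":0,"fingers":0.6},{"dx":5,"dy":-35,"dz":0,"wx":0,"wy":0,"wz":0,"fingers":0.6},{"dx":5,"dy":-35,"dz":0,"wx":0,"wy":0,"wz":0,"fingers":0.6},{"dx":5,"dy":-35,"dz":0,"wx":0,"wy":0,"wz":0,"fingers":0.6}]' |tail -2
python3 -m inch '[{"dx":2,"dy":-35,"dz":0,"wx":0,"wy":0,"wz":0,"fingers":0.6},{"dx":0,"dy":0,"dz":0,"wx":0,"wy":0,"wz":0,"fingers":0.6},{"dx":0,"dy":0,"dz":0,"wx":0,"wy":0,"wz":0,"fingers":0.6},{"dx":0,"dy":0,"dz":0,"wx":0,"wy":0,"wz":0,"fingers":0.6}]' |tail -2
python3 cells.py wrist w22; python3 cells.py scene s22; python3 to.py .53 -.109 .2485 -7.5
```

```text
time_s: 63.3
position: [0.4775, -0.3136, 0.2546]
ee_rot: [[0.992, -0.123, 0.002], [-0.123, -0.992, -0.001], [0.002, 0.001, -1.0]]
contact_force: [-2.6, 1.9, 6.3]
gripper_width: 0.0152
contact_force: [1.2, -0.2, -0.3]
gripper_width: 0.0514
contact_force: [0.1, -1.3, -0.0]
gripper_width: 0.0518
contact_force: [-1.0, -0.4, -0.2]
gripper_width: 0.051
cell lug [ 0.5278 -0.1084] [0.016 0.026] 83.0 bandmid [ 0.5272 -0.1082] len 0.043 yaw a-g 172.9 bandnormals mod180 [172.1 172.8] [906, 1731]
[ 0.5298 -0.109   0.3171] 64.5167
lug? [0.5473 0.4356] [0, 0]
cell lug [ 0.4041 -0.3039] [0.018 0.032] 84.9 bandmid [ 0.4043 -0.3045] len 0.045 yaw a-g 167.4 bandnormals mod180 [167.1 161.9] [14, 75]
cell lug [ 0.4785 -0.3127] [0.017 0.034] 85.3 bandmid [ 0.4792 -0.3139] len 0.043 yaw a-g 173.5 bandnormals mod180 [173.4 171.3] [21, 97]
cell lug [ 0.5318 -0.1095] [0.014 0.028] 78.7 bandmid [ 0.5291 -0.1087] len 0.043 yaw a-g 172.1 bandnormals mod180 [171.  172.5] [49, 109]
[ 0.5297 -0.1093  0.3171] 64.5667
phi -7.17 tilt [ 0.     -0.0001] q6 1.35 wz 0.33 (or -359.67) | shift before turn [ 0.3 -0.4 68.6] | after turn [ 0.3 -0.4 68.6] | F [-0.7 -0.1  0.6] w 0.0515 t 64.57 [ 0.5297 -0.1093  0.3171]
```

```bash
python3 -m inch '[{"dx":-1,"dy":0,"dz":30,"wx":0,"wy":0,"wz":0,"fingers":0.6},{"dx":0,"dy":0,"dz":28,"wx":0,"wy":0,"wz":0,"fingers":0.6},{"dx":0,"dy":0,"dz":10,"wx":0,"wy":0,"wz":0,"fingers":0.4},{"dx":0,"dy":0,"dz":0,"wx":0,"wy":0,"wz":0,"fingers":0},{"dx":0,"dy":0,"dz":0,"wx":0,"wy":0,"wz":0,"fingers":0}]' 70|tail -5
python3 -m inch '[{"dx":0,"dy":0,"dz":0,"wx":0,"wy":0,"wz":0,"fingers":0},{"dx":0,"dy":0,"dz":0,"wx":0,"wy":0,"wz":0,"fingers":0},{"dx":0,"dy":0,"dz":0,"wx":0,"wy":0,"wz":0,"fingers":0},{"dx":0,"dy":0,"dz":-15,"wx":0,"wy":0,"wz":0,"fingers":0},{"dx":0,"dy":0,"dz":-40,"wx":0,"wy":0,"wz":0,"fingers":0}]' 70|tail -5
python3 -m inch '[{"dx":9,"dy":35,"dz":0,"wx":0,"wy":0,"wz":0,"fingers":0},{"dx":9,"dy":35,"dz":0,"wx":0,"wy":0,"wz":0,"fingers":0},{"dx":9,"dy":35,"dz":0,"wx":0,"wy":0,"wz":0,"fingers":0},{"dx":9,"dy":35,"dz":0,"wx":0,"wy":0,"wz":0,"fingers":0},{"dx":9,"dy":35,"dz":0,"wx":0,"wy":0,"wz":0,"fingers":0}]'|tail -5
python3 -m inch '[{"dx":0,"dy":33,"dz":0,"wx":0,"wy":0,"wz":0,"fingers":0},{"dx":0,"dy":0,"dz":0,"wx":0,"wy":0,"wz":0,"fingers":0},{"dx":0,"dy":0,"dz":0,"wx":0,"wy":0,"wz":0,"fingers":0}]'|tail -5
python3 cells.py scene s23;python3 to.py .548 -.3215 .2545 -7.3
```

```text
time_s: 64.98
position: [0.5291, -0.1091, 0.2493]
ee_rot: [[0.992, -0.124, -0.0], [-0.124, -0.992, -0.001], [-0.0, 0.001, -1.0]]
contact_force: [-0.7, 1.6, -1.3]
gripper_width: 0.0155
time_s: 65.4
position: [0.5265, -0.1082, 0.2993]
ee_rot: [[0.992, -0.125, -0.014], [-0.125, -0.992, 0.001], [-0.014, 0.001, -1.0]]
contact_force: [-0.0, 0.9, -6.6]
gripper_width: 0.015
time_s: 65.82
position: [0.5516, -0.2889, 0.3044]
ee_rot: [[0.992, -0.123, 0.0], [-0.123, -0.992, 0.0], [0.0, -0.0, -1.0]]
contact_force: [1.5, 1.0, -4.4]
gripper_width: 0.0144
time_s: 66.07
position: [0.5469, -0.3221, 0.3034]
ee_rot: [[0.992, -0.127, -0.001], [-0.127, -0.992, 0.001], [-0.001, -0.001, -1.0]]
contact_force: [0.5, 0.4, -4.4]
gripper_width: 0.0149
lug? [0.5485 0.4354] [0, 0]
lug? [ 0.5628 -0.3102] [0, 21]
[ 0.5471 -0.3208  0.3035] 66.1167
phi -7.21 tilt [-0.0011  0.0011] q6 1.72 wz 0.09 (or -359.91) | shift before turn [ 1.   0.6 49. ] | after turn [ 1.   0.6 49. ] | F [-0.4 -0.6 -5.3] w 0.0144 t 66.12 [ 0.5471 -0.3208  0.3035]
```

```bash
python3 -m inch '[{"dx":1,"dy":0,"dz":14,"wx":0,"wy":0,"wz":0,"fingers":0},{"dx":0,"dy":0,"dz":15,"wx":0,"wy":0,"wz":0,"fingers":0},{"dx":0,"dy":0,"dz":10,"wx":0,"wy":0,"wz":0,"fingers":0},{"dx":0,"dy":0,"dz":5,"wx":0,"wy":0,"wz":0,"fingers":0},{"dx":0,"dy":0,"dz":2,"wx":0,"wy":0,"wz":0,"fingers":0}]'|tail -5
python3 -m inch '[{"dx":0,"dy":0,"dz":1,"wx":0,"wy":0,"wz":0,"fingers":0},{"dx":0,"dy":0,"dz":1,"wx":0,"wy":0,"wz":0,"fingers":0},{"dx":0,"dy":0,"dz":1,"wx":0,"wy":0,"wz":0,"fingers":0},{"dx":0,"dy":0,"dz":0,"wx":0,"wy":0,"wz":0,"fingers":0}]'
```

```text
time_s: 66.53
position: [0.5487, -0.3195, 0.2571]
ee_rot: [[0.992, -0.122, -0.002], [-0.122, -0.992, 0.001], [-0.002, -0.0, -1.0]]
contact_force: [-1.1, 0.1, -5.0]
gripper_width: 0.0145
time_s: 66.87
position: [0.5489, -0.3204, 0.2555]
ee_rot: [[0.992, -0.124, 0.001], [-0.124, -0.992, -0.0], [0.001, 0.0, -1.0]]
contact_force: [0.6, -0.0, -4.6]
gripper_width: 0.0148
```

```bash
python3 -m inch '[{"dx":0,"dy":0,"dz":1,"wx":0,"wy":0,"wz":0,"fingers":0},{"dx":0,"dy":0,"dz":1,"wx":0,"wy":0,"wz":0,"fingers":0},{"dx":0,"dy":0,"dz":0.5,"wx":0,"wy":0,"wz":0,"fingers":0},{"dx":0,"dy":0,"dz":0,"wx":0,"wy":0,"wz":0,"fingers":0}]'|tail -5
```

```text
time_s: 67.2
position: [0.5489, -0.3205, 0.2546]
ee_rot: [[0.992, -0.123, 0.001], [-0.123, -0.992, -0.001], [0.001, 0.001, -1.0]]
contact_force: [-2.8, 2.8, 4.6]
gripper_width: 0.0148
```

```bash
python3 -m inch '[{"dx":0,"dy":0,"dz":0,"wx":0,"wy":0,"wz":0,"fingers":0.6},{"dx":0,"dy":0,"dz":0,"wx":0,"wy":0,"wz":0,"fingers":0.6},{"dx":0,"dy":0,"dz":0,"wx":0,"wy":0,"wz":0,"fingers":0.6},{"dx":0,"dy":0,"dz":-25,"wx":0,"wy":0,"wz":0,"fingers":0.6},{"dx":0,"dy":0,"dz":-40,"wx":0,"wy":0,"wz":0,"fingers":0.6}]' |tail -2
python3 -m inch '[{"dx":0,"dy":-20,"dz":-36,"wx":0,"wy":0,"wz":0,"fingers":0.6},{"dx":0,"dy":-40,"dz":0,"wx":0,"wy":0,"wz":0,"fingers":0.6},{"dx":0,"dy":-40,"dz":0,"wx":0,"wy":0,"wz":0,"fingers":0.6},{"dx":0,"dy":-40,"dz":0,"wx":0,"wy":0,"wz":0,"fingers":0.6},{"dx":0,"dy":-40,"dz":0,"wx":0,"wy":0,"wz":0,"fingers":0.6}]' |tail -2
python3 -m inch '[{"dx":0,"dy":-40,"dz":0,"wx":0,"wy":0,"wz":0,"fingers":0.6},{"dx":0,"dy":-40,"dz":0,"wx":0,"wy":0,"wz":0,"fingers":0.6},{"dx":0,"dy":0,"dz":0,"wx":0,"wy":0,"wz":0,"fingers":0.6},{"dx":0,"dy":0,"dz":0,"wx":0,"wy":0,"wz":0,"fingers":0.6}]' |tail -5
python3 - <<'E'
from cells import *
cells('scene','s24',zb=.005); cells('side','d24',zb=.005)
a=cv2.imread('pics/s24.png');b=cv2.imread('pics/d24.png')
cv2.imwrite('pics/mix3.png',np.hstack([cv2.resize(a[170:310,60:230],(400,330)),cv2.resize(b[130:210,290:430],(400,330))]))
# knob, plate, jars, before vs after; lug heights
for n in('scene','side'):
    z=np.load(f'pics/{n}0.npz'); im,d=get_image(n); P=pose(n)
    for t,i,dd in(('0',z['im'],z['d']),('end',im,d)):
        C=cloud(P,dd); m=colmask(i)
        for nm,mk in (('knob',m['black']&(C[...,2]>.125)&(C[...,2]<.165)&(abs(C[...,0]-.632)<.03)&(abs(C[...,1]-.24)<.06)),('jar1',m['blue']&(C[...,2]>.09)&(abs(C[...,1]-.45)<.06)),('jar2',m['blue']&(C[...,2]>.1)&(abs(C[...,0]-.71)<.05)&(abs(C[...,1]+.36)<.05)),('lugs',m['black']&(C[...,2]>.095)&(C[...,2]<.12)&(abs(C[...,0]-.477)<.11)&(abs(C[...,1]+.315)<.06)),('plate',(cv2.cvtColor(i,cv2.COLOR_BGR2HSV)[...,1]<60)&(abs(C[...,2]-.012)<.006)&(abs(C[...,0]-.4)<.08)&(abs(C[...,1]+.106)<.08))):
            if mk.sum(): print(n,t,nm,mk.sum(),np.median(C[mk],0).round(3),'zmax',np.percentile(C[mk][:,2],95).round(4))
E
```

```text
contact_force: [1.4, -0.3, 0.0]
gripper_width: 0.0511
contact_force: [1.5, -0.7, -0.0]
gripper_width: 0.0511
time_s: 68.37
position: [0.5814, -0.0603, 0.3538]
ee_rot: [[0.993, -0.12, 0.001], [-0.12, -0.993, -0.0], [0.001, -0.0, -1.0]]
contact_force: [-0.4, -0.5, -0.0]
gripper_width: 0.0514
lug? [0.5512 0.433 ] [0, 0]
cell lug [ 0.4077 -0.3035] [0.017 0.027] 75.1 bandmid [ 0.404  -0.3038] len 0.041 yaw a-g 167.2 bandnormals mod180 [168.7 163.2] [29, 97]
cell lug [ 0.4806 -0.3132] [0.015 0.03 ] 84.9 bandmid [ 0.4921 -0.3155] len 0.015 yaw a-g 172.7 bandnormals mod180 [172.  172.1] [48, 103]
cell lug [ 0.5506 -0.3205] [0.016 0.028] 84.6 bandmid [ 0.5355 -0.3188] len 0.019 yaw a-g 172.2 bandnormals mod180 [171.2 172.8] [44, 119]
cell lug [ 0.5482 -0.3126] [0.022 0.028] 70.3 bandmid [ 0.5482 -0.3136] len 0.04 yaw a-g -171.2 bandnormals mod180 [171.6   4.5] [42, 13]
cell lug [ 0.4776 -0.3054] [0.023 0.034] 20.4 bandmid [ 0.4648 -0.3083] len 0.013 yaw a-g -164.0 bandnormals mod180 [175.4  74.4] [47, 20]
cell lug [ 0.4033 -0.2936] [0.032 0.026] 83.2 bandmid [ 0.4056 -0.3028] len 0.044 yaw a-
[... 297 characters left out ...]
[0.642 0.232 0.15 ] zmax 0.1557
scene end jar1 137 [0.547 0.45  0.104] zmax 0.1075
scene end jar2 379 [ 0.709 -0.361  0.115] zmax 0.1184
scene end lugs 193 [ 0.485 -0.313  0.106] zmax 0.1098
scene end plate 562 [ 0.404 -0.116  0.014] zmax 0.0174
side 0 knob 93 [0.628 0.241 0.15 ] zmax 0.1574
side 0 jar1 634 [0.543 0.453 0.106] zmax 0.1084
side 0 jar2 120 [ 0.705 -0.349  0.114] zmax 0.1168
side 0 plate 687 [ 0.394 -0.099  0.015] zmax 0.0174
side end knob 95 [0.627 0.241 0.151] zmax 0.1572
side end jar1 634 [0.543 0.453 0.106] zmax 0.1083
side end jar2 3 [ 0.686 -0.349  0.114] zmax 0.1153
side end lugs 109 [ 0.475 -0.305  0.103] zmax 0.1079
side end plate 674 [ 0.394 -0.099  0.015] zmax 0.0175
```

View pics/mix3.png

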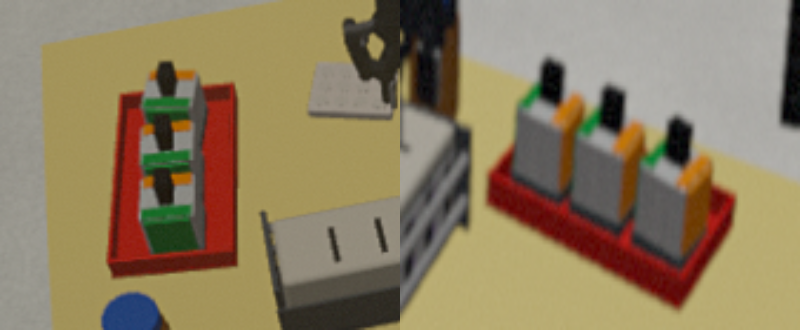

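```bash
python3 -c "
from station import *
print(close_job())"
```

```text
the job is handed in; nothing more can be done
None
```

I cured all three cells on the amber side, then on the green side. I stood them in the red tray and handed the job in at about 68 s; no verdict is reported.

**Exposures:** Each time the cells measured parallel to the bars within a degree or two, with the window faces on the bar plane within about 2 mm. The lever was on its stop with 11 to 16 N on the gripper and stayed there for more than 2 s. It sprang back to upright both times.

**Tray:** The middle cell was found shoved and turned in the tray while I was bringing the last one over. The last cell touched down on it about 9 mm too high with about 20 N, so I set it aside on the bench, straightened the middle cell and placed it again.

**Last checks:** All three cells look upright inside the tray walls, with lug tops near 107 mm, which matches standing on the tray floor. The lever was in the middle and the gripper clear. The jars and spot plate had not moved in the side view, except the brown jar, which the arm mostly hid there; the scene view shows it unmoved.

**Disagreements and oddities:**
- The scene view put the spot plate about 9 mm off its first reading; the gripper covered part of it there.
- In the final pictures, the bands of closely spaced cells ran together, so some band-based centres were unreliable and I relied on the lugs.
- One lowering onto the bench gave a brief 47 N at the wrist, through the held cell.
- One cell sat about 14 mm further along the bars than where I released it, but was still flush.

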